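# Load and latch the electrode cell

## Task

Get the test cell ready for its next run: pull the blue latch knob fully out, press every electrode rod from the rack into a well of its own until it bottoms with the lower edge of its orange band level with the block's top, then push the knob fully home to lock them. One well has an old spacer in it, which shows only by the band staying high when the rod is pressed hard down: leave that well empty and use another. Also swap the two jars, so that the amber one stands in the middle of the blue pad and the clear one in the middle of the white pad, upright, and leave the beaker, the wrench and the cardboard box alone.

Things in the scene. Friction and masses are not known exactly. Their poses are not given: they have to be found in the camera images.
- knob (a point): centre of the blue cylindrical pull knob (30 mm diameter, 28 mm long along its axis) on a 10 mm steel stem out of the front of the cell block, 82 mm above the bench; its x axis points from the knob towards the block, its z up. With the latch home the middle of the knob is 39 mm in front of the block's front face
- latch (a joint): latch travel, m: 0 = home, 0.032 = fully out (along the knob's -x). Takes 3 to 8 N, clicks through a detent near each end, stays where left. It moves a steel comb inside the block, 10 to 16 mm below its top: home, its 12 mm slots keep rods from entering; it goes home over fitted rods only if each is right down, its neck in the slot
- cell: fixed white plastic cell block, 100 (x) x 200 (y) x 95 mm high; origin at the centre of its underside on the bench, z up, its y along the row of four wells; the knob is on its -x side. Its heading varies up to 0.25 rad
- well0 (a point): mouth centre of a well, at the block's top, -69 mm along its y: blind hole 18 mm wide, 3 mm chamfer. A stiff brass plunger at its foot yields up to 22 mm (4 N) to a hard stop and stays down: pressed to the stop (15 to 20 N), a clear well is 70 mm deep. One of the four, unknown which, has an old 18 mm spacer in it: a rod pressed to the stop there stays 18 mm high
- well1 (a point): mouth centre of a well, at the block's top, -23 mm along its y: blind hole 18 mm wide, 3 mm chamfer. A stiff brass plunger at its foot yields up to 22 mm (4 N) to a hard stop and stays down: pressed to the stop (15 to 20 N), a clear well is 70 mm deep. One of the four, unknown which, has an old 18 mm spacer in it: a rod pressed to the stop there stays 18 mm high
- well2 (a point): mouth centre of a well, at the block's top, 23 mm along its y: blind hole 18 mm wide, 3 mm chamfer. A stiff brass plunger at its foot yields up to 22 mm (4 N) to a hard stop and stays down: pressed to the stop (15 to 20 N), a clear well is 70 mm deep. One of the four, unknown which, has an old 18 mm spacer in it: a rod pressed to the stop there stays 18 mm high
- well3 (a point): mouth centre of a well, at the block's top, 69 mm along its y: blind hole 18 mm wide, 3 mm chamfer. A stiff brass plunger at its foot yields up to 22 mm (4 N) to a hard stop and stays down: pressed to the stop (15 to 20 N), a clear well is 70 mm deep. One of the four, unknown which, has an old 18 mm spacer in it: a rod pressed to the stop there stays 18 mm high
- rod0_mark (a point): lower edge of an electrode rod's orange band, on its axis, 70 mm above its foot; z points to the cap. Rods are alike: 145 mm long, 80 g, dark, 15 mm wide, 7 mm neck 49 to 65 mm above the foot (bevelled to 9 mm), band 70 to 78 mm. Pressed to the stop of a clear well, this edge is level with the block's top. Null if absent (2 or 3 rods are present)
- rod0_cap (a point): centre of the blue grip cap of the same rod: upright cylinder 24 mm diameter, 44 mm tall (101 to 145 mm above the foot), so 53 mm above the mark. Null if absent
- rod1_mark (a point): lower edge of an electrode rod's orange band, on its axis, 70 mm above its foot; z points to the cap. Rods are alike: 145 mm long, 80 g, dark, 15 mm wide, 7 mm neck 49 to 65 mm above the foot (bevelled to 9 mm), band 70 to 78 mm. Pressed to the stop of a clear well, this edge is level with the block's top. Null if absent (2 or 3 rods are present)
- rod1_cap (a point): centre of the blue grip cap of the same rod: upright cylinder 24 mm diameter, 44 mm tall (101 to 145 mm above the foot), so 53 mm above the mark. Null if absent
- rod2_mark (a point): lower edge of an electrode rod's orange band, on its axis, 70 mm above its foot; z points to the cap. Rods are alike: 145 mm long, 80 g, dark, 15 mm wide, 7 mm neck 49 to 65 mm above the foot (bevelled to 9 mm), band 70 to 78 mm. Pressed to the stop of a clear well, this edge is level with the block's top. Null if absent (2 or 3 rods are present)
- rod2_cap (a point): centre of the blue grip cap of the same rod: upright cylinder 24 mm diameter, 44 mm tall (101 to 145 mm above the foot), so 53 mm above the mark. Null if absent
- rack: fixed grey rack, 170 (x) x 64 (y) x 55 mm high, origin at the centre of its underside; three round holes 16.5 mm wide, 45 mm deep, in its middle and 55 mm either way along its x. The rods stand upright in them at the start
- pad_blue: blue pad, the cell's feed pad: fixed disc 100 mm diameter, 4 mm thick on the bench; origin at the centre of its underside
- pad_white: white pad, the storage pad: fixed disc 100 mm diameter, 4 mm thick on the bench; origin at the centre of its underside
- jar_clear_mid (a point): centre (half-way up) of the clear rinse jar with white lid: closed squat cylinder, heavy base, 60 mm diameter up to 66 mm, then a 56 mm lid, 80 mm tall in all, about 0.3 kg; starts on the blue pad
- jar_amber_mid (a point): centre (half-way up) of the amber electrolyte jar with blue lid: closed squat cylinder, heavy base, 60 mm diameter up to 66 mm, then a 56 mm lid, 80 mm tall in all, about 0.35 kg; starts on the white pad
- beaker: glass beaker, bystander, 70 mm wide, 85 mm tall, origin under its centre
- wrench: hand wrench lying flat, bystander, about 180 mm long
- carton: small cardboard box, bystander, 80 x 50 x 40 mm, origin under its centre
There are look-alikes about, which are no part of the job. What is shaped like the part that bears rod2_mark but green, pink or yellow is not meant.

How it is judged (in metres and radians):
On the way, in this order (a step that is already met when the one before it is completed fails the run):
1. the latch knob is pulled fully out (value of joint latch above 0.027 m), for 0.2 s.
2. with the latch still out, every rod is bottomed in a clear well with its mark level with the block's top (value of joint latch above 0.025 m and (distance between rod0_mark and well0 below 0.005 m or distance between rod0_mark and well1 below 0.005 m or distance between rod0_mark and well2 below 0.005 m or distance between rod0_mark and well3 below 0.005 m) and (distance between rod1_mark and well0 below 0.005 m or distance between rod1_mark and well1 below 0.005 m or distance between rod1_mark and well2 below 0.005 m or distance between rod1_mark and well3 below 0.005 m) and (distance between rod2_mark and well0 below 0.005 m or distance between rod2_mark and well1 below 0.005 m or distance between rod2_mark and well2 below 0.005 m or distance between rod2_mark and well3 below 0.005 m)), for 0.3 s.
3. the latch is pushed home over the fitted rods (value of joint latch below 0.004 m and (distance between rod0_mark and well0 below 0.005 m or distance between rod0_mark and well1 below 0.005 m or distance between rod0_mark and well2 below 0.005 m or distance between rod0_mark and well3 below 0.005 m) and (distance between rod1_mark and well0 below 0.005 m or distance between rod1_mark and well1 below 0.005 m or distance between rod1_mark and well2 below 0.005 m or distance between rod1_mark and well3 below 0.005 m) and (distance between rod2_mark and well0 below 0.005 m or distance between rod2_mark and well1 below 0.005 m or distance between rod2_mark and well2 below 0.005 m or distance between rod2_mark and well3 below 0.005 m)), for 0.2 s.
At the end, for the whole second after the job is handed in: Every rod present has its mark within 5 mm of the centre of a well's mouth (so level with the top), the latch joint is below 4 mm, the amber jar is upright on the blue pad and the clear jar upright on the white pad, each within 20 mm of the pad's centre and at rest (all of step 3 and horizontal distance between jar_amber_mid and pad_blue below 0.02 m and height (world z) of each of jar_amber_mid, jar_clear_mid below 0.049 m and angle between each of jar_amber_mid, jar_clear_mid's own z axis and vertical below 0.1 rad and horizontal distance between jar_clear_mid and pad_white below 0.02 m and linear speed of each of jar_amber, jar_clear below 0.02 m/s); the robot touches nothing.
It fails at once if a bystander (beaker, wrench or cardboard box) is moved by more than 40 mm (distance of any of beaker, wrench, carton from where it was at the start of the episode above 0.04 m).
It fails at once if a jar is tipped over (angle between any of jar_clear_mid, jar_amber_mid's own z axis and vertical above 0.8 rad).
Of rod0, rod1, rod2 only 2 to 3 are there at a start; the rules pass over those that are not, and their reading is None.
Of spacer0, spacer1, spacer2, spacer3 only 1 to 1 are there at a start; the rules pass over those that are not, and their reading is None.
At some moment in a run one of jar_clear, jar_amber may be knocked a few centimetres aside while the robot is not near it.
It also fails if it takes over 210 s, if anything falls off the work surface, if the arm or the gripper's body presses on something with over 40 N, if the wrist force passes 120 N, or if a joint passes its speed limit or range.

## Robot

A 6-joint arm with a two-finger parallel gripper is mounted at the origin on the work surface. World frame = base frame: x ahead of the robot, y to its left, z up, the work surface at z = 0. Lengths are in mm, angles in rad, forces in N, time in s.
With the tool pointing down it reaches from about 300 to 825 mm from the base axis. Payload 5.4 kg.
Tool frame: the origin (TCP) lies midway between the tips of the shut fingers; the grasp point (between the pads) lies 19 mm behind it; z points along the fingers, y is the direction in which the jaws open and shut (so a half turn about z gives the same grasp; the last joint's range is limited). The gripper opens to 92 mm and grips with 3 to 60 N. Pads are 20 mm wide; open, the fingers measure 128 mm over their backs; the gripper's body (75 mm by 189 mm) begins 69 mm behind the grasp point.
Start: joints at [-1.451, 0.158, 1.597, -0, 1.386, -0.21], TCP at [186.192, -544.002, 214.601] pointing down, gripper open.
Joint ranges: [-2.91, 2.91], [-0.94, 2.29], [0.18, 2.7], [-1.29, 4.43], [0.17, 2.64], [-3, 3]. Speed limits (rad/s): [2.57, 2.57, 3.14, 3.14, 3.14, 3.14].

## Interface

Orientations are given as a unit quaternion [x, y, z, w].
In Python, from bench import readout, vision, workorder, spotter gives the robot as it stands.
- The arm moves only by the tool send_rows, never from a script. Its argument "motion" is a list of rows, each an object of numbers: "hand": the opening in per cent of the stroke, from 0 (shut) to 100 (fully open); "dx", "dy", "dz": the shift along the world's x, y, z in cm; "wx", "wy", "wz": the turn, a rotation vector about the world's x, y, z in rad. In form: [{"hand": .., "dx": .., "dy": .., "dz": .., "wx": .., "wy": .., "wz": ..}, ...]. A call has 1 to 8 rows; each row shifts and turns the commanded pose from where the row before left it; what a row does not reach is not made up. A row lasts 1/12 s, in which the tool goes at most 41.7 mm and 7.16 degrees, less where a joint would pass 70% of its speed; a pose out of reach is approached as far as the arm can. A call with a gripper value outside its range is refused whole. The fingers move at their own pace and stop on an object; "squeeze" is the grip in N (left out, the last holds). Time passes only in rows, so rows that do not move let the fingers close. It gives the time, the measured TCP pose, the force and the opening at its end, in the units of the state.
- readout.get_state(): the state, without advancing time (a new reading comes with each control period).
- vision.grab_frame(name): name is "side" or "top"; returns a dict with "frame" (480x640x3 uint8, blue, green, red), "range_z" (480x640 float32, mm along the optical axis (not along the pixel's ray), 0 where there is no reading), "fx", "fy", "cx", "cy" (pixels), "extrinsics" (4x4, takes a point from world to camera coordinates). Camera axes: x right, y down, z forward; pixel columns grow to the right and rows downward; lengths in mm; the calibration is good to about 2 mm. A picture is of the moment at which its call begins.
- workorder.close_job(): hands the job in, once; it reports no verdict.
Trained networks look in a picture, given as the dict that the camera call returned (one of the last four; its "shot" number tells which), for a name from the list of things; names that differ only in an ending like _2 or _b are one class to them, and where a whole thing is asked for, a point or a joint stands for the part that bears it (a point fixed in the world has none). Each returns a list of dicts, best first, with "conf" (0 to 1); they miss things now and then, are a little off and sometimes report something else, mostly with a low value. They report only what shows in the picture. A call takes as long as a camera call. They do not tell look-alikes from the thing itself.
- spotter.search_frame(picture, name): "location" ([column, row] as shares, 0 to 1, of the picture: columns of its width, rows of its height, amid what is visible of it).
- spotter.masks_of(picture, name): "mask" (480x640 bool, what is visible of it) and "location" ([column, row] as shares, 0 to 1, of the picture: columns of its width, rows of its height, amid what is visible of it).
The state is a dict: "time": time; "qpos": joint angles; "joint_vel": joint speeds; "tau": joint torques, N m; "position": TCP position; "tcp_rot": TCP orientation; "wrist_force": force on the tool from outside, world axes, zero at the start; "ft_torque": the same for the moment, N m; "width": opening from 0.0 (shut) to 1.0 (fully open).
Only numpy, scipy, OpenCV 4.12 (cv2) and the standard library are available. Lean on these libraries where they do the work, as an engineer would, in place of code of your own. Each camera call takes 0.05 s, during which the arm holds its last target.

## Working session

There is one attempt and no reset: what is moved stays moved. The work goes in short steps, Python scripts to look and compute and a tool call to move; the robot and the scene stay as the last step left them, time stands still between calls to the robot, and variables do not carry over. Pictures are saved under pics/ and viewed, and the job is handed in when it is done.

Besides the shell and the picture viewer there is one more tool, called after ">>>" by a JSON object that holds its "api" and its "payload". send_rows: Moves the arm, as the interface text tells. Its arguments: {"type":"object","properties":{"motion":{"type":"array"},"squeeze":{"type":"number"}},"required":["motion"]}

```bash
mkdir -p pics; ls; cat > h.py <<'E'
import numpy as np, cv2
from bench import readout, vision, workorder, spotter
def grab(n,save=None):
    p=vision.grab_frame(n)
    if save: cv2.imwrite('pics/'+save,p['frame'])
    return p
def pix2w(p,u,v,z=None,d=None):
    T=np.array(p['extrinsics']);Ti=np.linalg.inv(T)
    r=np.array([(u-p['cx'])/p['fx'],(v-p['cy'])/p['fy'],1.])
    if z is not None:
        a=Ti[:3,:3]@r; d=(z-Ti[2,3])/a[2]
    elif d is None: d=float(p['range_z'][int(round(v)),int(round(u))])
    return Ti[:3,:3]@(r*d)+Ti[:3,3]
def w2pix(p,w):
    T=np.array(p['extrinsics']);c=T[:3,:3]@np.array(w)+T[:3,3]
    return p['fx']*c[0]/c[2]+p['cx'],p['fy']*c[1]/c[2]+p['cy']
def cloud(p):
    T=np.linalg.inv(np.array(p['extrinsics']));d=p['range_z'].astype(float)
    v,u=np.mgrid[0:480,0:640]
    P=np.stack([(u-p['cx'])/p['fx']*d,(v-p['cy'])/p['fy']*d,d],-1)@T[:3,:3].T+T[:3,3]
    P[d<=0]=np.nan
    return P
E
python3 - <<'E'
from h import *
print(readout.get_state())
for n in('side','top'):
    p=grab(n,n+'0.png');T=np.linalg.inv(p['extrinsics']);print(n,p['fx'],p['cx'],p['cy'],T.round(3).tolist())
E
```

```text
pics
{'time': 0.0, 'qpos': array([-1.45110145e+00,  1.59029827e-01,  1.59823201e+00, -1.26015148e-05,
        1.38619825e+00, -2.10160263e-01]), 'joint_vel': array([ 5.91669223e-04,  4.40348679e-04, -4.28042980e-04,  8.57304036e-04,
       -8.69335899e-05,  7.63882921e-04]), 'tau': array([-2.85833856e-03, -3.85566330e+01, -3.22114706e+01,  6.99300296e-02,
        3.77991039e-02, -1.35817868e-04]), 'position': array([ 186.11254484, -543.38259573,  213.62983508]), 'tcp_rot': array([ 9.86429629e-01,  1.64181960e-01,  3.60339935e-05, -9.33045337e-04]), 'wrist_force': array([-0.16807425, -0.73130622,  0.32328603]), 'ft_torque': array([ 0.08323691,  0.01589544, -0.02322083]), 'width': 1.0006851920444906}
side 615.6239399668202 325.7237259785083 239.0144776989434 [[0.978, -0.111, 0.176, 265.441], [-0.208, -0.497, 0.843, -1248.446], [-0.006, -0.861, -0.509, 890.979], [0.0, 0.0, 0.0, 1.0]]
top 458.60501164845635 324.64997685307003 236.4506866873661 [[0.024, -0.986, 0.166, 342.791], [-1.0, -0.027, -0.016, 38.013], [0.02, -0.166, -0.986, 1291.924], [0.0, 0.0, 0.0, 1.0]]
```

View pics/side0.png

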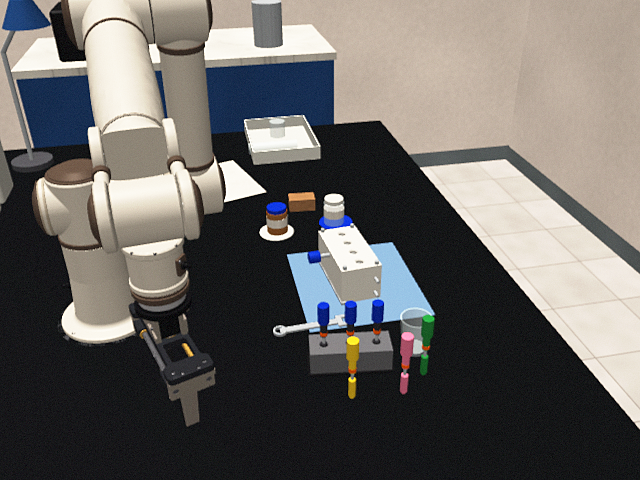

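View pics/top0.png

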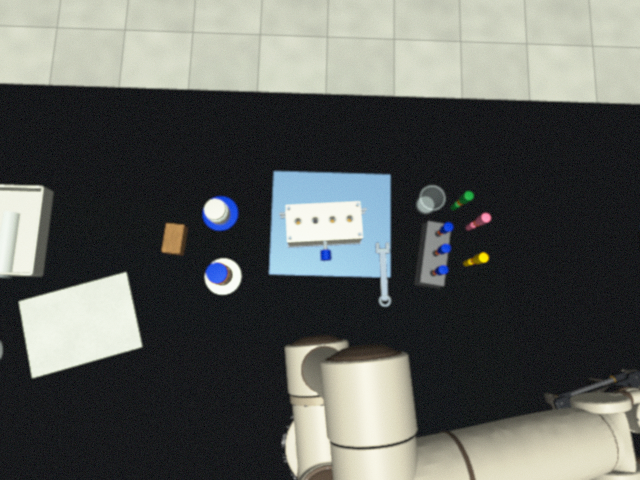

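Both pictures agree: three blue-capped rods stand in the grey rack (top view about 440,250), the block is at (325,222) with its knob at (326,255). The clear jar is on the blue pad (220,212) and the amber jar on the white pad (222,275). The green, pink and yellow rods are decoys near the rack. Next I'll measure all of these.

```bash
python3 - <<'E'
from h import *
names=['knob','cell','well0','rod0_cap','rod0_mark','rack','pad_blue','pad_white','jar_clear_mid','jar_amber_mid','beaker','wrench','carton']
for cam in('top','side'):
    p=grab(cam);C=cloud(p)
    np.savez(f'{cam}0.npz',**{k:np.array(v) for k,v in p.items()})
    for n in names:
        for r in spotter.masks_of(p,n)[:5]:
            if r['conf']<.25: continue
            m=r['mask'];Q=C[m];Q=Q[~np.isnan(Q[:,0])]
            u,v=r['location'][0]*640,r['location'][1]*480
            print(cam,n,round(r['conf'],2),(round(u),round(v)),m.sum(),'med',np.median(Q,0).round() if len(Q) else None,'lo',np.percentile(Q,3,0).round() if len(Q) else None,'hi',np.percentile(Q,97,0).round() if len(Q) else None)
E
```

```text
top knob 0.74 (322, 253) 147 med [499.  17.  93.] lo [483.   4.  81.] hi [528.  30. 100.]
top cell 0.86 (325, 223) 3231 med [577.  21.  95.] lo [522. -72.  24.] hi [632. 116. 101.]
top well0 0.86 (323, 223) 3554 med [576.  22.  95.] lo [508. -74.   3.] hi [633. 121. 101.]
top rod0_cap 0.72 (441, 270) 115 med [ 458. -272.  153.] lo [ 449. -286.   61.] hi [ 468. -266.  159.]
top rod0_cap 0.6 (429, 200) 616 med [ 668. -278.   48.] lo [ 630. -300.    3.] hi [ 692. -239.   88.]
top rod0_cap 0.47 (229, 283) 509 med [424. 283.   5.] lo [395. 255.  -0.] hi [487. 338.  11.]
top rack 0.62 (429, 256) 1594 med [ 506. -269.   54.] lo [ 428. -314.    2.] hi [ 596. -243.   61.]
top pad_blue 0.67 (230, 224) 416 med [606. 302.   5.] lo [573. 273.  -1.] hi [664. 363.  11.]
top pad_blue 0.47 (326, 226) 3374 med [576.  22.  95.] lo [508. -72.  13.] hi [632. 118. 101.]
top pad_white 0.95 (229, 283) 491 med [423. 281.   5.] lo [395. 254.  -0.] hi [485. 336.  10.]
top jar_clear_mid 0.88 (218, 212) 537 med [607. 311.  83.] lo [584. 288.   8.] hi [639. 342.  88.]
top jar_amber_mid 0.79 (216, 274) 487 med [44
[... 1623 characters left out ...]
_amber_mid 0.88 (278, 220) 591 med [442. 276.  53.] lo [416. 265.   8.] hi [469. 308.  84.]
side jar_amber_mid 0.36 (353, 318) 336 med [ 514. -295.  131.] lo [ 505. -300.   82.] hi [ 525. -281.  155.]
side beaker 0.82 (418, 326) 775 med [ 659. -268.   65.] lo [ 630. -307.    6.] hi [ 689. -241.   86.]
side wrench 0.96 (303, 324) 472 med [ 442. -157.    5.] lo [ 377. -170.   -1.] hi [ 533. -137.    9.]
side carton 0.76 (302, 205) 481 med [538. 413.  31.] lo [501. 402.   2.] hi [575. 454.  42.]
side carton 0.6 (373, 316) 355 med [ 568. -302.  124.] lo [ 559. -308.   58.] hi [ 578. -291.  155.]
side carton 0.31 (348, 319) 386 med [ 515. -294.  126.] lo [ 505. -300.   -0.] hi [ 552. -121.  155.]
```

```bash
python3 - <<'E'
import cv2
a=cv2.imread('pics/top0.png')[160:320,180:510];cv2.imwrite('pics/topc.png',cv2.resize(a,None,fx=2.4,fy=2.4,interpolation=cv2.INTER_CUBIC))
a=cv2.imread('pics/side0.png')[180:410,240:450];cv2.imwrite('pics/sidec.png',cv2.resize(a,None,fx=2.6,fy=2.6,interpolation=cv2.INTER_CUBIC))
E
```

```text
(no output)
```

View pics/topc.png

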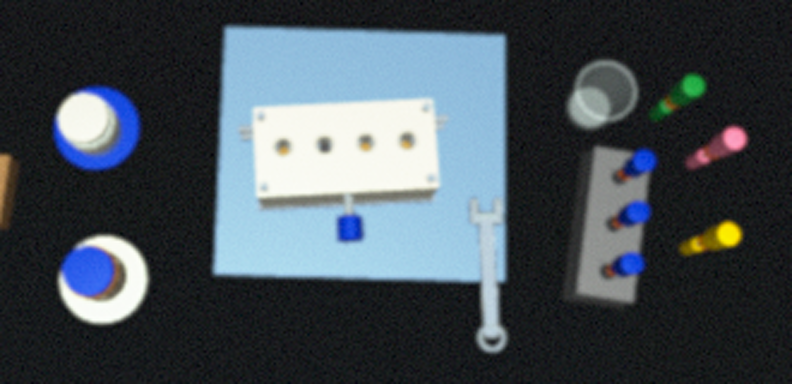

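View pics/sidec.png

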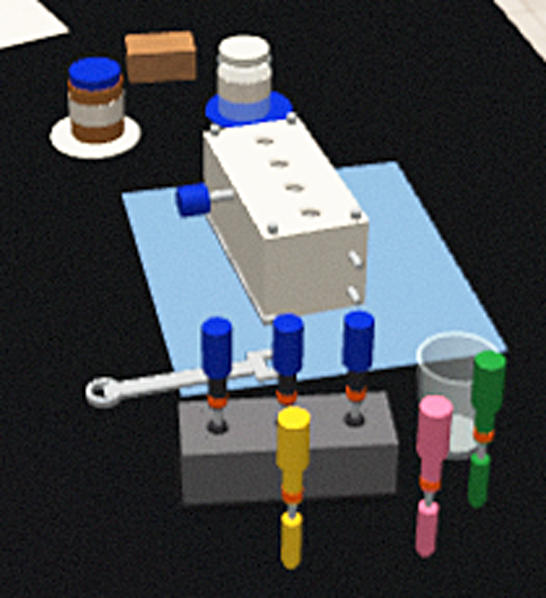

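```bash
cat > meas.py <<'E'
from h import *
from scipy.optimize import least_squares
def circ(xy,r):
    f=lambda q:np.hypot(xy[:,0]-q[0],xy[:,1]-q[1])-r
    return least_squares(f,xy.mean(0),loss='soft_l1').x
def load(n):
    z=np.load(n);return {k:(z[k] if z[k].ndim else z[k].item()) for k in z.files}
E
python3 - <<'E'
from meas import *
for cam in('top','side'):
    p=load(cam+'0.npz');C=cloud(p);X,Y,Z=C[...,0],C[...,1],C[...,2]
    b=(abs(X-577)<80)&(abs(Y-20)<130)&(abs(Z-95)<6)
    # white pixels
    I=p['frame'];b&=(I.min(-1)>120)
    b=cv2.morphologyEx(b.astype(np.uint8),cv2.MORPH_CLOSE,np.ones((5,5))).astype(bool)
    m=b
    cs,_=cv2.findContours(m.astype(np.uint8),cv2.RETR_EXTERNAL,cv2.CHAIN_APPROX_NONE)
    c=max(cs,key=cv2.contourArea)[:,0,:]
    W=np.array([pix2w(p,u,v,z=95)[:2] for u,v in c],np.float32)
    r=cv2.minAreaRect(W);print(cam,'block',r,cv2.boxPoints(r).round(1).tolist(), 'Zmed',np.nanmedian(Z[m]))
    # rack top
    rk=(abs(X-510)<110)&(abs(Y+283)<60)&(abs(Z-55)<5)
    cs,_=cv2.findContours(rk.astype(np.uint8),cv2.RETR_EXTERNAL,cv2.CHAIN_APPROX_NONE)
    c=max(cs,key=cv2.contourArea)[:,0,:]
    W=np.array([pix2w(p,u,v,z=55)[:2] for u,v in c],np.float32)
    r=cv2.minAreaRect(W);print('rack',r,cv2.boxPoints(r).round(1).tolist())
    hsv=cv2.cvtColor(I,cv2.COLOR_BGR2HSV)
    blue=(abs(hsv[...,0].astype(int)-118)<12)&(hsv[...,1]>150)&(hsv[...,2]>60)
    n,l,st,ce=cv2.connectedComponentsWithStats(blue.astype(np.uint8))
    for i in range(1,n):
        if st[i,4]<30: continue
        mm=l==i;Q=C[mm];Q=Q[~np.isnan(Q[:,0])]
        zt=np.percentile(Q[:,2],90) if len(Q) else 0
        T=Q[abs(Q[:,2]-zt)<4]
        print('blue',ce[i].round(1),st[i,4],'zt',round(zt),'topmid',((T.min(0)+T.max(0))/2).round(1),T.mean(0).round(1),len(T),(T.max(0)-T.min(0)).round(0))
E
```

```text
top block ((577.2789916992188, 22.396705627441406), (117.07632446289062, 200.00613403320312), 4.6015753746032715) [[510.8999938964844, 117.4000015258789], [527.0, -82.0], [643.7000122070312, -72.5999984741211], [627.5999755859375, 126.80000305175781]] Zmed 95.68691466161795
rack ((514.0894775390625, -283.930419921875), (65.88194274902344, 170.514892578125), 82.06562805175781) [[425.1000061035156, -304.79998779296875], [594.0, -328.29998779296875], [603.0999755859375, -263.1000061035156], [434.20001220703125, -239.5]]
blue [223.9 215.2] 519 zt 8 topmid [619.2 317.2   8.1] [613.3 303.7   6.5] 241 [100.  97.   8.]
blue [447.2 226.9] 114 zt 158 topmid [ 567.3 -292.   157.4] [ 567.8 -291.8  156.6] 53 [21. 21.  7.]
blue [445.  248.4] 102 zt 158 topmid [ 512.9 -283.8  157.6] [ 513.4 -284.   156.4] 51 [21. 20.  7.]
blue [325.4 254.6] 95 zt 99 topmid [495.9  17.   98.5] [497.1  16.3  97.9] 54 [24. 21.  6.]
blue [215.9 272.1] 327 zt 87 topmid [442.5 301.5  87. ] [442.7 300.5  85.9] 231 [50. 53.  7.]
blue [442.3 269.7] 95 zt 158 topmid [ 458.6 -277.   157. ] [ 458.8 -276.6  156.1] 49 [18. 20.  
[... 866 characters left out ...]
 7 [22. 22.  5.]
blue [ 57.4 109.8] 4080 zt 115 topmid [-343.9 1595.6  115. ] [-343.  1600.5  114.8] 117 [273.  48.   8.]
blue [275.9 207.5] 216 zt 84 topmid [445.1 296.7  83.4] [444.3 295.1  82.6] 133 [53. 58.  7.]
blue [335.8 222.3] 198 zt 8 topmid [620.8 311.6   8. ] [614.5 301.5   6.2] 58 [97. 73.  7.]
blue [313.8 256.2] 145 zt 96 topmid [497.9   9.7  95.3] [496.8   8.6  95. ] 45 [27. 25.  6.]
blue [377.4 310.8] 255 zt 154 topmid [ 569.4 -297.2  154. ] [ 569.5 -297.2  153.5] 78 [22. 24.  8.]
blue [350.3 312. ] 255 zt 154 topmid [ 515.2 -288.5  153.9] [ 514.9 -289.9  153.6] 81 [23. 29.  7.]
blue [323.  313.2] 245 zt 155 topmid [ 460.2 -280.8  154.1] [ 460.7 -282.3  154. ] 74 [21. 27.  6.]
```

```bash
python3 - <<'E'
from meas import *
ims=[]
for cam in('top','side'):
    p=load(cam+'0.npz');I=p['frame'];g=I.max(-1).astype(float)
    yax=np.array([-np.sin(.0806),np.cos(.0806)])
    best=None
    # refine well centres: dark weighted centroid in the rectified top plane z=95 at 0.5 mm/px
    c0=np.array([577.3,22.4]) 
    s=0.5;xs=np.arange(500,660,s);ys=np.arange(-100,150,s)
    T=np.array(p['extrinsics']);GX,GY=np.meshgrid(xs,ys,indexing='ij')
    P=np.stack([GX,GY,np.full_like(GX,95)],-1)@T[:3,:3].T+T[:3,3]
    U=(p['fx']*P[...,0]/P[...,2]+p['cx']).astype(np.float32);V=(p['fy']*P[...,1]/P[...,2]+p['cy']).astype(np.float32)
    R=cv2.remap(I,U,V,cv2.INTER_CUBIC)
    # display x up, y left
    D=R[::-1,::-1].copy();cv2.imwrite(f'pics/rect_{cam}.png',D);
    print(D.shape)
E
```

```text
(320, 500, 3)
(320, 500, 3)
```

View pics/rect_top.png

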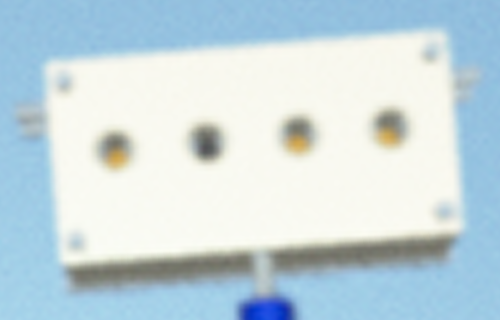

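View pics/rect_side.png

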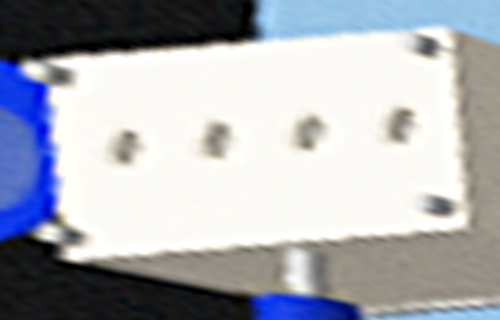

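```bash
python3 - <<'E'
from meas import *
p=load('top0.npz');I=p['frame'];C=cloud(p)
a=cv2.resize(I[205:250,280:370],None,fx=8,fy=8,interpolation=cv2.INTER_CUBIC);cv2.imwrite('pics/wz.png',a)
np.set_printoptions(linewidth=220)
for u,v in [(297,221),(315,220),(332,219),(349,218)]:
    print(u,v);print(C[v-6:v+7,u-7:u+8,2].round().astype(int))
u,v=w2pix(p,[589.5,46.5,95]);print(u,v)
p=load('side0.npz')
a=cv2.resize(p['frame'][220:300,300:390],None,fx=8,fy=7.4,interpolation=cv2.INTER_CUBIC);cv2.imwrite('pics/wzs.png',a)
E
```

```text
297 221
[[ 93  95  93  96  98  92  97  97  95  93  93  96  98 101  94]
 [ 97  95  91  94  98  94  90  99  97  94  97  95  97  94  95]
 [ 94  96  95  96  95  97  95  95  93  92  95  97  98  95  97]
 [ 93  93  95  97  93  96  95  88  83  90  93  95  96  96  91]
 [ 95  97  93  95  95  86  76  77  73  78  86  92  93  91  96]
 [ 98  94  99  98  91  82  67  56  59  65  83  92  97  92  96]
 [ 99  93  95  97  89  83  52  49  45  49  87  94  99  91  94]
 [ 96  97  98 100  90  84  47  51  46  45  85  92 100  97  97]
 [ 96  98  94  98  94  86  43  47  48  52  91  99  93  98  95]
 [100 101 101  88  97  97  93  46  47  97  95  96 100  94  96]
 [ 98  95  95  97  99  94  97  94  94  94  99 101  97  92  92]
 [ 96  95  97  94  98  97  95  96  94 100  97  93 100  98  96]
 [ 95  95  95  93  95  93  96  99  95  95  93  99  96  98  93]]
315 220
[[ 98  99  93  93  91  96  98  97  93  94  96  94  94  95  93]
 [ 97  92  97  94  93  96  98  96  94  96  96  95  95  99  94]
 [ 94  93  96  89  98  98  98  97 100  96 100  95  97  94  97]
 [ 97  93  94 100  96  93  83  91  90  95  95  93  98  98  98]
 [100  95  9
[... 4947 characters left out ...]
      96                   96                   97                   98                   91                   96                   95                   96                   98
                    96                   95                   98                   94                   96]
 [                  96                   92                  101                   95                   94                   96                   97                  101                   95                   94
                    95                   92                  100                   95                   99]]
314.706191183953 219.4417495012013<stdin>:6: RuntimeWarning: invalid value encountered in cast
```

View pics/wz.png

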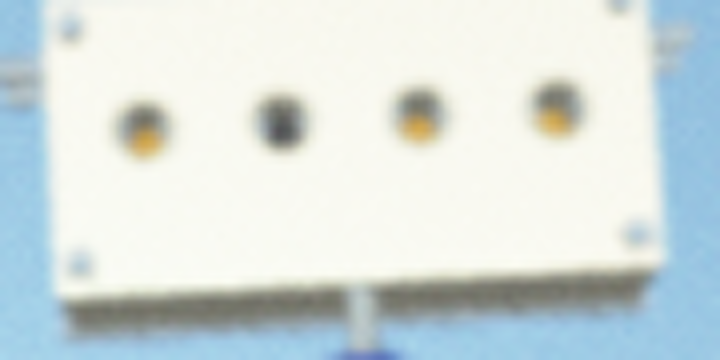

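View pics/wzs.png

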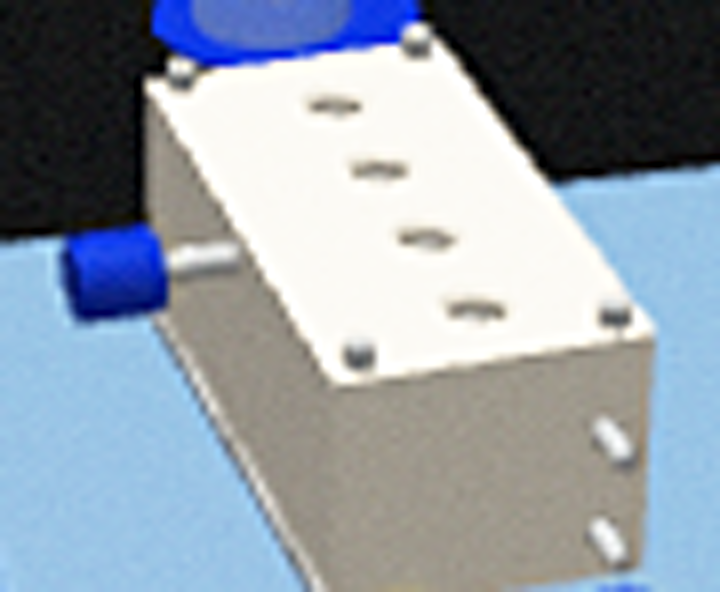

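>>> {"api": "send_rows", "payload": {"motion": [{"hand": 100,"dx": 1.3,"dy": 2.33,"dz": 0.1,"wz": -0.0104},{"dx": 1.3,"dy": 2.33,"dz": 0.1,"wz": -0.0104},{"dx": 1.3,"dy": 2.33,"dz": 0.1,"wz": -0.0104},{"dx": 1.3,"dy": 2.33,"dz": 0.1,"wz": -0.0104},{"dx": 1.3,"dy": 2.33,"dz": 0.1,"wz": -0.0104},{"dx": 1.3,"dy": 2.33,"dz": 0.1,"wz": -0.0104},{"dx": 1.3,"dy": 2.33,"dz": 0.1,"wz": -0.0104},{"dx": 1.3,"dy": 2.33,"dz": 0.1,"wz": -0.0104}]}}

```text
invalid input
```

>>> {"api": "send_rows", "payload": {"motion": [{"dx": 1.3,"dy": 2.33,"wz": -0.0104},{"dx": 1.3,"dy": 2.33,"wz": -0.0104},{"dx": 1.3,"dy": 2.33,"wz": -0.0104},{"dx": 1.3,"dy": 2.33,"wz": -0.0104},{"dx": 1.3,"dy": 2.33,"wz": -0.0104},{"dx": 1.3,"dy": 2.33,"wz": -0.0104},{"dx": 1.3,"dy": 2.33,"wz": -0.0104},{"dx": 1.3,"dy": 2.33,"wz": -0.0104}]}}

```text
invalid input
```

>>> {"api": "send_rows", "payload": {"motion": [{"dx": 1.3,"dy": 2.33,"wz": -0.0104},{"dx": 1.3,"dy": 2.33,"wz": -0.0104},{"dx": 1.3,"dy": 2.33,"wz": -0.0104},{"dx": 1.3,"dy": 2.33,"wz": -0.0104},{"dx": 1.3,"dy": 2.33,"wz": -0.0104},{"dx": 1.3,"dy": 2.33,"wz": -0.0104},{"dx": 1.3,"dy": 2.33,"wz": -0.0104},{"dx": 1.3,"dy": 2.33,"wz": -0.0104}]}}

```text
invalid input
```

```bash
python3 - <<'E'
from meas import *
print(readout.get_state())
for c in('side','top'):
    p=grab(c,c+'1.png'); np.savez(f'{c}1.npz',**{k:np.array(v) for k,v in p.items()})
E
```

```text
{'time': 1.5, 'qpos': array([-1.45112168e+00,  1.58379568e-01,  1.59700830e+00,  2.54450595e-05,
        1.38619328e+00, -2.10084118e-01]), 'joint_vel': array([-0.0003041 , -0.00048584, -0.00094874, -0.00181444, -0.00061159,
        0.00084569]), 'tau': array([-1.30874621e-03, -3.85572660e+01, -3.22355640e+01,  7.01301894e-02,
        3.09531600e-02, -3.90842388e-05]), 'position': array([ 186.18813411, -544.00548877,  214.60847377]), 'tcp_rot': array([9.86438543e-01, 1.64131047e-01, 1.22335430e-05, 6.31412983e-06]), 'wrist_force': array([ 0.56528704, -0.06531156,  0.41775766]), 'ft_torque': array([-0.00600586,  0.00812894, -0.00711662]), 'width': 1.0050141429508694}
```

View pics/side1.png

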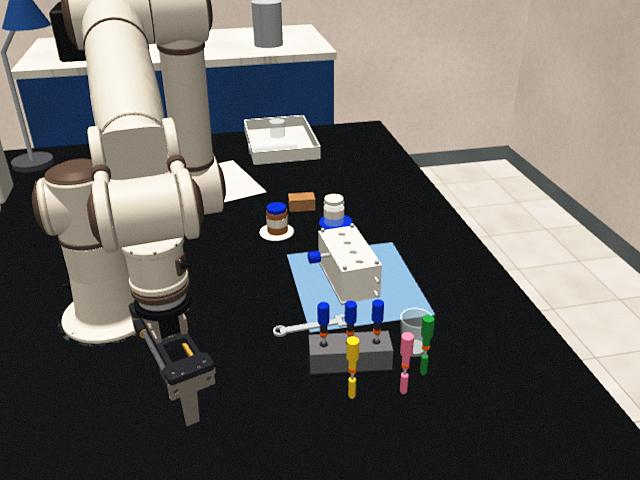

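View pics/top1.png

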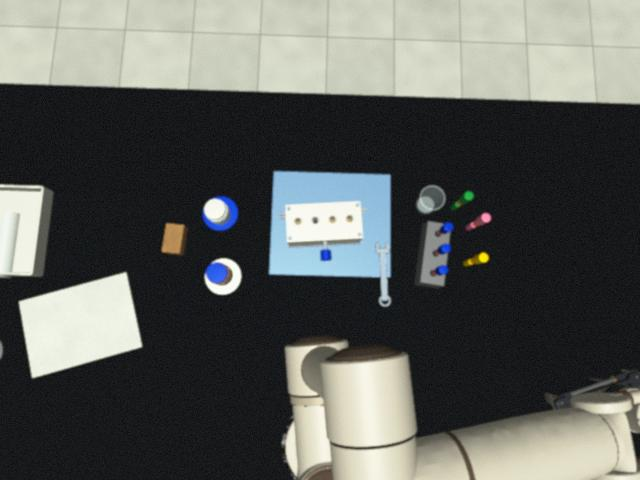

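Nothing moved, because the interface refused rows that leave out keys. I'll send every key in each row.

>>> {"api": "send_rows", "payload": {"motion": [{"hand": 100,"dx": 1.3,"dy": 2.33,"dz": 0.1,"wx": 0,"wy": 0,"wz": -0.0104},{"hand": 100,"dx": 1.3,"dy": 2.33,"dz": 0.1,"wx": 0,"wy": 0,"wz": -0.0104},{"hand": 100,"dx": 1.3,"dy": 2.33,"dz": 0.1,"wx": 0,"wy": 0,"wz": -0.0104},{"hand": 100,"dx": 1.3,"dy": 2.33,"dz": 0.1,"wx": 0,"wy": 0,"wz": -0.0104},{"hand": 100,"dx": 1.3,"dy": 2.33,"dz": 0.1,"wx": 0,"wy": 0,"wz": -0.0104},{"hand": 100,"dx": 1.3,"dy": 2.33,"dz": 0.1,"wx": 0,"wy": 0,"wz": -0.0104},{"hand": 100,"dx": 1.3,"dy": 2.33,"dz": 0.1,"wx": 0,"wy": 0,"wz": -0.0104},{"hand": 100,"dx": 1.3,"dy": 2.33,"dz": 0.1,"wx": 0,"wy": 0,"wz": -0.0104}]}}

```text
time: 2.27
position: [290.6, -356.4, 222.7]
tcp_rot: [0.992, 0.123, 0.0, 0.0]
wrist_force: [0.0, 0.0, -0.4]
width: 0.998
```

>>> {"api": "send_rows", "payload": {"motion": [{"hand": 100,"dx": 1.3,"dy": 2.33,"dz": 0,"wx": 0,"wy": 0,"wz": -0.0104},{"hand": 100,"dx": 1.3,"dy": 2.33,"dz": 0,"wx": 0,"wy": 0,"wz": -0.0104},{"hand": 100,"dx": 1.3,"dy": 2.33,"dz": 0,"wx": 0,"wy": 0,"wz": -0.0104},{"hand": 100,"dx": 1.3,"dy": 2.33,"dz": 0,"wx": 0,"wy": 0,"wz": -0.0104},{"hand": 100,"dx": 1.3,"dy": 2.33,"dz": 0,"wx": 0,"wy": 0,"wz": -0.0104},{"hand": 100,"dx": 1.3,"dy": 2.33,"dz": 0,"wx": 0,"wy": 0,"wz": -0.0104},{"hand": 100,"dx": 1.3,"dy": 2.33,"dz": 0,"wx": 0,"wy": 0,"wz": -0.0104},{"hand": 100,"dx": 1.3,"dy": 2.33,"dz": 0,"wx": 0,"wy": 0,"wz": -0.0104}]}}

```text
time: 2.93
position: [394.7, -170.0, 222.8]
tcp_rot: [0.997, 0.081, 0.0, 0.0]
wrist_force: [0.1, -0.1, -0.5]
width: 1.001
```

>>> {"api": "send_rows", "payload": {"motion": [{"hand": 100,"dx": 1.3,"dy": 2.33,"dz": 0,"wx": 0,"wy": 0,"wz": -0.0104},{"hand": 100,"dx": 1.3,"dy": 2.33,"dz": 0,"wx": 0,"wy": 0,"wz": -0.0104},{"hand": 100,"dx": 1.3,"dy": 2.33,"dz": 0,"wx": 0,"wy": 0,"wz": -0.0104},{"hand": 100,"dx": 1.3,"dy": 2.33,"dz": 0,"wx": 0,"wy": 0,"wz": -0.0104},{"hand": 100,"dx": 1.3,"dy": 2.33,"dz": 0,"wx": 0,"wy": 0,"wz": -0.0104},{"hand": 100,"dx": 1.3,"dy": 2.33,"dz": 0,"wx": 0,"wy": 0,"wz": -0.0104},{"hand": 100,"dx": 1.3,"dy": 2.33,"dz": 0,"wx": 0,"wy": 0,"wz": -0.0104},{"hand": 100,"dx": 1.3,"dy": 2.33,"dz": 0,"wx": 0,"wy": 0,"wz": -0.0104}]}}

```text
time: 3.6
position: [498.7, 16.5, 222.7]
tcp_rot: [0.999, 0.04, 0.0, 0.0]
wrist_force: [0.1, -0.2, 1.1]
width: 1.002
```

```bash
python3 - <<'E'
from meas import *
print(readout.get_state())
for c in('side','top'):
    p=grab(c,c+'1.png'); np.savez(f'{c}1.npz',**{k:np.array(v) for k,v in p.items()})
E
```

```text
{'time': 3.6, 'qpos': array([-2.09480388e-01, -4.74265748e-02,  1.79542479e+00, -7.23370163e-05,
        1.39324197e+00,  1.28142450e+00]), 'joint_vel': array([ 0.64205417,  0.43906117, -0.41773494, -0.00107239, -0.02447699,
        0.76175182]), 'tau': array([ -2.5315775 , -32.88945079, -30.76243043,   0.10880428,
         0.04078062,  -0.78560119]), 'position': array([498.71306767,  16.53021414, 222.71198174]), 'tcp_rot': array([9.99202005e-01, 3.99414710e-02, 1.61991610e-04, 7.80021315e-05]), 'wrist_force': array([ 0.13691572, -0.218242  ,  1.10134681]), 'ft_torque': array([ 0.05027875,  0.02336838, -0.04442635]), 'width': 1.0020443302745865}
```

View pics/side1.png

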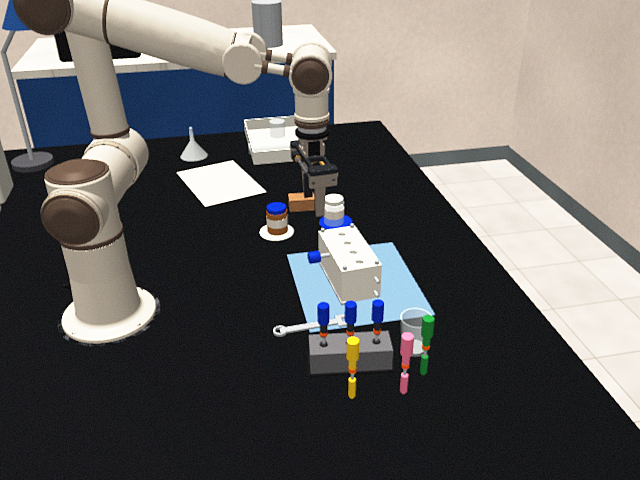

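View pics/top1.png

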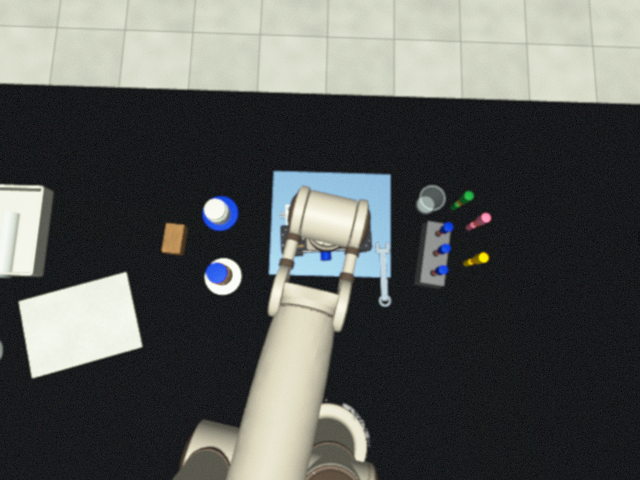

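```bash
python3 - <<'E'
from meas import *
p=load('side1.npz');C=cloud(p)
for w in [(498.7,-29.5,222.7),(498.7,-47.5,222.7),(488.7,-47.5,222.7),(508.7,-47.5,222.7)]: print(w,np.round(w2pix(p,w),1))
I=p['frame'][120:270,270:370]
cv2.imwrite('pics/g.png',cv2.resize(I,None,fx=5,fy=4,interpolation=cv2.INTER_CUBIC))
X,Y,Z=C[...,0],C[...,1],C[...,2]
m=(Z>215)&(Z<260)&(abs(X-498)<40)&(abs(Y)<150)
v,u=np.where(m)
for r in range(v.min(),v.max()+1):
    k=u[v==r]; print(r,k.min(),k.max(),C[r,k].mean(0).round(1),[np.round(X[r,k].min(),1),np.round(X[r,k].max(),1)])
E
```

```text
(498.7, -29.5, 222.7) [316.3 214.6]
(498.7, -47.5, 222.7) [317.8 218.3]
(488.7, -47.5, 222.7) [313.5 218.8]
(508.7, -47.5, 222.7) [322.2 217.9]
181 302 302 [485.6  77.9 259.4] [np.float64(485.6), np.float64(485.6)]
182 302 302 [485.3  76.1 257.6] [np.float64(485.3), np.float64(485.3)]
183 303 303 [485.9  65.6 259.8] [np.float64(485.9), np.float64(485.9)]
184 303 306 [488.9  62.6 258.2] [np.float64(485.7), np.float64(492.7)]
185 303 307 [489.9  61.9 255.8] [np.float64(485.2), np.float64(495.0)]
186 303 308 [491.2  62.4 252.8] [np.float64(485.7), np.float64(497.0)]
187 303 308 [491.3  63.3 249.8] [np.float64(486.0), np.float64(497.3)]
188 303 308 [491.   62.  247.7] [np.float64(485.9), np.float64(497.4)]
189 303 311 [494.8  63.1 244.2] [np.float64(486.5), np.float64(504.4)]
190 303 311 [494.5  61.8 242.2] [np.float64(485.8), np.float64(504.1)]
191 303 311 [494.6  63.  238.9] [np.float64(485.7), np.float64(504.4)]
192 303 311 [494.6  63.  236.3] [np.float64(486.5), np.float64(504.1)]
193 303 311 [494.5  62.7 233.8] [np.float64(485.9), np.float64(504.6)]
194 303 311 [494.5  63.3 230.8] [np.float64(486.0), np.float64(503.7)]
195 304 311 [495.   59.7 229.8] [np.float64(485.7), np.float64(503.6)]
196 304 311 [495.4  62.1 225.9] [np.float64(486.6), np.float64(504.1)]
197 304 311 [495.2  61.1 223.7] [np.float64(486.3), np.float64(503.8)]
198 304 305 [488.   62.6 221.1] [np.float64(486.9), np.float64(489.1)]Traceback (most recent call last):
  File "<stdin>", line 10, in <module>
    return umr_minimum(a, axis, None, out, keepdims, initial, where)
ValueError: zero-size array to reduction operation minimum which has no identity
```

View pics/g.png

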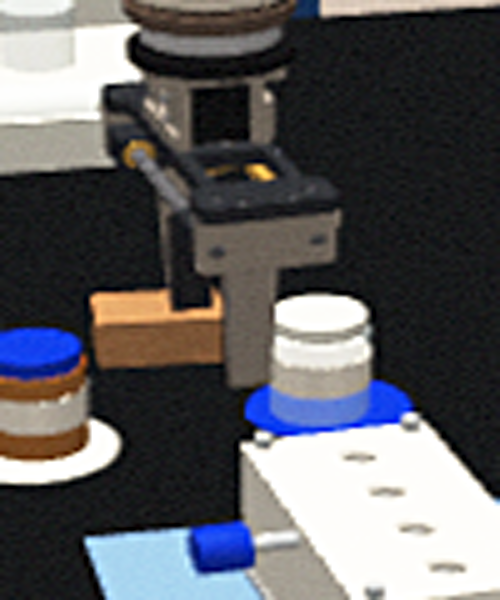

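The side camera agrees with the forward kinematics to about 1 mm: the far finger's inner face measures y=62.7, and 62.4 is expected. I'll trust it in y, where the top camera reads about 5 mm too high. Lowering onto the knob now.

>>> {"api": "send_rows", "payload": {"motion": [{"hand": 100,"dx": 0,"dy": -0.5,"dz": -2,"wx": 0,"wy": 0,"wz": 0},{"hand": 100,"dx": 0,"dy": 0,"dz": -2.5,"wx": 0,"wy": 0,"wz": 0},{"hand": 100,"dx": 0,"dy": 0,"dz": -2.5,"wx": 0,"wy": 0,"wz": 0},{"hand": 100,"dx": 0,"dy": 0,"dz": -2.5,"wx": 0,"wy": 0,"wz": 0},{"hand": 100,"dx": 0,"dy": 0,"dz": -2.5,"wx": 0,"wy": 0,"wz": 0},{"hand": 100,"dx": 0,"dy": 0,"dz": -2,"wx": 0,"wy": 0,"wz": 0},{"hand": 100,"dx": 0,"dy": 0,"dz": -2,"wx": 0,"wy": 0,"wz": 0},{"hand": 100,"dx": 0,"dy": 0,"dz": 0,"wx": 0,"wy": 0,"wz": 0}]}}

```text
time: 4.37
position: [494.5, 10.1, 58.7]
tcp_rot: [0.999, 0.04, -0.004, -0.001]
wrist_force: [0.1, 0.6, -0.0]
width: 1.0
```

```bash
python3 - <<'E'
from meas import *
print(readout.get_state()['position'])
for c in('side',):
    p=grab(c); np.savez(f'{c}2.npz',**{k:np.array(v) for k,v in p.items()})
    cv2.imwrite('pics/g2.png',cv2.resize(p['frame'][160:310,270:400],None,fx=5,fy=4,interpolation=cv2.INTER_CUBIC))
E
```

```text
[494.50814273  10.07074229  58.74133488]
```

View pics/g2.png

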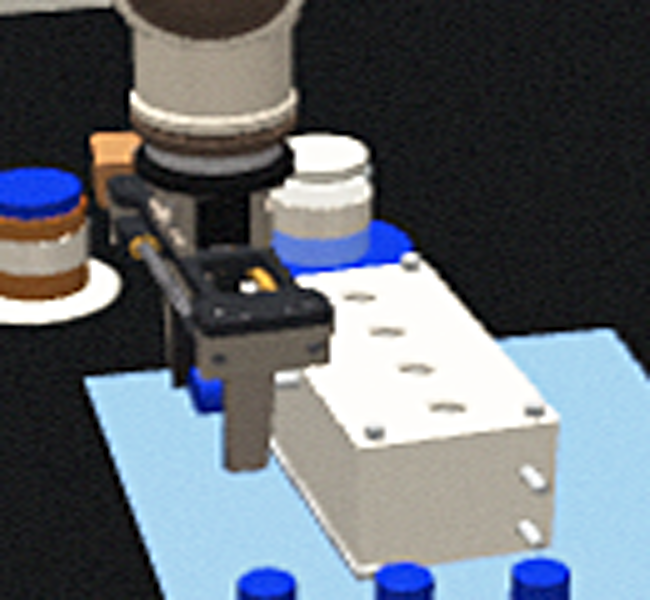

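>>> {"api": "send_rows", "payload": {"motion": [{"hand": 60,"dx": 0,"dy": 0,"dz": 0,"wx": 0,"wy": 0,"wz": 0},{"hand": 40,"dx": 0,"dy": 0,"dz": 0,"wx": 0,"wy": 0,"wz": 0},{"hand": 20,"dx": 0,"dy": 0,"dz": 0,"wx": 0,"wy": 0,"wz": 0},{"hand": 20,"dx": 0,"dy": 0,"dz": 0,"wx": 0,"wy": 0,"wz": 0},{"hand": 20,"dx": 0,"dy": 0,"dz": 0,"wx": 0,"wy": 0,"wz": 0},{"hand": 20,"dx": 0,"dy": 0,"dz": 0,"wx": 0,"wy": 0,"wz": 0}], "squeeze": 30}}

```text
time: 4.92
position: [498.5, 10.1, 63.1]
tcp_rot: [0.999, 0.04, 0.0, 0.0]
wrist_force: [-0.0, 0.9, -0.4]
width: 0.59
```

>>> {"api": "send_rows", "payload": {"motion": [{"hand": 10,"dx": 0,"dy": 0,"dz": 0,"wx": 0,"wy": 0,"wz": 0},{"hand": 10,"dx": 0,"dy": 0,"dz": 0,"wx": 0,"wy": 0,"wz": 0},{"hand": 10,"dx": 0,"dy": 0,"dz": 0,"wx": 0,"wy": 0,"wz": 0},{"hand": 10,"dx": 0,"dy": 0,"dz": 0,"wx": 0,"wy": 0,"wz": 0},{"hand": 10,"dx": 0,"dy": 0,"dz": 0,"wx": 0,"wy": 0,"wz": 0},{"hand": 10,"dx": 0,"dy": 0,"dz": 0,"wx": 0,"wy": 0,"wz": 0}]}}

```text
time: 5.42
position: [497.8, 13.9, 62.4]
tcp_rot: [0.999, 0.039, -0.0, -0.004]
wrist_force: [0.8, 13.2, 3.3]
width: 0.317
```

>>> {"api": "send_rows", "payload": {"motion": [{"hand": 10,"dx": 0,"dy": 0.5,"dz": 0,"wx": 0,"wy": 0,"wz": 0},{"hand": 10,"dx": 0,"dy": 0,"dz": 0,"wx": 0,"wy": 0,"wz": 0},{"hand": 10,"dx": 0,"dy": 0,"dz": 0,"wx": 0,"wy": 0,"wz": 0},{"hand": 10,"dx": 0,"dy": 0,"dz": 0,"wx": 0,"wy": 0,"wz": 0}]}}

```text
time: 5.75
position: [497.8, 14.2, 62.5]
tcp_rot: [0.999, 0.04, -0.001, 0.001]
wrist_force: [-1.9, -4.4, 0.8]
width: 0.316
```

>>> {"api": "send_rows", "payload": {"motion": [{"hand": 10,"dx": -0.6,"dy": -0.05,"dz": 0,"wx": 0,"wy": 0,"wz": 0},{"hand": 10,"dx": -0.6,"dy": -0.05,"dz": 0,"wx": 0,"wy": 0,"wz": 0},{"hand": 10,"dx": -0.6,"dy": -0.05,"dz": 0,"wx": 0,"wy": 0,"wz": 0},{"hand": 10,"dx": -0.6,"dy": -0.05,"dz": 0,"wx": 0,"wy": 0,"wz": 0},{"hand": 10,"dx": -0.6,"dy": -0.05,"dz": 0,"wx": 0,"wy": 0,"wz": 0},{"hand": 10,"dx": -0.4,"dy": -0.03,"dz": 0,"wx": 0,"wy": 0,"wz": 0},{"hand": 10,"dx": 0,"dy": 0,"dz": 0,"wx": 0,"wy": 0,"wz": 0},{"hand": 10,"dx": 0,"dy": 0,"dz": 0,"wx": 0,"wy": 0,"wz": 0}]}}

```text
time: 6.42
position: [465.8, 11.6, 62.6]
tcp_rot: [0.999, 0.04, 0.003, 0.001]
wrist_force: [6.9, -4.4, -9.4]
width: 0.318
```

>>> {"api": "send_rows", "payload": {"motion": [{"hand": 10,"dx": -0.3,"dy": 0,"dz": 0,"wx": 0,"wy": 0,"wz": 0},{"hand": 10,"dx": 0,"dy": 0,"dz": 0,"wx": 0,"wy": 0,"wz": 0},{"hand": 10,"dx": 0,"dy": 0,"dz": 0,"wx": 0,"wy": 0,"wz": 0},{"hand": 10,"dx": 0,"dy": 0,"dz": 0,"wx": 0,"wy": 0,"wz": 0}]}}

```text
time: 6.75
position: [465.8, 11.6, 62.9]
tcp_rot: [0.999, 0.039, 0.006, 0.001]
wrist_force: [17.9, -3.6, -17.5]
width: 0.322
```

>>> {"api": "send_rows", "payload": {"motion": [{"hand": 10,"dx": 0.3,"dy": 0,"dz": 0,"wx": 0,"wy": 0,"wz": 0},{"hand": 70,"dx": 0,"dy": 0,"dz": 0,"wx": 0,"wy": 0,"wz": 0},{"hand": 70,"dx": 0,"dy": 0,"dz": 0,"wx": 0,"wy": 0,"wz": 0},{"hand": 70,"dx": 0,"dy": 0,"dz": 0,"wx": 0,"wy": 0,"wz": 0},{"hand": 70,"dx": 0,"dy": 0,"dz": 0,"wx": 0,"wy": 0,"wz": 0},{"hand": 70,"dx": 0,"dy": 0,"dz": 1,"wx": 0,"wy": 0,"wz": 0},{"hand": 70,"dx": 0,"dy": 0,"dz": 2,"wx": 0,"wy": 0,"wz": 0},{"hand": 70,"dx": 0,"dy": 0,"dz": 3,"wx": 0,"wy": 0,"wz": 0}]}}

```text
time: 7.42
position: [461.9, 13.0, 121.6]
tcp_rot: [0.999, 0.04, -0.003, -0.001]
wrist_force: [0.4, -0.5, -0.1]
width: 0.697
```

```bash
cat > plan.py <<'E'
from h import *
from scipy.spatial.transform import Rotation as R
s=readout.get_state();q=s['tcp_rot'];r=R.from_quat(q).as_matrix()
print('pos',s['position'].round(1),'psi',np.arctan2(r[1,0],r[0,0]).round(4),'jaw',r[:,1].round(3),'tilt',r[:,2].round(3),'q',s['qpos'].round(2),'t',s['time'],'F',s['wrist_force'].round(1))
E
python3 plan.py
```

```text
pos [461.9  13.  121.6] psi 0.0802 jaw [ 0.08  -0.997 -0.002] tilt [-0.005  0.001 -1.   ] q [-0.23 -0.04  2.    0.    1.19  1.26] t 7.4167 F [ 0.4 -0.5 -0.1]
```

>>> {"api": "send_rows", "payload": {"motion": [{"hand": 42,"dx": 0,"dy": 0,"dz": 2.3,"wx": 0,"wy": 0,"wz": 0.0845},{"hand": 42,"dx": 0,"dy": 0,"dz": 2.3,"wx": 0,"wy": 0,"wz": 0.0845},{"hand": 42,"dx": 0,"dy": 0,"dz": 2.3,"wx": 0,"wy": 0,"wz": 0.0845},{"hand": 42,"dx": 0,"dy": 0,"dz": 2.3,"wx": 0,"wy": 0,"wz": 0.0845},{"hand": 42,"dx": 0.87,"dy": -2.56,"dz": 0,"wx": 0,"wy": 0,"wz": 0.0845},{"hand": 42,"dx": 0.87,"dy": -2.56,"dz": 0,"wx": 0,"wy": 0,"wz": 0.0845},{"hand": 42,"dx": 0.87,"dy": -2.56,"dz": 0,"wx": 0,"wy": 0,"wz": 0.0845},{"hand": 42,"dx": 0.87,"dy": -2.56,"dz": 0,"wx": 0,"wy": 0,"wz": 0.0845}]}}

```text
time: 8.08
position: [499.3, -91.0, 215.8]
tcp_rot: [0.928, 0.371, 0.0, 0.0]
wrist_force: [-0.1, 0.5, 0.0]
width: 0.416
```

>>> {"api": "send_rows", "payload": {"motion": [{"hand": 42,"dx": 0.87,"dy": -2.56,"dz": 0,"wx": 0,"wy": 0,"wz": 0.0845},{"hand": 42,"dx": 0.87,"dy": -2.56,"dz": 0,"wx": 0,"wy": 0,"wz": 0.0845},{"hand": 42,"dx": 0.87,"dy": -2.56,"dz": 0,"wx": 0,"wy": 0,"wz": 0.0845},{"hand": 42,"dx": 0.87,"dy": -2.56,"dz": 0,"wx": 0,"wy": 0,"wz": 0.0845},{"hand": 42,"dx": 0.87,"dy": -2.56,"dz": 0,"wx": 0,"wy": 0,"wz": 0.0845},{"hand": 42,"dx": 0.87,"dy": -2.56,"dz": 0,"wx": 0,"wy": 0,"wz": 0.0845},{"hand": 42,"dx": 0.87,"dy": -2.56,"dz": 0,"wx": 0,"wy": 0,"wz": 0.0845},{"hand": 42,"dx": 0.87,"dy": -2.56,"dz": 0,"wx": 0,"wy": 0,"wz": 0.0845}]}}

```text
time: 8.75
position: [568.8, -296.0, 215.5]
tcp_rot: [0.753, 0.658, 0.0, 0.0]
wrist_force: [0.5, -0.3, 0.4]
width: 0.42
```

>>> {"api": "send_rows", "payload": {"motion": [{"hand": 42,"dx": 0,"dy": 0,"dz": 0,"wx": 0,"wy": 0,"wz": 0},{"hand": 42,"dx": 0,"dy": 0,"dz": 0,"wx": 0,"wy": 0,"wz": 0},{"hand": 42,"dx": 0,"dy": 0,"dz": 0,"wx": 0,"wy": 0,"wz": 0},{"hand": 42,"dx": 0,"dy": 0,"dz": 0,"wx": 0,"wy": 0,"wz": 0}]}}

```text
time: 9.08
position: [568.5, -293.6, 215.0]
tcp_rot: [0.754, 0.657, 0.0, -0.0]
wrist_force: [0.3, 1.2, 0.6]
width: 0.42
```

```bash
python3 plan.py; python3 - <<'E'
from meas import *
for c in('side','top'):
    p=grab(c); np.savez(f'{c}3.npz',**{k:np.array(v) for k,v in p.items()})
    cv2.imwrite(f'pics/{c}3.png',p['frame'])
E
```

```text
pos [ 568.5 -293.6  215. ] psi 1.4325 jaw [ 0.99  -0.138 -0.   ] tilt [-0.  0. -1.] q [-0.67  0.32  1.4   0.    1.42 -0.53] t 9.0833 F [0.3 1.2 0.6]
```

View pics/side3.png

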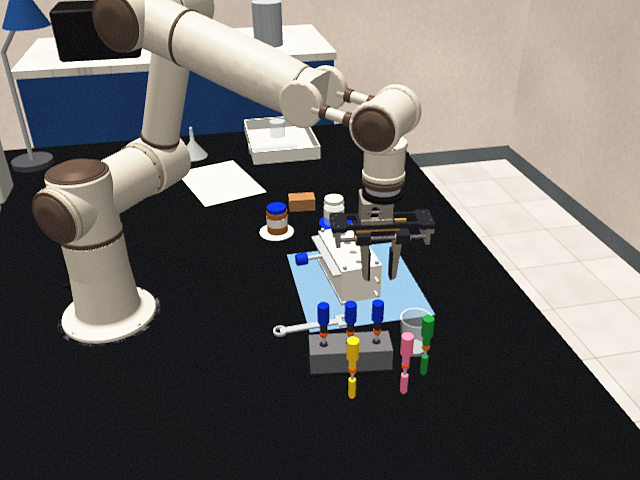

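View pics/top3.png

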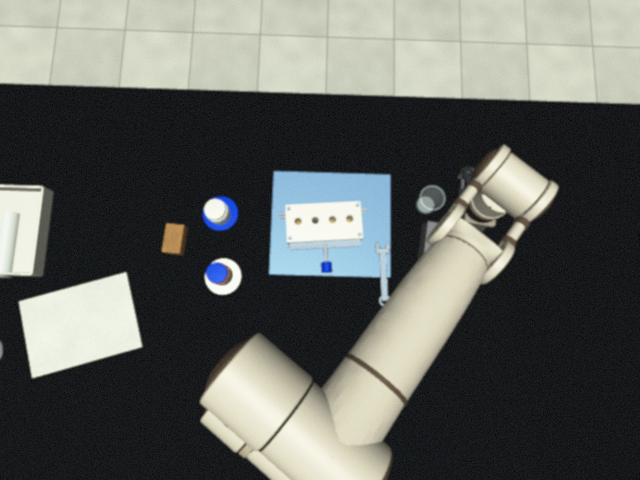

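```bash
python3 - <<'E'
from meas import *
p=load('side3.npz');C=cloud(p)
print('tcp',w2pix(p,[568.5,-293.6,215]), 'front edge', w2pix(p,[568.5,-303.6,215]),w2pix(p,[568.5,-283.6,215]))
X,Y,Z=C[...,0],C[...,1],C[...,2]
m=(Z>217)&(Z<245)&(abs(X-568)<70)&(abs(Y+294)<40)
v,u=np.where(m)
for r in range(v.min(),v.max()+1):
    k=u[v==r]
    if len(k): 
        g=np.split(k,np.where(np.diff(k)>2)[0]+1)
        print(r,[(a.min(),a.max(),C[r,a].mean(0).round(1).tolist()) for a in g])
cv2.imwrite('pics/g3.png',cv2.resize(p['frame'][200:390,310:450],None,fx=4,fy=3,interpolation=cv2.INTER_CUBIC))
# rod caps via projection: try fit of cap axis at mid-height
for y in(-292,-294.7,-297.2): print(y,[np.round(w2pix(p,[568.7,y,z]),1).tolist() for z in(155,133,111)])
E
```

```text
tcp (np.float64(377.7957745919332), np.float64(277.05417939403276)) front edge (np.float64(379.23666771288083), np.float64(279.8840176739156)) (np.float64(376.3749453807675), np.float64(274.2637455773397))
262 [(np.int64(388), np.int64(388), [590.1, -286.5, 242.5])]
263 [(np.int64(388), np.int64(388), [590.4, -285.9, 239.7])]
264 [(np.int64(361), np.int64(361), [536.2, -284.8, 244.3]), (np.int64(388), np.int64(389), [589.1, -293.1, 242.1])]
265 [(np.int64(361), np.int64(361), [535.9, -286.3, 243.0]), (np.int64(388), np.int64(389), [588.9, -293.9, 240.4])]
266 [(np.int64(361), np.int64(361), [536.1, -285.6, 240.2]), (np.int64(388), np.int64(389), [589.0, -294.2, 238.2])]
267 [(np.int64(361), np.int64(361), [537.6, -280.7, 234.6]), (np.int64(388), np.int64(393), [589.8, -302.3, 241.0]), (np.int64(396), np.int64(397), [600.7, -307.3, 242.6])]
268 [(np.int64(363), np.int64(367), [540.3, -299.2, 243.7]), (np.int64(388), np.int64(397), [593.7, -304.8, 239.7])]
269 [(np.int64(362), np.int64(369), [540.6, -300.3, 242.1]), (np.int64(388), np.int64(396), [592.8, -304.7, 237.5])]
270 [(np.int64
[... 682 characters left out ...]
.6])]
276 [(np.int64(362), np.int64(369), [541.9, -299.0, 224.9]), (np.int64(389), np.int64(395), [592.9, -306.7, 222.6])]
277 [(np.int64(363), np.int64(369), [542.7, -300.1, 223.2]), (np.int64(389), np.int64(395), [592.6, -307.9, 221.1])]
278 [(np.int64(363), np.int64(369), [542.6, -300.4, 221.1]), (np.int64(389), np.int64(394), [591.7, -307.9, 218.9])]
279 [(np.int64(363), np.int64(369), [543.1, -300.3, 218.6]), (np.int64(389), np.int64(389), [586.9, -307.6, 217.0])]
280 [(np.int64(366), np.int64(367), [543.1, -302.7, 217.9])]
-292 [[376.6, 301.4], [376.2, 310.2], [375.8, 318.9]]
-294.7 [[376.9, 302.2], [376.5, 311.0], [376.1, 319.7]]
-297.2 [[377.3, 303.0], [376.9, 311.8], [376.5, 320.4]]
```

View pics/g3.png

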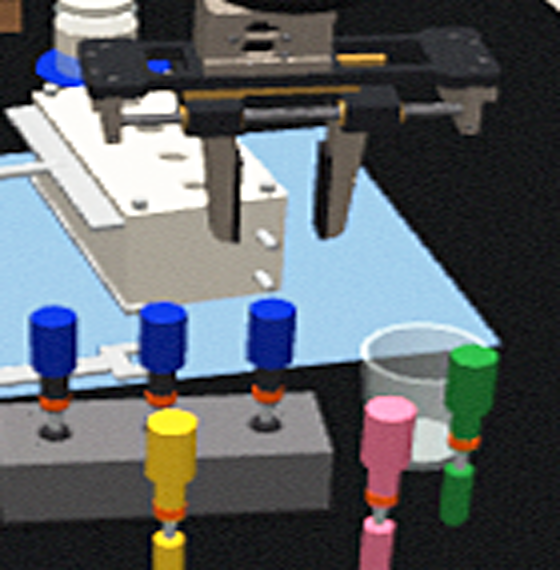

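```bash
python3 - <<'E'
from meas import *
for c in('side3','side0','top0'):
    p=load(c+'.npz');C=cloud(p);I=p['frame'];hsv=cv2.cvtColor(I,cv2.COLOR_BGR2HSV)
    blue=(abs(hsv[...,0].astype(int)-118)<12)&(hsv[...,1]>150)&(hsv[...,2]>60)
    X,Y,Z=C[...,0],C[...,1],C[...,2]
    for x0,y0 in((460,-280),(514,-287),(568,-294)):
        m=blue&(np.hypot(X-x0,Y-y0)<26)&(Z>113)&(Z<149)
        t=blue&(np.hypot(X-x0,Y-y0)<26)&(Z>151)
        Q=C[m][:,:2]
        cc=circ(Q,12) if len(Q)>8 else None
        T=C[t]
        h=cv2.minEnclosingCircle(T[:,:2].astype(np.float32))
        print(c,x0,len(Q),cc,'top',len(T),T.mean(0).round(1),np.round(h[0],1),round(h[1],1))
E
```

```text
side3 460 155 [ 460.79821977 -279.35295137] top 74 [ 460.3 -282.4  161.7] [ 462.4 -280.7] 13.5
side3 514 159 [ 515.89387348 -286.87851353] top 79 [ 514.7 -287.9  170.1] [ 514.2 -284.1] 17.7
side3 568 162 [ 570.03530448 -294.05178907] top 75 [ 569.2 -297.1  153.9] [ 569.7 -296.8] 13.0
side0 460 151 [ 461.32349814 -279.60559732] top 73 [ 460.7 -282.2  154. ] [ 461.2 -280.7] 13.5
side0 514 155 [ 515.57039938 -286.86576071] top 76 [ 514.8 -290.   153.8] [ 515.6 -289.7] 13.4
side0 568 159 [ 570.10844032 -294.44298669] top 73 [ 569.3 -296.8  153.8] [ 569.2 -297.8] 13.6
top0 460 16 [ 459.73217431 -277.62416204] top 63 [ 458.9 -276.6  155.4] [ 460.1 -276.9] 11.8
top0 514 17 [ 513.97371649 -284.73300992] top 65 [ 513.1 -284.   155.7] [ 513.6 -283.9] 11.5
top0 568 17 [ 569.05133105 -291.98135866] top 67 [ 567.6 -291.3  155.7] [ 567.8 -291.6] 11.6
```

>>> {"api": "send_rows", "payload": {"motion": [{"hand": 42,"dx": 0.15,"dy": -0.05,"dz": -1.5,"wx": 0,"wy": 0,"wz": 0},{"hand": 42,"dx": 0,"dy": 0,"dz": -2,"wx": 0,"wy": 0,"wz": 0},{"hand": 42,"dx": 0,"dy": 0,"dz": -2,"wx": 0,"wy": 0,"wz": 0},{"hand": 42,"dx": 0,"dy": 0,"dz": -2,"wx": 0,"wy": 0,"wz": 0},{"hand": 42,"dx": 0,"dy": 0,"dz": -1.5,"wx": 0,"wy": 0,"wz": 0},{"hand": 42,"dx": 0,"dy": 0,"dz": -1,"wx": 0,"wy": 0,"wz": 0},{"hand": 42,"dx": 0,"dy": 0,"dz": 0,"wx": 0,"wy": 0,"wz": 0},{"hand": 42,"dx": 0,"dy": 0,"dz": 0,"wx": 0,"wy": 0,"wz": 0}]}}

```text
time: 9.85
position: [570.1, -294.9, 114.8]
tcp_rot: [0.754, 0.657, -0.0, -0.0]
wrist_force: [-0.1, 0.2, 0.7]
width: 0.423
```

>>> {"api": "send_rows", "payload": {"motion": [{"hand": 30,"dx": 0,"dy": 0,"dz": 0,"wx": 0,"wy": 0,"wz": 0},{"hand": 28,"dx": 0,"dy": 0,"dz": 0,"wx": 0,"wy": 0,"wz": 0},{"hand": 26,"dx": 0,"dy": 0,"dz": 0,"wx": 0,"wy": 0,"wz": 0},{"hand": 24,"dx": 0,"dy": 0,"dz": 0,"wx": 0,"wy": 0,"wz": 0},{"hand": 15,"dx": 0,"dy": 0,"dz": 0,"wx": 0,"wy": 0,"wz": 0},{"hand": 15,"dx": 0,"dy": 0,"dz": 0,"wx": 0,"wy": 0,"wz": 0},{"hand": 15,"dx": 0,"dy": 0,"dz": 0,"wx": 0,"wy": 0,"wz": 0}], "squeeze": 40}}

```text
time: 10.43
position: [570.4, -295.8, 116.1]
tcp_rot: [0.754, 0.656, -0.0, 0.001]
wrist_force: [-1.4, 0.4, 7.1]
width: 0.252
```

>>> {"api": "send_rows", "payload": {"motion": [{"hand": 15,"dx": 0,"dy": 0,"dz": 0.8,"wx": 0,"wy": 0,"wz": 0},{"hand": 15,"dx": 0,"dy": 0,"dz": 1.2,"wx": 0,"wy": 0,"wz": 0},{"hand": 15,"dx": 0,"dy": 0,"dz": 1.5,"wx": 0,"wy": 0,"wz": 0},{"hand": 15,"dx": 0,"dy": 0,"dz": 1.8,"wx": 0,"wy": 0,"wz": 0},{"hand": 15,"dx": 0,"dy": 0,"dz": 2,"wx": 0,"wy": 0,"wz": 0},{"hand": 15,"dx": 0,"dy": 0,"dz": 2,"wx": 0,"wy": 0,"wz": 0},{"hand": 15,"dx": 0,"dy": 0,"dz": 2,"wx": 0,"wy": 0,"wz": 0},{"hand": 15,"dx": 0,"dy": 0,"dz": 1,"wx": 0,"wy": 0,"wz": 0}]}}

```text
time: 11.1
position: [571.2, -295.9, 241.7]
tcp_rot: [0.754, 0.656, 0.001, 0.002]
wrist_force: [-0.3, 0.6, -0.3]
width: 0.254
```

>>> {"api": "send_rows", "payload": {"motion": [{"hand": 15,"dx": 0,"dy": 0,"dz": 0,"wx": 0,"wy": 0,"wz": 0},{"hand": 15,"dx": 0,"dy": 0,"dz": 0,"wx": 0,"wy": 0,"wz": 0},{"hand": 15,"dx": 0,"dy": 0,"dz": 0,"wx": 0,"wy": 0,"wz": 0}]}}

```text
time: 11.35
position: [569.5, -294.8, 236.0]
tcp_rot: [0.754, 0.656, -0.0, -0.001]
wrist_force: [-0.2, 0.8, -1.4]
width: 0.251
```

```bash
python3 plan.py; python3 - <<'E'
from meas import *
for c in('side',):
    p=grab(c); np.savez(f'{c}4.npz',**{k:np.array(v) for k,v in p.items()})
    cv2.imwrite(f'pics/{c}4.png',cv2.resize(p['frame'][200:390,310:450],None,fx=4,fy=3,interpolation=cv2.INTER_CUBIC))
    C=cloud(p);I=p['frame'];hsv=cv2.cvtColor(I,cv2.COLOR_BGR2HSV)
    X,Y,Z=C[...,0],C[...,1],C[...,2]
    # foot part
    for lo,hi in ((115,135),(135,160),(160,180),(180,195),(195,212)):
        m=(Z>lo)&(Z<hi)&(abs(X-570)<25)&(abs(Y+295)<25)
        if m.sum()>5: print(lo,hi,m.sum(),C[m].mean(0).round(1), np.percentile(C[m][:,0],[5,95]).round(1))
E
```

```text
pos [ 569.5 -294.8  236. ] psi 1.4322 jaw [ 0.99  -0.138 -0.002] tilt [-0.002  0.002 -1.   ] q [-0.67  0.32  1.37  0.    1.46 -0.53] t 11.35 F [-0.2  0.8 -1.4]
115 135 6 [ 567.8 -297.8  132.2] [563.4 572. ]
135 160 74 [ 568.3 -299.2  147.9] [562.7 574.4]
160 180 70 [ 568.1 -298.3  170.8] [562.4 575.7]
180 195 19 [ 569.  -297.1  186.4] [567.  571.8]
195 212 53 [ 568.5 -299.1  204.6] [563.  575.2]
```

View pics/side4.png

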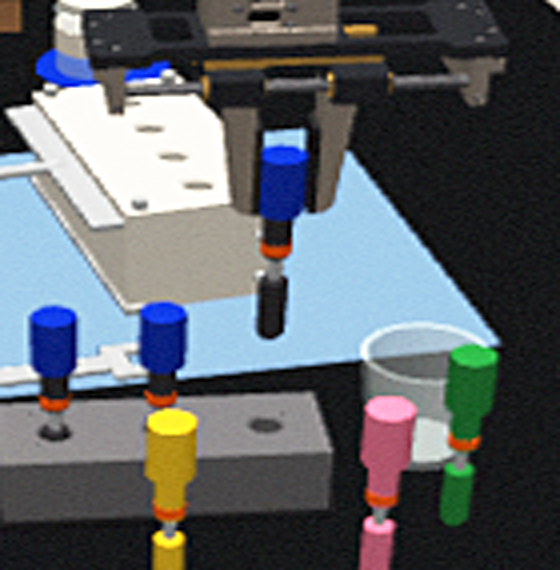

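>>> {"api": "send_rows", "payload": {"motion": [{"hand": 15,"dx": 0.1,"dy": 2,"dz": 0,"wx": 0,"wy": 0,"wz": 0.0146},{"hand": 15,"dx": 0.1,"dy": 2.5,"dz": 0,"wx": 0,"wy": 0,"wz": 0.0146},{"hand": 15,"dx": 0.1,"dy": 2.8,"dz": 0,"wx": 0,"wy": 0,"wz": 0.0146},{"hand": 15,"dx": 0.1,"dy": 2.8,"dz": 0,"wx": 0,"wy": 0,"wz": 0.0146},{"hand": 15,"dx": 0.1,"dy": 2.8,"dz": 0,"wx": 0,"wy": 0,"wz": 0.0146},{"hand": 15,"dx": 0.1,"dy": 2.8,"dz": 0,"wx": 0,"wy": 0,"wz": 0.0146},{"hand": 15,"dx": 0.1,"dy": 2.8,"dz": 0,"wx": 0,"wy": 0,"wz": 0.0146},{"hand": 15,"dx": 0.1,"dy": 2.8,"dz": 0,"wx": 0,"wy": 0,"wz": 0.0146}]}}

```text
time: 12.07
position: [577.2, -80.7, 236.0]
tcp_rot: [0.715, 0.7, -0.001, -0.001]
wrist_force: [0.1, -0.0, -0.7]
width: 0.255
```

>>> {"api": "send_rows", "payload": {"motion": [{"hand": 15,"dx": 0.1,"dy": 2.8,"dz": 0,"wx": 0,"wy": 0,"wz": 0.0146},{"hand": 15,"dx": 0.1,"dy": 2.8,"dz": 0,"wx": 0,"wy": 0,"wz": 0.0146},{"hand": 15,"dx": 0.1,"dy": 2.8,"dz": 0,"wx": 0,"wy": 0,"wz": 0.0146},{"hand": 15,"dx": 0.1,"dy": 2.8,"dz": 0,"wx": 0,"wy": 0,"wz": 0.0146},{"hand": 15,"dx": 0.2,"dy": 2.8,"dz": 0,"wx": 0,"wy": 0,"wz": 0.0146},{"hand": 15,"dx": 0.2,"dy": 2.5,"dz": 0,"wx": 0,"wy": 0,"wz": 0.0146},{"hand": 15,"dx": 0.1,"dy": 1.6,"dz": 0,"wx": 0,"wy": 0,"wz": 0.0146},{"hand": 15,"dx": 0,"dy": 0,"dz": 0,"wx": 0,"wy": 0,"wz": 0}]}}

```text
time: 12.73
position: [586.1, 101.8, 236.0]
tcp_rot: [0.677, 0.736, -0.0, -0.001]
wrist_force: [0.5, 0.4, -0.8]
width: 0.253
```

>>> {"api": "send_rows", "payload": {"motion": [{"hand": 15,"dx": 0,"dy": 0,"dz": 0,"wx": 0,"wy": 0,"wz": 0},{"hand": 15,"dx": 0,"dy": 0,"dz": 0,"wx": 0,"wy": 0,"wz": 0},{"hand": 15,"dx": 0,"dy": 0,"dz": 0,"wx": 0,"wy": 0,"wz": 0},{"hand": 15,"dx": 0,"dy": 0,"dz": 0,"wx": 0,"wy": 0,"wz": 0}]}}

```text
time: 13.07
position: [587.1, 97.6, 237.4]
tcp_rot: [0.679, 0.734, -0.0, -0.0]
wrist_force: [-0.3, 0.9, -0.2]
width: 0.25
```

```bash
python3 plan.py; python3 - <<'E'
from meas import *
for c in('side','top'):
    p=grab(c); np.savez(f'{c}5.npz',**{k:np.array(v) for k,v in p.items()})
    cv2.imwrite(f'pics/{c}5.png',cv2.resize(p['frame'][150:300,270:400],None,fx=5,fy=4,interpolation=cv2.INTER_CUBIC))
    C=cloud(p)
    X,Y,Z=C[...,0],C[...,1],C[...,2]
    for lo,hi in ((115,135),(135,160),(160,180),(180,195),(195,212)):
        m=(Z>lo)&(Z<hi)&(abs(X-586)<25)&(abs(Y-90)<25)
        if m.sum()>5: print(c,lo,hi,m.sum(),C[m].mean(0).round(1), np.percentile(C[m][:,0],[5,95]).round(1))
E
```

```text
pos [587.1  97.6 237.4] psi 1.6496 jaw [ 0.997  0.079 -0.   ] tilt [-0. -0. -1.] q [-0.04  0.2   1.51 -0.    1.44 -0.12] t 13.0667 F [-0.3  0.9 -0.2]
side 135 160 42 [585.9  92.1 148.5] [580.8 591.4]
side 160 180 37 [586.   92.4 171.3] [580.7 591.6]
side 180 195 18 [586.2  95.3 187.1] [583. 589.]
side 195 212 30 [586.8  91.6 205.2] [580.7 593.3]
top 135 160 9 [579.8 100.  147.1] [578.7 582. ]
```

View pics/side5.png

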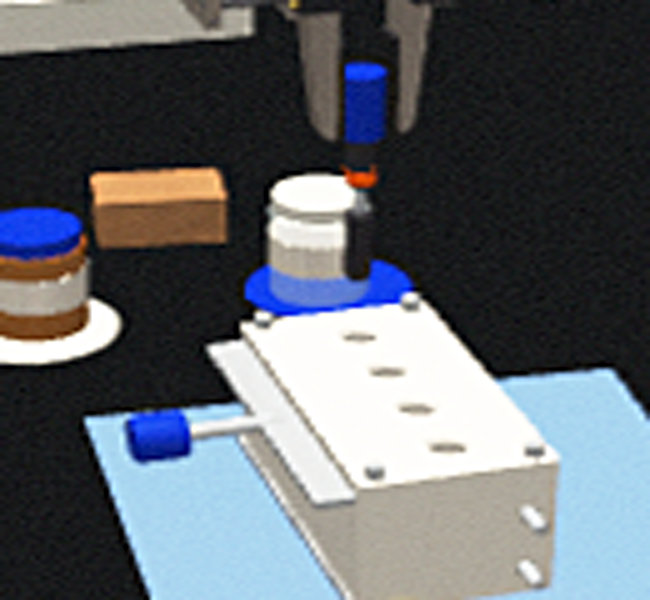

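View pics/top5.png

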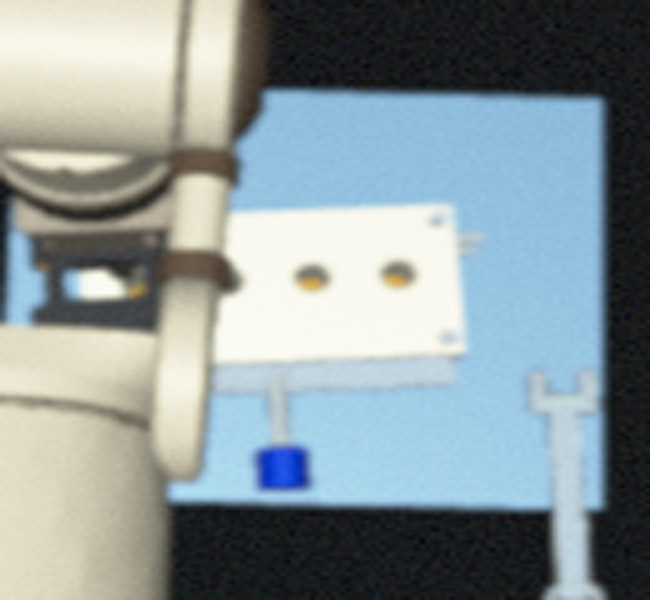

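>>> {"api": "send_rows", "payload": {"motion": [{"hand": 15,"dx": 0,"dy": -0.8,"dz": -0.5,"wx": 0,"wy": 0,"wz": 0},{"hand": 15,"dx": 0,"dy": 0,"dz": -1,"wx": 0,"wy": 0,"wz": 0},{"hand": 15,"dx": 0,"dy": 0,"dz": -1,"wx": 0,"wy": 0,"wz": 0},{"hand": 15,"dx": 0,"dy": 0,"dz": -0.5,"wx": 0,"wy": 0,"wz": 0},{"hand": 15,"dx": 0,"dy": 0,"dz": 0,"wx": 0,"wy": 0,"wz": 0},{"hand": 15,"dx": 0,"dy": 0,"dz": 0,"wx": 0,"wy": 0,"wz": 0}]}}

```text
time: 13.67
position: [586.6, 90.8, 206.7]
tcp_rot: [0.678, 0.735, -0.001, -0.001]
wrist_force: [0.2, 0.8, -0.1]
width: 0.253
```

```bash
python3 plan.py; python3 - <<'E'
from meas import *
for c in('side',):
    p=grab(c); np.savez(f'{c}6.npz',**{k:np.array(v) for k,v in p.items()})
    cv2.imwrite(f'pics/{c}6.png',cv2.resize(p['frame'][180:280,290:390],None,fx=7,fy=6,interpolation=cv2.INTER_CUBIC))
    print(w2pix(p,[587.3,90.2,95]))
E
```

```text
pos [586.6  90.8 206.7] psi 1.6513 jaw [ 0.997  0.08  -0.002] tilt [-0.002  0.    -1.   ] q [-0.05  0.21  1.55  0.    1.38 -0.13] t 13.6667 F [ 0.2  0.8 -0.1]
(np.float64(341.5593416983662), np.float64(233.1745285329233))
```

View pics/side6.png

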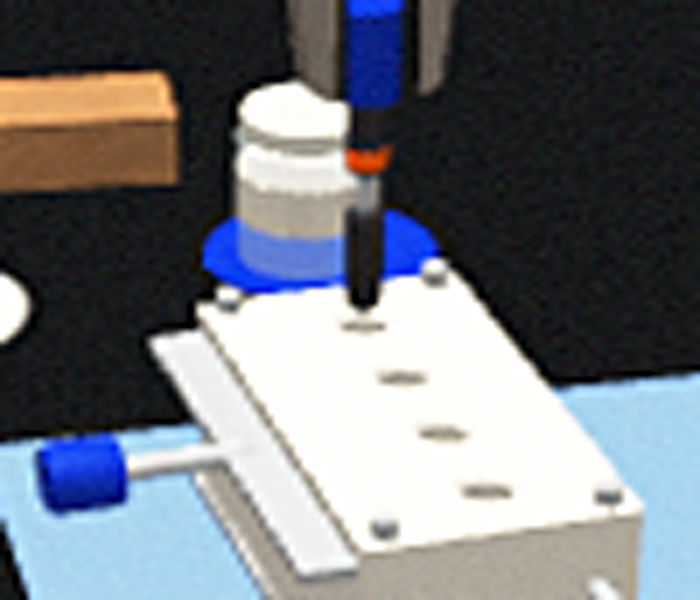

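The rod tip, at (363,305) in the crop, is right above the well3 mouth at (363,326). Lowering slowly.

>>> {"api": "send_rows", "payload": {"motion": [{"hand": 15,"dx": 0,"dy": -0.05,"dz": -0.4,"wx": 0,"wy": 0,"wz": 0},{"hand": 15,"dx": 0,"dy": 0,"dz": -0.4,"wx": 0,"wy": 0,"wz": 0},{"hand": 15,"dx": 0,"dy": 0,"dz": -0.4,"wx": 0,"wy": 0,"wz": 0},{"hand": 15,"dx": 0,"dy": 0,"dz": -0.3,"wx": 0,"wy": 0,"wz": 0},{"hand": 15,"dx": 0,"dy": 0,"dz": 0,"wx": 0,"wy": 0,"wz": 0},{"hand": 15,"dx": 0,"dy": 0,"dz": 0,"wx": 0,"wy": 0,"wz": 0}]}}

```text
time: 14.22
position: [586.9, 90.2, 192.2]
tcp_rot: [0.678, 0.735, -0.0, -0.0]
wrist_force: [-0.4, 0.4, -1.5]
width: 0.253
```

>>> {"api": "send_rows", "payload": {"motion": [{"hand": 15,"dx": 0,"dy": 0,"dz": -0.4,"wx": 0,"wy": 0,"wz": 0},{"hand": 15,"dx": 0,"dy": 0,"dz": -0.4,"wx": 0,"wy": 0,"wz": 0},{"hand": 15,"dx": 0,"dy": 0,"dz": -0.4,"wx": 0,"wy": 0,"wz": 0},{"hand": 15,"dx": 0,"dy": 0,"dz": -0.3,"wx": 0,"wy": 0,"wz": 0},{"hand": 15,"dx": 0,"dy": 0,"dz": 0,"wx": 0,"wy": 0,"wz": 0},{"hand": 15,"dx": 0,"dy": 0,"dz": 0,"wx": 0,"wy": 0,"wz": 0}]}}

```text
time: 14.72
position: [586.9, 90.2, 177.3]
tcp_rot: [0.678, 0.735, -0.0, -0.0]
wrist_force: [0.2, 0.5, -0.4]
width: 0.255
```

It entered with no side force. I'll press down to the plunger and on to the stop.

>>> {"api": "send_rows", "payload": {"motion": [{"hand": 15,"dx": 0,"dy": 0,"dz": -0.6,"wx": 0,"wy": 0,"wz": 0},{"hand": 15,"dx": 0,"dy": 0,"dz": -0.6,"wx": 0,"wy": 0,"wz": 0},{"hand": 15,"dx": 0,"dy": 0,"dz": -0.6,"wx": 0,"wy": 0,"wz": 0},{"hand": 15,"dx": 0,"dy": 0,"dz": -0.6,"wx": 0,"wy": 0,"wz": 0},{"hand": 15,"dx": 0,"dy": 0,"dz": -0.5,"wx": 0,"wy": 0,"wz": 0},{"hand": 15,"dx": 0,"dy": 0,"dz": -0.5,"wx": 0,"wy": 0,"wz": 0},{"hand": 15,"dx": 0,"dy": 0,"dz": -0.5,"wx": 0,"wy": 0,"wz": 0},{"hand": 15,"dx": 0,"dy": 0,"dz": 0,"wx": 0,"wy": 0,"wz": 0}], "squeeze": 60}}

```text
time: 15.38
position: [586.9, 90.2, 137.6]
tcp_rot: [0.678, 0.735, -0.0, -0.0]
wrist_force: [-0.0, -0.1, -1.3]
width: 0.249
```

>>> {"api": "send_rows", "payload": {"motion": [{"hand": 15,"dx": 0,"dy": 0,"dz": -0.4,"wx": 0,"wy": 0,"wz": 0},{"hand": 15,"dx": 0,"dy": 0,"dz": -0.4,"wx": 0,"wy": 0,"wz": 0},{"hand": 15,"dx": 0,"dy": 0,"dz": 0,"wx": 0,"wy": 0,"wz": 0},{"hand": 15,"dx": 0,"dy": 0,"dz": 0,"wx": 0,"wy": 0,"wz": 0}]}}

```text
time: 15.72
position: [587.3, 90.1, 131.0]
tcp_rot: [0.678, 0.735, 0.0, 0.0]
wrist_force: [-1.4, -0.4, 5.2]
width: 0.25
```

>>> {"api": "send_rows", "payload": {"motion": [{"hand": 15,"dx": 0,"dy": 0,"dz": -0.3,"wx": 0,"wy": 0,"wz": 0},{"hand": 15,"dx": 0,"dy": 0,"dz": 0,"wx": 0,"wy": 0,"wz": 0},{"hand": 15,"dx": 0,"dy": 0,"dz": 0,"wx": 0,"wy": 0,"wz": 0},{"hand": 15,"dx": 0,"dy": 0,"dz": 0,"wx": 0,"wy": 0,"wz": 0}]}}

```text
time: 16.05
position: [587.9, 90.0, 130.8]
tcp_rot: [0.678, 0.735, 0.0, 0.001]
wrist_force: [-6.4, -1.1, 17.8]
width: 0.25
```

>>> {"api": "send_rows", "payload": {"motion": [{"hand": 15,"dx": 0,"dy": 0,"dz": -0.3,"wx": 0,"wy": 0,"wz": 0},{"hand": 15,"dx": 0,"dy": 0,"dz": 0,"wx": 0,"wy": 0,"wz": 0},{"hand": 15,"dx": 0,"dy": 0,"dz": 0,"wx": 0,"wy": 0,"wz": 0},{"hand": 15,"dx": 0,"dy": 0,"dz": 0,"wx": 0,"wy": 0,"wz": 0}]}}

```text
time: 16.38
position: [588.3, 89.8, 130.5]
tcp_rot: [0.678, 0.735, 0.0, 0.001]
wrist_force: [-12.8, -1.2, 31.9]
width: 0.252
```

>>> {"api": "send_rows", "payload": {"motion": [{"hand": 15,"dx": 0,"dy": 0,"dz": 0.6,"wx": 0,"wy": 0,"wz": 0},{"hand": 15,"dx": 0,"dy": 0,"dz": 0,"wx": 0,"wy": 0,"wz": 0},{"hand": 45,"dx": 0,"dy": 0,"dz": 0,"wx": 0,"wy": 0,"wz": 0},{"hand": 45,"dx": 0,"dy": 0,"dz": 0,"wx": 0,"wy": 0,"wz": 0},{"hand": 45,"dx": 0,"dy": 0,"dz": 0,"wx": 0,"wy": 0,"wz": 0},{"hand": 45,"dx": 0,"dy": 0,"dz": 1.5,"wx": 0,"wy": 0,"wz": 0},{"hand": 45,"dx": 0,"dy": 0,"dz": 2.5,"wx": 0,"wy": 0,"wz": 0},{"hand": 45,"dx": 0,"dy": 0,"dz": 3,"wx": 0,"wy": 0,"wz": 0}]}}

```text
time: 17.05
position: [585.5, 90.3, 198.5]
tcp_rot: [0.678, 0.735, -0.002, -0.002]
wrist_force: [0.6, -0.1, -0.8]
width: 0.451
```

```bash
python3 plan.py; python3 - <<'E'
from meas import *
for c in('side',):
    p=grab(c); np.savez(f'{c}7.npz',**{k:np.array(v) for k,v in p.items()})
    cv2.imwrite(f'pics/{c}7.png',cv2.resize(p['frame'][180:280,290:390],None,fx=7,fy=6,interpolation=cv2.INTER_CUBIC))
    C=cloud(p);X,Y,Z=C[...,0],C[...,1],C[...,2]
    m=(np.hypot(X-587,Y-90)<22)&(Z>130)&(Z<185);print(np.percentile(C[m],[5,50,95],axis=0).round(1)); m&=(Z<165);print(circ(C[m][:,:2],12))
E
```

```text
pos [585.5  90.3 198.5] psi 1.6511 jaw [ 0.997  0.08  -0.005] tilt [-0.005  0.    -1.   ] q [-0.05  0.22  1.56  0.    1.37 -0.13] t 17.05 F [ 0.6 -0.1 -0.8]
[[576.5  75.  133. ]
 [585.5  81.4 155.9]
 [596.9  94.1 170.4]]
[586.79326893  89.98189287]
```

View pics/side7.png

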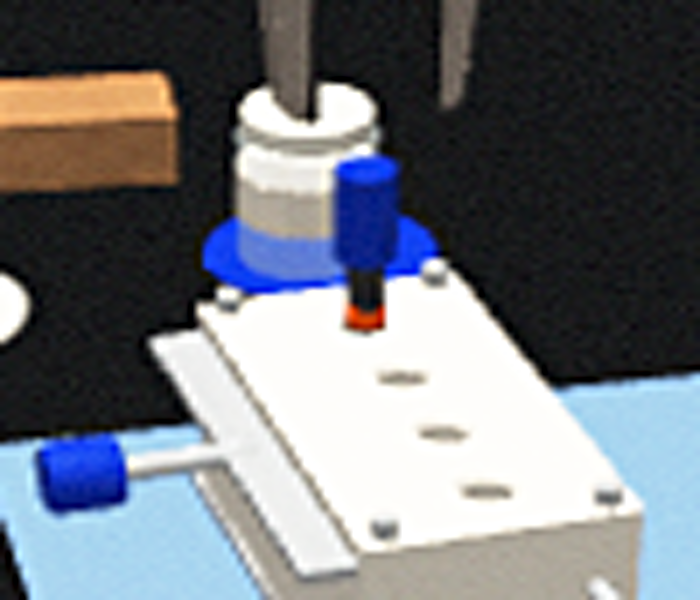

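Rod 1 is seated in well3: its orange band starts at the block's top at (365,320) in the crop, and the cap top is at about 170 mm. Next is the middle rod, for well1.

>>> {"api": "send_rows", "payload": {"motion": [{"hand": 42,"dx": -0.5,"dy": -2,"dz": 0.5,"wx": 0,"wy": 0,"wz": -0.0156},{"hand": 42,"dx": -0.5,"dy": -2.5,"dz": 0.5,"wx": 0,"wy": 0,"wz": -0.0156},{"hand": 42,"dx": -0.5,"dy": -2.8,"dz": 0.5,"wx": 0,"wy": 0,"wz": -0.0156},{"hand": 42,"dx": -0.5,"dy": -2.8,"dz": 0,"wx": 0,"wy": 0,"wz": -0.0156},{"hand": 42,"dx": -0.5,"dy": -2.8,"dz": 0,"wx": 0,"wy": 0,"wz": -0.0156},{"hand": 42,"dx": -0.5,"dy": -2.8,"dz": 0,"wx": 0,"wy": 0,"wz": -0.0156},{"hand": 42,"dx": -0.5,"dy": -2.8,"dz": 0,"wx": 0,"wy": 0,"wz": -0.0156},{"hand": 42,"dx": -0.6,"dy": -2.8,"dz": 0,"wx": 0,"wy": 0,"wz": -0.0156}]}}

```text
time: 17.77
position: [545.8, -124.1, 215.0]
tcp_rot: [0.723, 0.691, 0.0, -0.0]
wrist_force: [0.3, 0.2, -0.3]
width: 0.421
```

>>> {"api": "send_rows", "payload": {"motion": [{"hand": 42,"dx": -0.6,"dy": -2.8,"dz": 0,"wx": 0,"wy": 0,"wz": -0.0156},{"hand": 42,"dx": -0.5,"dy": -2.8,"dz": 0,"wx": 0,"wy": 0,"wz": -0.0156},{"hand": 42,"dx": -0.5,"dy": -2.8,"dz": 0,"wx": 0,"wy": 0,"wz": -0.0156},{"hand": 42,"dx": -0.5,"dy": -2.8,"dz": 0,"wx": 0,"wy": 0,"wz": -0.0156},{"hand": 42,"dx": -0.5,"dy": -2.8,"dz": 0,"wx": 0,"wy": 0,"wz": -0.0156},{"hand": 42,"dx": -0.5,"dy": -2.4,"dz": 0,"wx": 0,"wy": 0,"wz": -0.0156},{"hand": 42,"dx": 0,"dy": 0,"dz": 0,"wx": 0,"wy": 0,"wz": 0},{"hand": 42,"dx": 0,"dy": 0,"dz": 0,"wx": 0,"wy": 0,"wz": 0}]}}

```text
time: 18.43
position: [514.8, -287.5, 214.8]
tcp_rot: [0.755, 0.656, 0.0, -0.0]
wrist_force: [0.0, 0.0, -0.7]
width: 0.422
```

>>> {"api": "send_rows", "payload": {"motion": [{"hand": 42,"dx": 0,"dy": 0,"dz": 0,"wx": 0,"wy": 0,"wz": 0},{"hand": 42,"dx": 0,"dy": 0,"dz": 0,"wx": 0,"wy": 0,"wz": 0},{"hand": 42,"dx": 0,"dy": 0,"dz": 0,"wx": 0,"wy": 0,"wz": 0}]}}

```text
time: 18.68
position: [515.5, -285.6, 215.5]
tcp_rot: [0.754, 0.657, 0.0, -0.0]
wrist_force: [0.2, -0.0, -0.2]
width: 0.42
```

```bash
python3 plan.py
```

```text
pos [ 515.5 -285.6  215.5] psi 1.4344 jaw [ 0.991 -0.136  0.   ] tilt [ 0.  0. -1.] q [-0.71  0.19  1.55  0.    1.39 -0.57] t 18.6833 F [ 0.2 -0.  -0.2]
```

>>> {"api": "send_rows", "payload": {"motion": [{"hand": 42,"dx": 0,"dy": -0.05,"dz": -1.6,"wx": 0,"wy": 0,"wz": 0},{"hand": 42,"dx": 0,"dy": 0,"dz": -2,"wx": 0,"wy": 0,"wz": 0},{"hand": 42,"dx": 0,"dy": 0,"dz": -2,"wx": 0,"wy": 0,"wz": 0},{"hand": 42,"dx": 0,"dy": 0,"dz": -2,"wx": 0,"wy": 0,"wz": 0},{"hand": 42,"dx": 0,"dy": 0,"dz": -1.5,"wx": 0,"wy": 0,"wz": 0},{"hand": 42,"dx": 0,"dy": 0,"dz": -1,"wx": 0,"wy": 0,"wz": 0},{"hand": 42,"dx": 0,"dy": 0,"dz": 0,"wx": 0,"wy": 0,"wz": 0},{"hand": 42,"dx": 0,"dy": 0,"dz": 0,"wx": 0,"wy": 0,"wz": 0}]}}

```text
time: 19.35
position: [515.3, -286.8, 114.7]
tcp_rot: [0.754, 0.657, 0.0, -0.0]
wrist_force: [0.5, -0.2, 1.0]
width: 0.419
```

>>> {"api": "send_rows", "payload": {"motion": [{"hand": 30,"dx": 0,"dy": 0,"dz": 0,"wx": 0,"wy": 0,"wz": 0},{"hand": 28,"dx": 0,"dy": 0,"dz": 0,"wx": 0,"wy": 0,"wz": 0},{"hand": 26,"dx": 0,"dy": 0,"dz": 0,"wx": 0,"wy": 0,"wz": 0},{"hand": 24,"dx": 0,"dy": 0,"dz": 0,"wx": 0,"wy": 0,"wz": 0},{"hand": 15,"dx": 0,"dy": 0,"dz": 0,"wx": 0,"wy": 0,"wz": 0},{"hand": 15,"dx": 0,"dy": 0,"dz": 0,"wx": 0,"wy": 0,"wz": 0},{"hand": 15,"dx": 0,"dy": 0,"dz": 0,"wx": 0,"wy": 0,"wz": 0}], "squeeze": 40}}

```text
time: 19.93
position: [515.4, -287.9, 115.9]
tcp_rot: [0.754, 0.657, -0.0, 0.001]
wrist_force: [-2.4, 0.1, 6.0]
width: 0.26
```

>>> {"api": "send_rows", "payload": {"motion": [{"hand": 15,"dx": 0,"dy": 0,"dz": 0.8,"wx": 0,"wy": 0,"wz": 0},{"hand": 15,"dx": 0,"dy": 0,"dz": 1.2,"wx": 0,"wy": 0,"wz": 0},{"hand": 15,"dx": 0,"dy": 0,"dz": 1.5,"wx": 0,"wy": 0,"wz": 0},{"hand": 15,"dx": 0,"dy": 0,"dz": 1.8,"wx": 0,"wy": 0,"wz": 0},{"hand": 15,"dx": 0,"dy": 0,"dz": 2,"wx": 0,"wy": 0,"wz": 0},{"hand": 15,"dx": 0,"dy": 0,"dz": 2,"wx": 0,"wy": 0,"wz": 0},{"hand": 15,"dx": 0,"dy": 0,"dz": 2,"wx": 0,"wy": 0,"wz": 0},{"hand": 15,"dx": 0,"dy": 0,"dz": 1,"wx": 0,"wy": 0,"wz": 0}]}}

```text
time: 20.6
position: [516.1, -288.0, 241.5]
tcp_rot: [0.754, 0.657, 0.0, 0.002]
wrist_force: [0.5, -1.0, -0.5]
width: 0.253
```

>>> {"api": "send_rows", "payload": {"motion": [{"hand": 15,"dx": 0,"dy": 0,"dz": 0,"wx": 0,"wy": 0,"wz": 0},{"hand": 15,"dx": 0,"dy": 0,"dz": 0,"wx": 0,"wy": 0,"wz": 0},{"hand": 15,"dx": 0,"dy": 0,"dz": 0,"wx": 0,"wy": 0,"wz": 0},{"hand": 15,"dx": 0,"dy": 0,"dz": 0,"wx": 0,"wy": 0,"wz": 0}]}}

```text
time: 20.93
position: [514.4, -286.7, 235.8]
tcp_rot: [0.754, 0.657, -0.0, -0.002]
wrist_force: [0.6, 0.1, -1.2]
width: 0.249
```

```bash
python3 plan.py; python3 - <<'E'
from meas import *
p=grab('side'); np.savez('side8.npz',**{k:np.array(v) for k,v in p.items()})
cv2.imwrite('pics/side8.png',cv2.resize(p['frame'][180:380,280:460],None,fx=4,fy=3,interpolation=cv2.INTER_CUBIC))
E
```

```text
pos [ 514.4 -286.7  235.8] psi 1.4328 jaw [ 0.99  -0.138 -0.003] tilt [-0.002  0.002 -1.   ] q [-0.71  0.18  1.53  0.    1.43 -0.58] t 20.9333 F [ 0.6  0.1 -1.2]
```

View pics/side8.png

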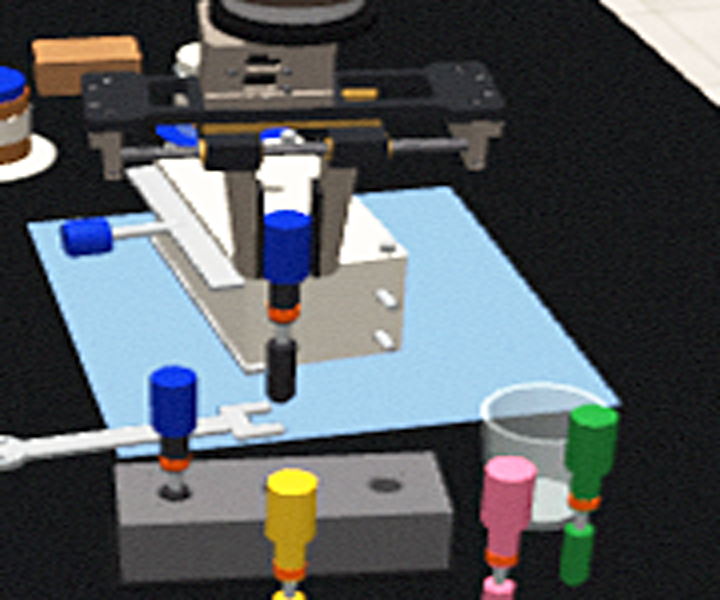

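>>> {"api": "send_rows", "payload": {"motion": [{"hand": 15,"dx": 0.6,"dy": 2,"dz": 0,"wx": 0,"wy": 0,"wz": 0.0182},{"hand": 15,"dx": 0.7,"dy": 2.4,"dz": 0,"wx": 0,"wy": 0,"wz": 0.0182},{"hand": 15,"dx": 0.7,"dy": 2.5,"dz": 0,"wx": 0,"wy": 0,"wz": 0.0182},{"hand": 15,"dx": 0.7,"dy": 2.5,"dz": 0,"wx": 0,"wy": 0,"wz": 0.0182},{"hand": 15,"dx": 0.7,"dy": 2.5,"dz": 0,"wx": 0,"wy": 0,"wz": 0.0182},{"hand": 15,"dx": 0.7,"dy": 2.5,"dz": 0,"wx": 0,"wy": 0,"wz": 0.0182},{"hand": 15,"dx": 0.7,"dy": 2.5,"dz": 0,"wx": 0,"wy": 0,"wz": 0.0182},{"hand": 15,"dx": 0.7,"dy": 2.5,"dz": 0,"wx": 0,"wy": 0,"wz": 0.0182}]}}

```text
time: 21.65
position: [569.8, -91.9, 236.6]
tcp_rot: [0.704, 0.71, -0.0, -0.001]
wrist_force: [0.3, -0.2, -0.7]
width: 0.257
```

>>> {"api": "send_rows", "payload": {"motion": [{"hand": 15,"dx": 0.7,"dy": 2.5,"dz": 0,"wx": 0,"wy": 0,"wz": 0.0182},{"hand": 15,"dx": 0.7,"dy": 2.5,"dz": 0,"wx": 0,"wy": 0,"wz": 0.0182},{"hand": 15,"dx": 0.6,"dy": 2.5,"dz": 0,"wx": 0,"wy": 0,"wz": 0.0182},{"hand": 15,"dx": 0.4,"dy": 1.6,"dz": 0,"wx": 0,"wy": 0,"wz": 0.0182},{"hand": 15,"dx": 0,"dy": 0,"dz": 0,"wx": 0,"wy": 0,"wz": 0},{"hand": 15,"dx": 0,"dy": 0,"dz": 0,"wx": 0,"wy": 0,"wz": 0},{"hand": 15,"dx": 0,"dy": 0,"dz": 0,"wx": 0,"wy": 0,"wz": 0},{"hand": 15,"dx": 0,"dy": 0,"dz": 0,"wx": 0,"wy": 0,"wz": 0}]}}

```text
time: 22.32
position: [593.8, -3.4, 237.3]
tcp_rot: [0.679, 0.734, -0.0, -0.0]
wrist_force: [0.1, -0.5, -0.1]
width: 0.25
```

```bash
python3 plan.py
```

```text
pos [593.8  -3.4 237.3] psi 1.6497 jaw [ 0.997  0.079 -0.001] tilt [-0.001 -0.    -1.   ] q [-0.21  0.19  1.51 -0.    1.44 -0.29] t 22.3167 F [ 0.1 -0.5 -0.1]
```

Correcting by +1.7 mm in y, then descending to just above the well.

>>> {"api": "send_rows", "payload": {"motion": [{"hand": 15,"dx": 0.05,"dy": 0.15,"dz": -0.5,"wx": 0,"wy": 0,"wz": 0},{"hand": 15,"dx": 0,"dy": 0,"dz": -1,"wx": 0,"wy": 0,"wz": 0},{"hand": 15,"dx": 0,"dy": 0,"dz": -1,"wx": 0,"wy": 0,"wz": 0},{"hand": 15,"dx": 0,"dy": 0,"dz": -0.5,"wx": 0,"wy": 0,"wz": 0},{"hand": 15,"dx": 0,"dy": 0,"dz": 0,"wx": 0,"wy": 0,"wz": 0},{"hand": 15,"dx": 0,"dy": 0,"dz": 0,"wx": 0,"wy": 0,"wz": 0}]}}

```text
time: 22.82
position: [594.1, -0.8, 206.7]
tcp_rot: [0.678, 0.735, -0.0, -0.001]
wrist_force: [-1.1, -0.9, -0.6]
width: 0.252
```

```bash
python3 plan.py; python3 - <<'E'
from meas import *
p=grab('side'); np.savez('side9.npz',**{k:np.array(v) for k,v in p.items()})
cv2.imwrite('pics/side9.png',cv2.resize(p['frame'][180:280,290:390],None,fx=7,fy=6,interpolation=cv2.INTER_CUBIC))
E
```

```text
pos [594.1  -0.8 206.7] psi 1.6511 jaw [ 0.997  0.08  -0.001] tilt [-0.002  0.    -1.   ] q [-0.2   0.21  1.55 -0.    1.38 -0.28] t 22.8167 F [-1.1 -0.9 -0.6]
```

View pics/side9.png

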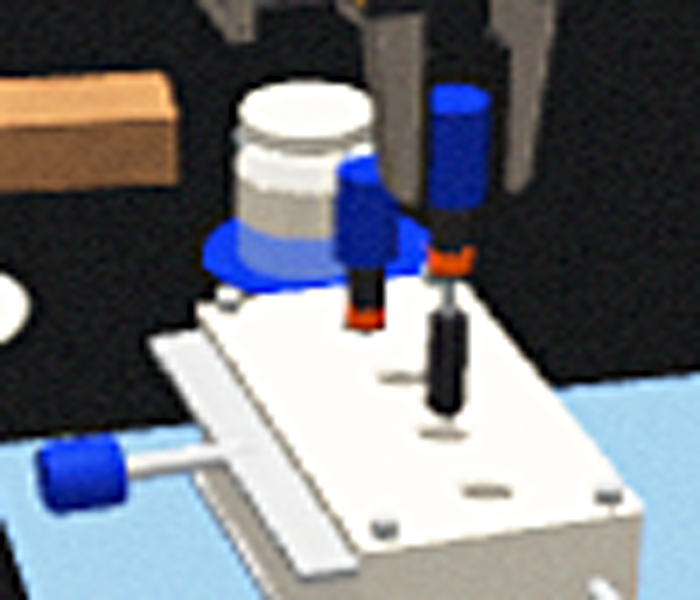

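The rod tip, at (445,412), is above the well1 mouth at (442,433), so I'll lower it.

>>> {"api": "send_rows", "payload": {"motion": [{"hand": 15,"dx": 0,"dy": -0.05,"dz": -0.4,"wx": 0,"wy": 0,"wz": 0},{"hand": 15,"dx": 0,"dy": 0,"dz": -0.4,"wx": 0,"wy": 0,"wz": 0},{"hand": 15,"dx": 0,"dy": 0,"dz": -0.4,"wx": 0,"wy": 0,"wz": 0},{"hand": 15,"dx": 0,"dy": 0,"dz": -0.4,"wx": 0,"wy": 0,"wz": 0},{"hand": 15,"dx": 0,"dy": 0,"dz": -0.4,"wx": 0,"wy": 0,"wz": 0},{"hand": 15,"dx": 0,"dy": 0,"dz": 0,"wx": 0,"wy": 0,"wz": 0},{"hand": 15,"dx": 0,"dy": 0,"dz": 0,"wx": 0,"wy": 0,"wz": 0}]}}

```text
time: 23.45
position: [594.4, -1.2, 187.2]
tcp_rot: [0.678, 0.735, -0.0, -0.0]
wrist_force: [0.2, -0.4, -1.0]
width: 0.252
```

>>> {"api": "send_rows", "payload": {"motion": [{"hand": 15,"dx": 0,"dy": 0,"dz": -0.6,"wx": 0,"wy": 0,"wz": 0},{"hand": 15,"dx": 0,"dy": 0,"dz": -0.6,"wx": 0,"wy": 0,"wz": 0},{"hand": 15,"dx": 0,"dy": 0,"dz": -0.6,"wx": 0,"wy": 0,"wz": 0},{"hand": 15,"dx": 0,"dy": 0,"dz": -0.6,"wx": 0,"wy": 0,"wz": 0},{"hand": 15,"dx": 0,"dy": 0,"dz": -0.5,"wx": 0,"wy": 0,"wz": 0},{"hand": 15,"dx": 0,"dy": 0,"dz": -0.5,"wx": 0,"wy": 0,"wz": 0},{"hand": 15,"dx": 0,"dy": 0,"dz": -0.5,"wx": 0,"wy": 0,"wz": 0},{"hand": 15,"dx": 0,"dy": 0,"dz": 0,"wx": 0,"wy": 0,"wz": 0}], "squeeze": 60}}

```text
time: 24.12
position: [594.4, -1.2, 147.8]
tcp_rot: [0.678, 0.735, -0.0, -0.0]
wrist_force: [-0.1, -0.2, -0.6]
width: 0.253
```

>>> {"api": "send_rows", "payload": {"motion": [{"hand": 15,"dx": 0,"dy": 0,"dz": -0.5,"wx": 0,"wy": 0,"wz": 0},{"hand": 15,"dx": 0,"dy": 0,"dz": -0.5,"wx": 0,"wy": 0,"wz": 0},{"hand": 15,"dx": 0,"dy": 0,"dz": -0.5,"wx": 0,"wy": 0,"wz": 0},{"hand": 15,"dx": 0,"dy": 0,"dz": -0.3,"wx": 0,"wy": 0,"wz": 0},{"hand": 15,"dx": 0,"dy": 0,"dz": 0,"wx": 0,"wy": 0,"wz": 0},{"hand": 15,"dx": 0,"dy": 0,"dz": 0,"wx": 0,"wy": 0,"wz": 0},{"hand": 15,"dx": 0,"dy": 0,"dz": 0,"wx": 0,"wy": 0,"wz": 0}]}}

```text
time: 24.7
position: [594.8, -1.4, 130.9]
tcp_rot: [0.678, 0.735, 0.0, 0.0]
wrist_force: [-1.1, -0.8, 3.9]
width: 0.25
```

>>> {"api": "send_rows", "payload": {"motion": [{"hand": 15,"dx": 0,"dy": 0,"dz": -0.5,"wx": 0,"wy": 0,"wz": 0},{"hand": 15,"dx": 0,"dy": 0,"dz": 0,"wx": 0,"wy": 0,"wz": 0},{"hand": 15,"dx": 0,"dy": 0,"dz": 0,"wx": 0,"wy": 0,"wz": 0},{"hand": 15,"dx": 0,"dy": 0,"dz": 0,"wx": 0,"wy": 0,"wz": 0}]}}

```text
time: 25.03
position: [595.5, -1.9, 130.4]
tcp_rot: [0.678, 0.735, 0.0, 0.001]
wrist_force: [-10.9, -0.7, 26.0]
width: 0.25
```

>>> {"api": "send_rows", "payload": {"motion": [{"hand": 15,"dx": 0,"dy": 0,"dz": 0.5,"wx": 0,"wy": 0,"wz": 0},{"hand": 15,"dx": 0,"dy": 0,"dz": 0,"wx": 0,"wy": 0,"wz": 0},{"hand": 45,"dx": 0,"dy": 0,"dz": 0,"wx": 0,"wy": 0,"wz": 0},{"hand": 45,"dx": 0,"dy": 0,"dz": 0,"wx": 0,"wy": 0,"wz": 0},{"hand": 45,"dx": 0,"dy": 0,"dz": 0,"wx": 0,"wy": 0,"wz": 0},{"hand": 45,"dx": 0,"dy": 0,"dz": 2,"wx": 0,"wy": 0,"wz": 0},{"hand": 45,"dx": 0,"dy": 0,"dz": 3,"wx": 0,"wy": 0,"wz": 0},{"hand": 45,"dx": 0,"dy": 0,"dz": 3.5,"wx": 0,"wy": 0,"wz": 0}]}}

```text
time: 25.7
position: [593.0, -0.9, 213.8]
tcp_rot: [0.678, 0.735, -0.001, -0.002]
wrist_force: [0.3, -0.2, 1.1]
width: 0.45
```

```bash
python3 plan.py; python3 - <<'E'
from meas import *
p=grab('side'); np.savez('side10.npz',**{k:np.array(v) for k,v in p.items()})
cv2.imwrite('pics/side10.png',cv2.resize(p['frame'][180:280,290:390],None,fx=7,fy=6,interpolation=cv2.INTER_CUBIC))
E
```

```text
pos [593.   -0.9 213.8] psi 1.6511 jaw [ 0.997  0.08  -0.005] tilt [-0.005  0.001 -1.   ] q [-0.21  0.21  1.54  0.    1.4  -0.29] t 25.7 F [ 0.3 -0.2  1.1]
```

View pics/side10.png

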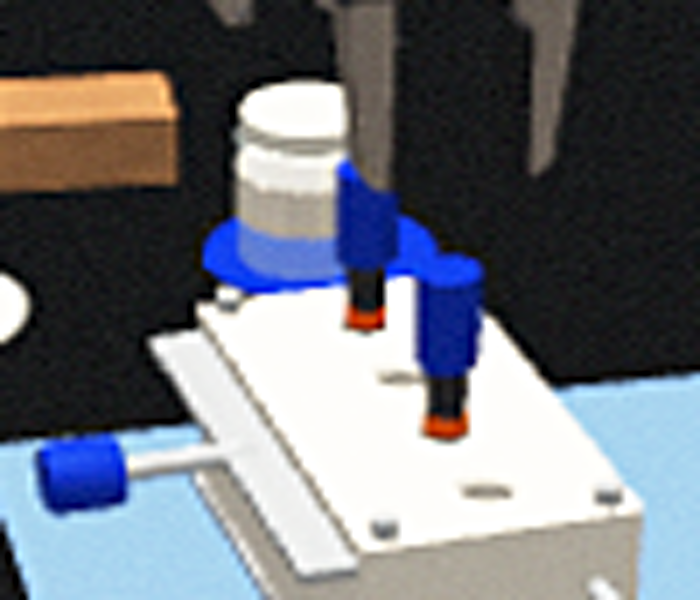

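Rod 2 is seated in well1. Fetching the last rod.

>>> {"api": "send_rows", "payload": {"motion": [{"hand": 42,"dx": -1.0,"dy": -2,"dz": 0,"wx": 0,"wy": 0,"wz": -0.0182},{"hand": 42,"dx": -1.2,"dy": -2.4,"dz": 0,"wx": 0,"wy": 0,"wz": -0.0182},{"hand": 42,"dx": -1.2,"dy": -2.4,"dz": 0,"wx": 0,"wy": 0,"wz": -0.0182},{"hand": 42,"dx": -1.2,"dy": -2.4,"dz": 0,"wx": 0,"wy": 0,"wz": -0.0182},{"hand": 42,"dx": -1.2,"dy": -2.4,"dz": 0,"wx": 0,"wy": 0,"wz": -0.0182},{"hand": 42,"dx": -1.2,"dy": -2.4,"dz": 0,"wx": 0,"wy": 0,"wz": -0.0182},{"hand": 42,"dx": -1.2,"dy": -2.4,"dz": 0,"wx": 0,"wy": 0,"wz": -0.0182},{"hand": 42,"dx": -1.2,"dy": -2.4,"dz": 0,"wx": 0,"wy": 0,"wz": -0.0182}]}}

```text
time: 26.42
position: [500.0, -190.3, 215.1]
tcp_rot: [0.73, 0.683, 0.0, 0.0]
wrist_force: [0.6, -0.6, 0.2]
width: 0.423
```

>>> {"api": "send_rows", "payload": {"motion": [{"hand": 42,"dx": -1.2,"dy": -2.4,"dz": 0,"wx": 0,"wy": 0,"wz": -0.0182},{"hand": 42,"dx": -1.2,"dy": -2.4,"dz": 0,"wx": 0,"wy": 0,"wz": -0.0182},{"hand": 42,"dx": -1.0,"dy": -2.4,"dz": 0,"wx": 0,"wy": 0,"wz": -0.0182},{"hand": 42,"dx": -0.6,"dy": -1.8,"dz": 0,"wx": 0,"wy": 0,"wz": -0.0182},{"hand": 42,"dx": 0,"dy": 0,"dz": 0,"wx": 0,"wy": 0,"wz": 0},{"hand": 42,"dx": 0,"dy": 0,"dz": 0,"wx": 0,"wy": 0,"wz": 0},{"hand": 42,"dx": 0,"dy": 0,"dz": 0,"wx": 0,"wy": 0,"wz": 0},{"hand": 42,"dx": 0,"dy": 0,"dz": 0,"wx": 0,"wy": 0,"wz": 0}]}}

```text
time: 27.08
position: [461.1, -278.2, 215.4]
tcp_rot: [0.754, 0.657, 0.0, -0.0]
wrist_force: [-0.4, -0.0, 0.4]
width: 0.422
```

```bash
python3 plan.py
```

```text
pos [ 461.1 -278.2  215.4] psi 1.4344 jaw [ 0.991 -0.136  0.   ] tilt [ 0.     0.001 -1.   ] q [-0.77  0.06  1.7   0.    1.38 -0.63] t 27.0833 F [-0.4 -0.   0.4]
```

>>> {"api": "send_rows", "payload": {"motion": [{"hand": 42,"dx": 0,"dy": -0.05,"dz": -1.6,"wx": 0,"wy": 0,"wz": 0},{"hand": 42,"dx": 0,"dy": 0,"dz": -2,"wx": 0,"wy": 0,"wz": 0},{"hand": 42,"dx": 0,"dy": 0,"dz": -2,"wx": 0,"wy": 0,"wz": 0},{"hand": 42,"dx": 0,"dy": 0,"dz": -2,"wx": 0,"wy": 0,"wz": 0},{"hand": 42,"dx": 0,"dy": 0,"dz": -1.5,"wx": 0,"wy": 0,"wz": 0},{"hand": 42,"dx": 0,"dy": 0,"dz": -1,"wx": 0,"wy": 0,"wz": 0},{"hand": 42,"dx": 0,"dy": 0,"dz": 0,"wx": 0,"wy": 0,"wz": 0},{"hand": 42,"dx": 0,"dy": 0,"dz": 0,"wx": 0,"wy": 0,"wz": 0}]}}

```text
time: 27.75
position: [460.8, -279.2, 114.7]
tcp_rot: [0.754, 0.657, 0.0, -0.0]
wrist_force: [0.6, 0.9, 0.4]
width: 0.42
```

>>> {"api": "send_rows", "payload": {"motion": [{"hand": 30,"dx": 0,"dy": 0,"dz": 0,"wx": 0,"wy": 0,"wz": 0},{"hand": 28,"dx": 0,"dy": 0,"dz": 0,"wx": 0,"wy": 0,"wz": 0},{"hand": 26,"dx": 0,"dy": 0,"dz": 0,"wx": 0,"wy": 0,"wz": 0},{"hand": 24,"dx": 0,"dy": 0,"dz": 0,"wx": 0,"wy": 0,"wz": 0},{"hand": 15,"dx": 0,"dy": 0,"dz": 0,"wx": 0,"wy": 0,"wz": 0},{"hand": 15,"dx": 0,"dy": 0,"dz": 0,"wx": 0,"wy": 0,"wz": 0},{"hand": 15,"dx": 0,"dy": 0,"dz": 0,"wx": 0,"wy": 0,"wz": 0}], "squeeze": 40}}

```text
time: 28.33
position: [460.8, -280.4, 115.8]
tcp_rot: [0.754, 0.657, -0.0, 0.001]
wrist_force: [-1.6, 0.2, 5.7]
width: 0.251
```

>>> {"api": "send_rows", "payload": {"motion": [{"hand": 15,"dx": 0,"dy": 0,"dz": 0.8,"wx": 0,"wy": 0,"wz": 0},{"hand": 15,"dx": 0,"dy": 0,"dz": 1.2,"wx": 0,"wy": 0,"wz": 0},{"hand": 15,"dx": 0,"dy": 0,"dz": 1.5,"wx": 0,"wy": 0,"wz": 0},{"hand": 15,"dx": 0,"dy": 0,"dz": 1.8,"wx": 0,"wy": 0,"wz": 0},{"hand": 15,"dx": 0,"dy": 0,"dz": 2,"wx": 0,"wy": 0,"wz": 0},{"hand": 15,"dx": 0,"dy": 0,"dz": 2,"wx": 0,"wy": 0,"wz": 0},{"hand": 15,"dx": 0,"dy": 0,"dz": 2,"wx": 0,"wy": 0,"wz": 0},{"hand": 15,"dx": 0,"dy": 0,"dz": 1,"wx": 0,"wy": 0,"wz": 0}]}}

```text
time: 29.0
position: [461.6, -280.5, 241.4]
tcp_rot: [0.754, 0.657, 0.0, 0.002]
wrist_force: [0.7, 0.5, -0.1]
width: 0.254
```

>>> {"api": "send_rows", "payload": {"motion": [{"hand": 15,"dx": 0,"dy": 0,"dz": 0,"wx": 0,"wy": 0,"wz": 0},{"hand": 15,"dx": 0,"dy": 0,"dz": 0,"wx": 0,"wy": 0,"wz": 0},{"hand": 15,"dx": 0,"dy": 0,"dz": 0,"wx": 0,"wy": 0,"wz": 0},{"hand": 15,"dx": 0,"dy": 0,"dz": 0,"wx": 0,"wy": 0,"wz": 0}]}}

```text
time: 29.33
position: [459.9, -279.2, 235.9]
tcp_rot: [0.754, 0.657, -0.0, -0.002]
wrist_force: [1.0, -0.3, 0.1]
width: 0.251
```

```bash
python3 plan.py
```

```text
pos [ 459.9 -279.2  235.9] psi 1.4327 jaw [ 0.99  -0.138 -0.002] tilt [-0.002  0.002 -1.   ] q [-0.77  0.05  1.67  0.    1.42 -0.63] t 29.3333 F [ 1.  -0.3  0.1]
```

>>> {"api": "send_rows", "payload": {"motion": [{"hand": 15,"dx": 1.0,"dy": 1.8,"dz": 0,"wx": 0,"wy": 0,"wz": 0.0182},{"hand": 15,"dx": 1.2,"dy": 2,"dz": 0,"wx": 0,"wy": 0,"wz": 0.0182},{"hand": 15,"dx": 1.2,"dy": 2,"dz": 0,"wx": 0,"wy": 0,"wz": 0.0182},{"hand": 15,"dx": 1.2,"dy": 2,"dz": 0,"wx": 0,"wy": 0,"wz": 0.0182},{"hand": 15,"dx": 1.2,"dy": 2,"dz": 0,"wx": 0,"wy": 0,"wz": 0.0182},{"hand": 15,"dx": 1.2,"dy": 2,"dz": 0,"wx": 0,"wy": 0,"wz": 0.0182},{"hand": 15,"dx": 1.2,"dy": 2,"dz": 0,"wx": 0,"wy": 0,"wz": 0.0182},{"hand": 15,"dx": 1.2,"dy": 2,"dz": 0,"wx": 0,"wy": 0,"wz": 0.0182}]}}

```text
time: 30.0
position: [554.5, -120.5, 236.2]
tcp_rot: [0.704, 0.71, -0.0, -0.001]
wrist_force: [0.3, -0.3, -0.7]
width: 0.253
```

>>> {"api": "send_rows", "payload": {"motion": [{"hand": 15,"dx": 1.2,"dy": 2,"dz": 0,"wx": 0,"wy": 0,"wz": 0.0182},{"hand": 15,"dx": 1.2,"dy": 2,"dz": 0,"wx": 0,"wy": 0,"wz": 0.0182},{"hand": 15,"dx": 1.2,"dy": 2,"dz": 0,"wx": 0,"wy": 0,"wz": 0.0182},{"hand": 15,"dx": 0.7,"dy": 1.3,"dz": 0,"wx": 0,"wy": 0,"wz": 0.0182},{"hand": 15,"dx": 0,"dy": 0,"dz": 0,"wx": 0,"wy": 0,"wz": 0},{"hand": 15,"dx": 0,"dy": 0,"dz": 0,"wx": 0,"wy": 0,"wz": 0},{"hand": 15,"dx": 0,"dy": 0,"dz": 0,"wx": 0,"wy": 0,"wz": 0},{"hand": 15,"dx": 0,"dy": 0,"dz": 0,"wx": 0,"wy": 0,"wz": 0}]}}

```text
time: 30.67
position: [597.1, -49.9, 237.4]
tcp_rot: [0.679, 0.734, -0.0, -0.0]
wrist_force: [0.2, -0.8, -0.8]
width: 0.25
```

```bash
python3 plan.py
```

```text
pos [597.1 -49.9 237.4] psi 1.6497 jaw [ 0.997  0.079 -0.   ] tilt [-0. -0. -1.] q [-0.28  0.21  1.5  -0.    1.44 -0.36] t 30.6667 F [ 0.2 -0.8 -0.8]
```

>>> {"api": "send_rows", "payload": {"motion": [{"hand": 15,"dx": 0.05,"dy": 0.2,"dz": -0.5,"wx": 0,"wy": 0,"wz": 0},{"hand": 15,"dx": 0,"dy": 0,"dz": -1,"wx": 0,"wy": 0,"wz": 0},{"hand": 15,"dx": 0,"dy": 0,"dz": -1,"wx": 0,"wy": 0,"wz": 0},{"hand": 15,"dx": 0,"dy": 0,"dz": -0.5,"wx": 0,"wy": 0,"wz": 0},{"hand": 15,"dx": 0,"dy": 0,"dz": 0,"wx": 0,"wy": 0,"wz": 0},{"hand": 15,"dx": 0,"dy": 0,"dz": 0,"wx": 0,"wy": 0,"wz": 0}]}}

```text
time: 31.17
position: [597.6, -46.7, 206.7]
tcp_rot: [0.678, 0.735, -0.0, -0.001]
wrist_force: [-0.4, -0.4, -0.7]
width: 0.257
```

```bash
python3 plan.py; python3 - <<'E'
from meas import *
p=grab('side'); np.savez('side9.npz',**{k:np.array(v) for k,v in p.items()})
cv2.imwrite('pics/side11.png',cv2.resize(p['frame'][180:280,290:390],None,fx=7,fy=6,interpolation=cv2.INTER_CUBIC))
E
```

```text
pos [597.6 -46.7 206.7] psi 1.6511 jaw [ 0.997  0.08  -0.002] tilt [-0.002  0.    -1.   ] q [-0.28  0.23  1.53 -0.    1.38 -0.36] t 31.1667 F [-0.4 -0.4 -0.7]
```

View pics/side11.png

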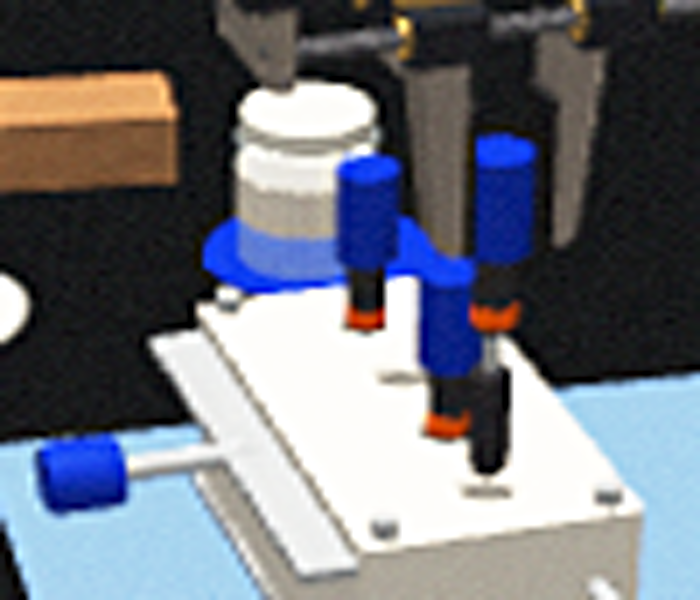

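The tip, at (488,470), is right above the well0 mouth at (487,491). Lowering.

>>> {"api": "send_rows", "payload": {"motion": [{"hand": 15,"dx": 0,"dy": -0.05,"dz": -0.4,"wx": 0,"wy": 0,"wz": 0},{"hand": 15,"dx": 0,"dy": 0,"dz": -0.4,"wx": 0,"wy": 0,"wz": 0},{"hand": 15,"dx": 0,"dy": 0,"dz": -0.4,"wx": 0,"wy": 0,"wz": 0},{"hand": 15,"dx": 0,"dy": 0,"dz": -0.4,"wx": 0,"wy": 0,"wz": 0},{"hand": 15,"dx": 0,"dy": 0,"dz": -0.4,"wx": 0,"wy": 0,"wz": 0},{"hand": 15,"dx": 0,"dy": 0,"dz": 0,"wx": 0,"wy": 0,"wz": 0},{"hand": 15,"dx": 0,"dy": 0,"dz": 0,"wx": 0,"wy": 0,"wz": 0}]}}

```text
time: 31.8
position: [597.9, -47.2, 187.1]
tcp_rot: [0.678, 0.735, -0.0, -0.0]
wrist_force: [0.8, -0.7, -1.0]
width: 0.251
```

>>> {"api": "send_rows", "payload": {"motion": [{"hand": 15,"dx": 0,"dy": 0,"dz": -0.6,"wx": 0,"wy": 0,"wz": 0},{"hand": 15,"dx": 0,"dy": 0,"dz": -0.6,"wx": 0,"wy": 0,"wz": 0},{"hand": 15,"dx": 0,"dy": 0,"dz": -0.6,"wx": 0,"wy": 0,"wz": 0},{"hand": 15,"dx": 0,"dy": 0,"dz": -0.6,"wx": 0,"wy": 0,"wz": 0},{"hand": 15,"dx": 0,"dy": 0,"dz": -0.5,"wx": 0,"wy": 0,"wz": 0},{"hand": 15,"dx": 0,"dy": 0,"dz": -0.5,"wx": 0,"wy": 0,"wz": 0},{"hand": 15,"dx": 0,"dy": 0,"dz": -0.5,"wx": 0,"wy": 0,"wz": 0},{"hand": 15,"dx": 0,"dy": 0,"dz": 0,"wx": 0,"wy": 0,"wz": 0}], "squeeze": 60}}

```text
time: 32.47
position: [597.9, -47.2, 147.8]
tcp_rot: [0.678, 0.735, -0.0, -0.0]
wrist_force: [0.7, 0.1, -0.5]
width: 0.255
```

>>> {"api": "send_rows", "payload": {"motion": [{"hand": 15,"dx": 0,"dy": 0,"dz": -0.5,"wx": 0,"wy": 0,"wz": 0},{"hand": 15,"dx": 0,"dy": 0,"dz": -0.5,"wx": 0,"wy": 0,"wz": 0},{"hand": 15,"dx": 0,"dy": 0,"dz": -0.5,"wx": 0,"wy": 0,"wz": 0},{"hand": 15,"dx": 0,"dy": 0,"dz": -0.3,"wx": 0,"wy": 0,"wz": 0},{"hand": 15,"dx": 0,"dy": 0,"dz": 0,"wx": 0,"wy": 0,"wz": 0},{"hand": 15,"dx": 0,"dy": 0,"dz": 0,"wx": 0,"wy": 0,"wz": 0},{"hand": 15,"dx": 0,"dy": 0,"dz": 0,"wx": 0,"wy": 0,"wz": 0}]}}

```text
time: 33.05
position: [598.4, -47.4, 130.8]
tcp_rot: [0.678, 0.735, 0.0, 0.0]
wrist_force: [-1.3, -0.1, 4.0]
width: 0.25
```

>>> {"api": "send_rows", "payload": {"motion": [{"hand": 15,"dx": 0,"dy": 0,"dz": -0.5,"wx": 0,"wy": 0,"wz": 0},{"hand": 15,"dx": 0,"dy": 0,"dz": 0,"wx": 0,"wy": 0,"wz": 0},{"hand": 15,"dx": 0,"dy": 0,"dz": 0,"wx": 0,"wy": 0,"wz": 0},{"hand": 15,"dx": 0,"dy": 0,"dz": 0,"wx": 0,"wy": 0,"wz": 0}]}}

```text
time: 33.38
position: [599.2, -47.9, 130.3]
tcp_rot: [0.678, 0.735, 0.0, 0.001]
wrist_force: [-8.7, 1.2, 26.9]
width: 0.253
```

>>> {"api": "send_rows", "payload": {"motion": [{"hand": 15,"dx": 0,"dy": 0,"dz": 0.5,"wx": 0,"wy": 0,"wz": 0},{"hand": 15,"dx": 0,"dy": 0,"dz": 0,"wx": 0,"wy": 0,"wz": 0},{"hand": 45,"dx": 0,"dy": 0,"dz": 0,"wx": 0,"wy": 0,"wz": 0},{"hand": 45,"dx": 0,"dy": 0,"dz": 0,"wx": 0,"wy": 0,"wz": 0},{"hand": 45,"dx": 0,"dy": 0,"dz": 0,"wx": 0,"wy": 0,"wz": 0},{"hand": 45,"dx": 0,"dy": 0,"dz": 2,"wx": 0,"wy": 0,"wz": 0},{"hand": 45,"dx": 0,"dy": 0,"dz": 3,"wx": 0,"wy": 0,"wz": 0},{"hand": 45,"dx": 0,"dy": 0,"dz": 4,"wx": 0,"wy": 0,"wz": 0}]}}

```text
time: 34.05
position: [595.8, -46.6, 217.5]
tcp_rot: [0.678, 0.735, -0.002, -0.004]
wrist_force: [1.2, 0.3, -0.4]
width: 0.452
```

```bash
python3 plan.py; python3 - <<'E'
from meas import *
p=grab('side'); np.savez('side12.npz',**{k:np.array(v) for k,v in p.items()})
cv2.imwrite('pics/side12.png',cv2.resize(p['frame'][180:280,290:390],None,fx=7,fy=6,interpolation=cv2.INTER_CUBIC))
C=cloud(p);X,Y,Z=C[...,0],C[...,1],C[...,2]
for x,y in((586.8,90),(594.2,-1.7),(597.9,-47.4)):
    m=(np.hypot(X-x,Y-y)<20)&(Z>132)&(Z<180); t=m&(abs(Y-y)<10)
    print(np.percentile(Z[m],[90,97]).round(1), circ(C[m&(Z<165)][:,:2],12).round(1))
E
```

```text
pos [595.8 -46.6 217.5] psi 1.6512 jaw [ 0.997  0.08  -0.007] tilt [-0.008  0.002 -1.   ] q [-0.28  0.22  1.52  0.    1.41 -0.36] t 34.05 F [ 1.2  0.3 -0.4]
[168.9 170.7] [588.   90.6]
[169.4 170.4] [595.3  -0.8]
[168.9 170.5] [598.3 -46.8]
```

View pics/side12.png

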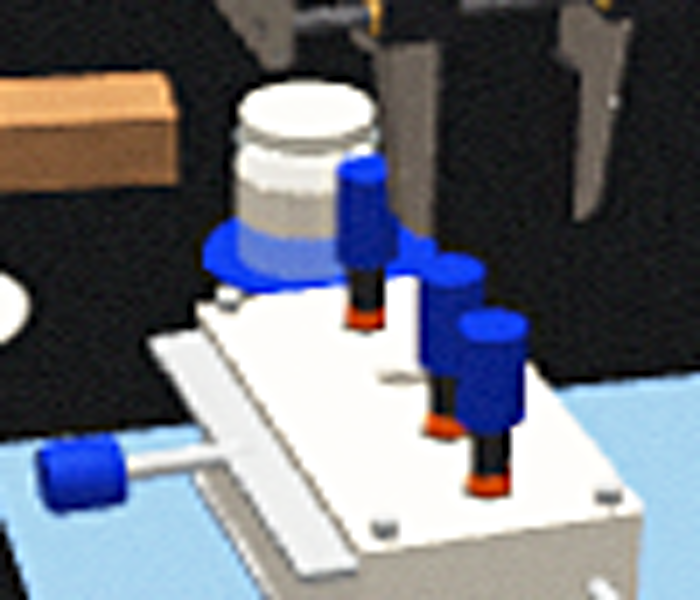

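All three bands sit at the block's top and the cap tops are at about 170 mm, so all are seated. Now back to the knob to push it home.

>>> {"api": "send_rows", "payload": {"motion": [{"hand": 60,"dx": -0.95,"dy": 0.42,"dz": 0,"wx": 0,"wy": 0,"wz": -0.1122},{"hand": 70,"dx": -0.95,"dy": 0.42,"dz": 0,"wx": 0,"wy": 0,"wz": -0.1122},{"hand": 80,"dx": -0.95,"dy": 0.42,"dz": 0,"wx": 0,"wy": 0,"wz": -0.1122},{"hand": 80,"dx": -0.95,"dy": 0.42,"dz": 0,"wx": 0,"wy": 0,"wz": -0.1122},{"hand": 80,"dx": -0.95,"dy": 0.42,"dz": 0,"wx": 0,"wy": 0,"wz": -0.1122},{"hand": 80,"dx": -0.95,"dy": 0.42,"dz": 0,"wx": 0,"wy": 0,"wz": -0.1122},{"hand": 80,"dx": -0.95,"dy": 0.42,"dz": 0,"wx": 0,"wy": 0,"wz": -0.1122},{"hand": 80,"dx": -0.95,"dy": 0.42,"dz": 0,"wx": 0,"wy": 0,"wz": -0.1122}]}}

```text
time: 34.77
position: [521.6, -13.4, 219.9]
tcp_rot: [0.931, 0.365, -0.0, -0.0]
wrist_force: [0.4, 0.5, -0.1]
width: 0.797
```

>>> {"api": "send_rows", "payload": {"motion": [{"hand": 80,"dx": -0.95,"dy": 0.42,"dz": 0,"wx": 0,"wy": 0,"wz": -0.1122},{"hand": 80,"dx": -0.95,"dy": 0.42,"dz": 0,"wx": 0,"wy": 0,"wz": -0.1122},{"hand": 80,"dx": -0.95,"dy": 0.42,"dz": 0,"wx": 0,"wy": 0,"wz": -0.1122},{"hand": 80,"dx": -0.95,"dy": 0.42,"dz": 0,"wx": 0,"wy": 0,"wz": -0.1122},{"hand": 80,"dx": -0.95,"dy": 0.42,"dz": 0,"wx": 0,"wy": 0,"wz": -0.1122},{"hand": 80,"dx": -0.85,"dy": 0.42,"dz": 0,"wx": 0,"wy": 0,"wz": -0.1122},{"hand": 80,"dx": 0,"dy": 0,"dz": 0,"wx": 0,"wy": 0,"wz": 0},{"hand": 80,"dx": 0,"dy": 0,"dz": 0,"wx": 0,"wy": 0,"wz": 0}]}}

```text
time: 35.43
position: [466.1, 11.5, 220.3]
tcp_rot: [0.999, 0.042, 0.0, 0.0]
wrist_force: [0.8, -0.1, -0.2]
width: 0.801
```

>>> {"api": "send_rows", "payload": {"motion": [{"hand": 80,"dx": 0,"dy": 0,"dz": 0,"wx": 0,"wy": 0,"wz": 0},{"hand": 80,"dx": 0,"dy": 0,"dz": 0,"wx": 0,"wy": 0,"wz": 0}]}}

```text
time: 35.6
position: [466.5, 11.3, 220.5]
tcp_rot: [0.999, 0.041, 0.0, 0.0]
wrist_force: [-0.7, 0.4, -0.7]
width: 0.799
```

```bash
python3 plan.py
```

```text
pos [466.5  11.3 220.5] psi 0.0821 jaw [ 0.082 -0.997  0.   ] tilt [ 0. -0. -1.] q [-0.24 -0.13  1.88 -0.    1.4   1.25] t 35.6 F [-0.7  0.4 -0.7]
```

>>> {"api": "send_rows", "payload": {"motion": [{"hand": 80,"dx": 0,"dy": 0.05,"dz": -2,"wx": 0,"wy": 0,"wz": 0},{"hand": 80,"dx": 0,"dy": 0,"dz": -2.5,"wx": 0,"wy": 0,"wz": 0},{"hand": 80,"dx": 0,"dy": 0,"dz": -2.5,"wx": 0,"wy": 0,"wz": 0},{"hand": 80,"dx": 0,"dy": 0,"dz": -2.5,"wx": 0,"wy": 0,"wz": 0},{"hand": 80,"dx": 0,"dy": 0,"dz": -2.5,"wx": 0,"wy": 0,"wz": 0},{"hand": 80,"dx": 0,"dy": 0,"dz": -2.2,"wx": 0,"wy": 0,"wz": 0},{"hand": 80,"dx": 0,"dy": 0,"dz": -1.5,"wx": 0,"wy": 0,"wz": 0},{"hand": 80,"dx": 0,"dy": 0,"dz": 0,"wx": 0,"wy": 0,"wz": 0}]}}

```text
time: 36.27
position: [463.4, 12.4, 60.1]
tcp_rot: [0.999, 0.041, -0.003, -0.001]
wrist_force: [-0.3, -0.3, 0.3]
width: 0.802
```

>>> {"api": "send_rows", "payload": {"motion": [{"hand": 60,"dx": 0,"dy": 0,"dz": 0,"wx": 0,"wy": 0,"wz": 0},{"hand": 45,"dx": 0,"dy": 0,"dz": 0,"wx": 0,"wy": 0,"wz": 0},{"hand": 35,"dx": 0,"dy": 0,"dz": 0,"wx": 0,"wy": 0,"wz": 0},{"hand": 15,"dx": 0,"dy": 0,"dz": 0,"wx": 0,"wy": 0,"wz": 0},{"hand": 15,"dx": 0,"dy": 0,"dz": 0,"wx": 0,"wy": 0,"wz": 0},{"hand": 15,"dx": 0,"dy": 0,"dz": 0,"wx": 0,"wy": 0,"wz": 0},{"hand": 15,"dx": 0,"dy": 0,"dz": 0,"wx": 0,"wy": 0,"wz": 0},{"hand": 15,"dx": 0,"dy": 0,"dz": 0,"wx": 0,"wy": 0,"wz": 0}], "squeeze": 40}}

```text
time: 36.93
position: [466.4, 11.7, 64.0]
tcp_rot: [0.999, 0.04, 0.0, 0.0]
wrist_force: [-0.7, -2.4, 1.7]
width: 0.317
```

Gripped and centred on the knob. Pushing it home.

>>> {"api": "send_rows", "payload": {"motion": [{"hand": 15,"dx": 0.5,"dy": 0.04,"dz": 0,"wx": 0,"wy": 0,"wz": 0},{"hand": 15,"dx": 0.5,"dy": 0.04,"dz": 0,"wx": 0,"wy": 0,"wz": 0},{"hand": 15,"dx": 0.5,"dy": 0.04,"dz": 0,"wx": 0,"wy": 0,"wz": 0},{"hand": 15,"dx": 0.5,"dy": 0.04,"dz": 0,"wx": 0,"wy": 0,"wz": 0},{"hand": 15,"dx": 0.5,"dy": 0.04,"dz": 0,"wx": 0,"wy": 0,"wz": 0},{"hand": 15,"dx": 0.4,"dy": 0.03,"dz": 0,"wx": 0,"wy": 0,"wz": 0},{"hand": 15,"dx": 0,"dy": 0,"dz": 0,"wx": 0,"wy": 0,"wz": 0},{"hand": 15,"dx": 0,"dy": 0,"dz": 0,"wx": 0,"wy": 0,"wz": 0}]}}

```text
time: 37.6
position: [495.8, 14.0, 64.0]
tcp_rot: [0.999, 0.04, 0.001, 0.0]
wrist_force: [0.7, -2.5, 3.1]
width: 0.317
```

>>> {"api": "send_rows", "payload": {"motion": [{"hand": 15,"dx": 0.5,"dy": 0.04,"dz": 0,"wx": 0,"wy": 0,"wz": 0},{"hand": 15,"dx": 0,"dy": 0,"dz": 0,"wx": 0,"wy": 0,"wz": 0},{"hand": 15,"dx": 0,"dy": 0,"dz": 0,"wx": 0,"wy": 0,"wz": 0},{"hand": 15,"dx": 0,"dy": 0,"dz": 0,"wx": 0,"wy": 0,"wz": 0}]}}

```text
time: 37.93
position: [498.3, 14.3, 63.8]
tcp_rot: [0.999, 0.04, -0.002, 0.0]
wrist_force: [-8.8, -3.3, 10.6]
width: 0.317
```

>>> {"api": "send_rows", "payload": {"motion": [{"hand": 15,"dx": 0.2,"dy": 0,"dz": 0,"wx": 0,"wy": 0,"wz": 0},{"hand": 15,"dx": 0,"dy": 0,"dz": 0,"wx": 0,"wy": 0,"wz": 0},{"hand": 15,"dx": 0,"dy": 0,"dz": 0,"wx": 0,"wy": 0,"wz": 0},{"hand": 15,"dx": 0,"dy": 0,"dz": 0,"wx": 0,"wy": 0,"wz": 0}]}}

```text
time: 38.27
position: [498.4, 14.3, 63.6]
tcp_rot: [0.999, 0.041, -0.005, 0.0]
wrist_force: [-16.3, -4.4, 17.1]
width: 0.314
```

>>> {"api": "send_rows", "payload": {"motion": [{"hand": 15,"dx": -0.35,"dy": 0,"dz": 0,"wx": 0,"wy": 0,"wz": 0},{"hand": 70,"dx": 0,"dy": 0,"dz": 0,"wx": 0,"wy": 0,"wz": 0},{"hand": 70,"dx": 0,"dy": 0,"dz": 0,"wx": 0,"wy": 0,"wz": 0},{"hand": 70,"dx": 0,"dy": 0,"dz": 0,"wx": 0,"wy": 0,"wz": 0},{"hand": 70,"dx": 0,"dy": 0,"dz": 0.5,"wx": 0,"wy": 0,"wz": 0},{"hand": 70,"dx": 0,"dy": 0,"dz": 2,"wx": 0,"wy": 0,"wz": 0},{"hand": 70,"dx": 0,"dy": 0,"dz": 3.5,"wx": 0,"wy": 0,"wz": 0},{"hand": 70,"dx": 0,"dy": 0,"dz": 3.5,"wx": 0,"wy": 0,"wz": 0}]}}

```text
time: 38.93
position: [497.4, 15.2, 158.7]
tcp_rot: [0.999, 0.04, -0.002, -0.001]
wrist_force: [0.3, -0.1, 0.9]
width: 0.699
```

>>> {"api": "send_rows", "payload": {"motion": [{"hand": 70,"dx": 0,"dy": 0,"dz": 3.5,"wx": 0,"wy": 0,"wz": 0},{"hand": 70,"dx": 0,"dy": 0,"dz": 2,"wx": 0,"wy": 0,"wz": 0},{"hand": 70,"dx": 0,"dy": 0,"dz": 0,"wx": 0,"wy": 0,"wz": 0}]}}

```text
time: 39.18
position: [501.9, 14.3, 219.7]
tcp_rot: [0.999, 0.04, 0.005, 0.001]
wrist_force: [0.0, -0.1, 0.8]
width: 0.7
```

```bash
python3 plan.py; python3 - <<'E'
from meas import *
for c in('side','top'):
    p=grab(c); np.savez(f'{c}13.npz',**{k:np.array(v) for k,v in p.items()})
    cv2.imwrite(f'pics/{c}13.png',p['frame'])
    C=cloud(p);X,Y,Z=C[...,0],C[...,1],C[...,2]
    for n in('jar_clear_mid','jar_amber_mid','pad_blue','pad_white','knob'):
        for r in spotter.masks_of(p,n)[:3]:
            m=r['mask'];Q=C[m];Q=Q[~np.isnan(Q[:,0])]
            if len(Q)<10 or r['conf']<.4: continue
            print(c,n,round(r['conf'],2),len(Q),np.median(Q,0).round(),np.percentile(Q,3,0).round(),np.percentile(Q,97,0).round())
            if 'jar' in n:
                s=Q[(Q[:,2]>12)&(Q[:,2]<62)]
                if len(s)>15: print('   fit',circ(s[:,:2],30).round(1),len(s))
                t=Q[Q[:,2]>76]
                if len(t)>15: print('   lid',cv2.minEnclosingCircle(t[:,:2].astype(np.float32)),t.mean(0).round(1))
            if 'pad' in n:
                s=Q[abs(Q[:,2]-4)<4]
                print('   pad',cv2.minEnclosingCircle(s[:,:2].astype(np.float32)))
E
```

```text
pos [501.9  14.3 219.7] psi 0.0807 jaw [ 0.081 -0.997  0.003] tilt [ 0.01  -0.002 -1.   ] q [-0.21 -0.05  1.8   0.    1.38  1.28] t 39.1833 F [ 0.  -0.1  0.8]
side jar_clear_mid 0.94 474 [607. 293.  62.] [587. 279.   9.] [637. 329.  85.]
   fit [616.6 314.1] 213
   lid ((604.452392578125, 212.52674865722656), 129.545166015625) [613.2 298.7  85.3]
side jar_clear_mid 0.62 110 [588. 306.   3.] [574.  83.  -1.] [669. 342. 131.]
side jar_amber_mid 0.62 638 [441. 277.  54.] [416. 265.   6.] [470. 312.  85.]
   fit [444.5 299.3] 319
   lid ((440.8789367675781, 298.264892578125), 34.427093505859375) [443.2 292.9  82. ]
side pad_blue 0.44 143 [589. 304.   3.] [572. 275.  -2.] [668. 351.  15.]
   pad ((620.546142578125, 317.144287109375), 50.9456901550293)
side pad_white 0.6 268 [428. 274.   3.] [395. 249.  -2.] [488. 328.   7.]
   pad ((440.8606262207031, 294.9711608886719), 52.224159240722656)
side knob 0.73 194 [502.   6.  86.] [484.  -5.  32.] [532.  97.  97.]
side knob 0.53 211 [586.  82. 145.] [577.  74.  99.] [597.  94. 171.]
top jar_clear_mid 0.82 526 [607. 311.  83.] [585. 288.  12.] [637. 341.  88.]
   fit [613.8 317.4] 107
   lid ((614.154052734375, 317.10699462890625), 28.45482063293457) [612.8 316.6  84.5]
top jar_amber_mid 0.61 523 [441. 295.  83.] [416. 272.   5.] [467. 332.  89.]
   fit [442.8 301.7] 77
   lid ((442.72393798828125, 301.22027587890625), 28.106687545776367) [442.3 300.6  84.4]
top pad_blue 0.85 428 [602. 300.   5.] [573. 273.  -1.] [663. 362.  20.]
   pad ((619.1340942382812, 318.33892822265625), 50.88276290893555)
top pad_white 0.88 448 [420. 282.   5.] [393. 255.  -0.] [485. 335.   9.]
   pad ((439.2668762207031, 299.73345947265625), 49.774742126464844)
top knob 0.41 523 [426. 283.   5.] [395. 254.  -1.] [488. 339.  13.]
```

View pics/side13.png

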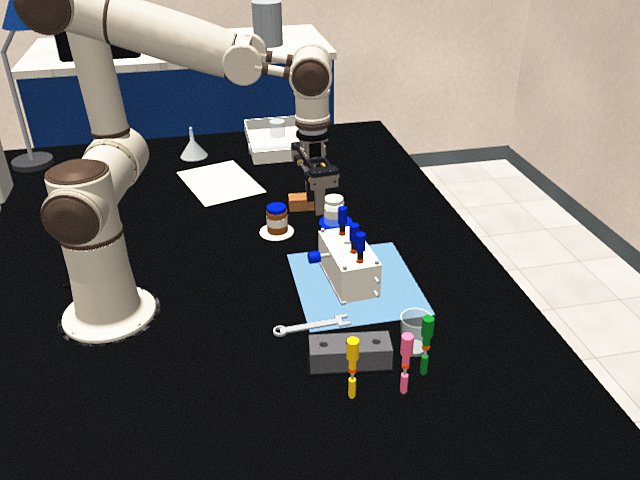

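View pics/top13.png

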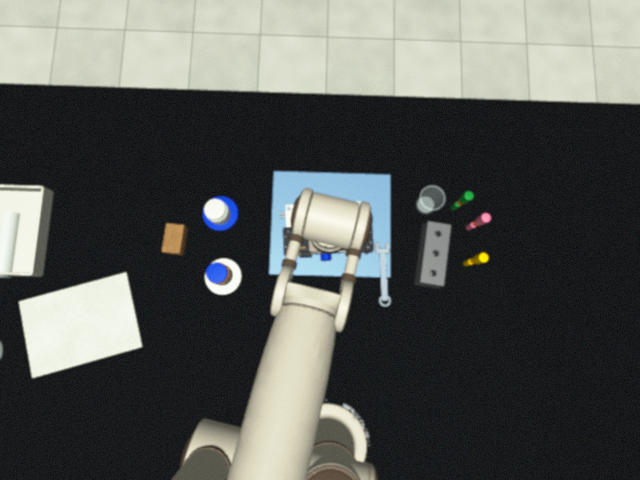

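The latch is home: the knob is back against the block and travelled 32 mm to the hard stop, with all rods still level. Now the jars. I'll park the amber one at about (530,290), clear of everything.

>>> {"api": "send_rows", "payload": {"motion": [{"hand": 100,"dx": -0.4,"dy": 1.8,"dz": 0,"wx": 0,"wy": 0,"wz": -0.0067},{"hand": 100,"dx": -0.5,"dy": 2.4,"dz": 0,"wx": 0,"wy": 0,"wz": -0.0067},{"hand": 100,"dx": -0.5,"dy": 2.5,"dz": 0,"wx": 0,"wy": 0,"wz": -0.0067},{"hand": 100,"dx": -0.5,"dy": 2.5,"dz": 0,"wx": 0,"wy": 0,"wz": -0.0067},{"hand": 100,"dx": -0.5,"dy": 2.5,"dz": 0,"wx": 0,"wy": 0,"wz": -0.0067},{"hand": 100,"dx": -0.5,"dy": 2.5,"dz": 0,"wx": 0,"wy": 0,"wz": -0.0067},{"hand": 100,"dx": -0.5,"dy": 2.5,"dz": 0,"wx": 0,"wy": 0,"wz": -0.0067},{"hand": 100,"dx": -0.5,"dy": 2.5,"dz": 0,"wx": 0,"wy": 0,"wz": -0.0067}]}}

```text
time: 40.45
position: [459.2, 207.9, 213.6]
tcp_rot: [1.0, 0.013, 0.0, -0.0]
wrist_force: [0.4, -0.5, -0.6]
width: 1.001
```

>>> {"api": "send_rows", "payload": {"motion": [{"hand": 100,"dx": -0.5,"dy": 2.5,"dz": 0,"wx": 0,"wy": 0,"wz": -0.0067},{"hand": 100,"dx": -0.5,"dy": 2.5,"dz": 0,"wx": 0,"wy": 0,"wz": -0.0067},{"hand": 100,"dx": -0.4,"dy": 2.4,"dz": 0,"wx": 0,"wy": 0,"wz": -0.0067},{"hand": 100,"dx": -0.3,"dy": 1.8,"dz": 0,"wx": 0,"wy": 0,"wz": -0.0067},{"hand": 100,"dx": 0,"dy": 0,"dz": 0,"wx": 0,"wy": 0,"wz": 0},{"hand": 100,"dx": 0,"dy": 0,"dz": 0,"wx": 0,"wy": 0,"wz": 0},{"hand": 100,"dx": 0,"dy": 0,"dz": 0,"wx": 0,"wy": 0,"wz": 0}]}}

```text
time: 41.03
position: [442.7, 298.0, 213.5]
tcp_rot: [1.0, -0.0, -0.0, 0.0]
wrist_force: [0.4, 0.3, -0.3]
width: 0.999
```

```bash
python3 plan.py; cat > jars.py <<'E'
from meas import *
import sys
tag=sys.argv[1]
for c in('side','top'):
    p=grab(c); np.savez(f'{c}j{tag}.npz',**{k:np.array(v) for k,v in p.items()})
    cv2.imwrite(f'pics/{c}j{tag}.png',p['frame'])
    C=cloud(p)
    for n in('jar_clear_mid','jar_amber_mid'):
        for r in spotter.masks_of(p,n)[:2]:
            m=r['mask'];Q=C[m];Q=Q[~np.isnan(Q[:,0])]
            if len(Q)<10 or r['conf']<.3: continue
            Q=Q[np.hypot(*(Q[:,:2]-np.median(Q[:,:2],0)).T)<60]
            s=Q[(Q[:,2]>12)&(Q[:,2]<62)];t=Q[Q[:,2]>76]
            print(c,n,round(r['conf'],2),'loc',np.round(np.array(r['location'])*[640,480]),'body',circ(s[:,:2],30).round(1) if len(s)>15 else None,len(s),'lid',np.round(cv2.minEnclosingCircle(t[:,:2].astype(np.float32))[0],1) if len(t)>15 else None,len(t),'z',np.percentile(Q[:,2],[2,97]).round())
E
python3 jars.py 1
```

```text
pos [442.7 298.  213.5] psi -0.0001 jaw [-0.    -1.     0.001] tilt [-0.    -0.001 -1.   ] q [ 0.37  0.05  1.71 -0.    1.38  1.94] t 41.0333 F [ 0.4  0.3 -0.3]
side jar_clear_mid 0.96 loc [334. 208.] body [616.1 315.2] 197 lid [614.7 310.3] 157 z [10. 85.]
side jar_amber_mid 0.95 loc [281. 219.] body [444.8 298.6] 313 lid [449.1 291.9] 162 z [ 7. 84.]
top jar_clear_mid 0.93 loc [219. 213.] body [613.7 317.3] 96 lid [613.3 317. ] 329 z [19. 89.]
top jar_amber_mid 0.69 loc [214. 276.] body [443.  301.3] 32 lid [435.4 285.4] 135 z [10. 89.]
top jar_amber_mid 0.59 loc [224. 286.] body None 9 lid None 0 z [-1. 14.]
```

View pics/sidej1.png

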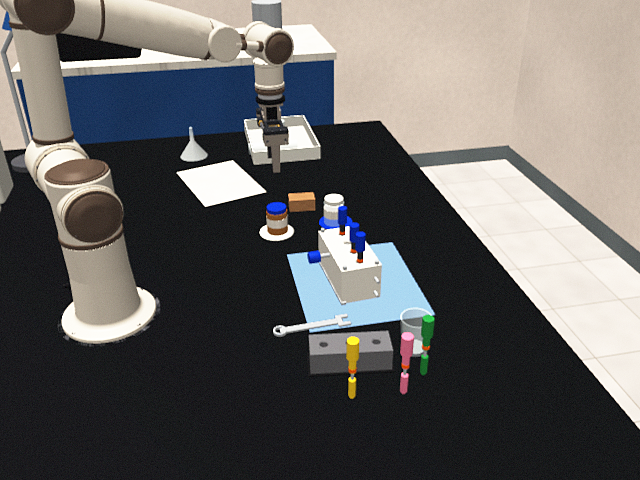

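>>> {"api": "send_rows", "payload": {"motion": [{"hand": 100,"dx": 0.15,"dy": 0.05,"dz": -2.2,"wx": 0,"wy": 0,"wz": 0},{"hand": 100,"dx": 0,"dy": 0,"dz": -2.6,"wx": 0,"wy": 0,"wz": 0},{"hand": 100,"dx": 0,"dy": 0,"dz": -2.6,"wx": 0,"wy": 0,"wz": 0},{"hand": 100,"dx": 0,"dy": 0,"dz": -2.6,"wx": 0,"wy": 0,"wz": 0},{"hand": 100,"dx": 0,"dy": 0,"dz": -2.6,"wx": 0,"wy": 0,"wz": 0},{"hand": 100,"dx": 0,"dy": 0,"dz": -2.4,"wx": 0,"wy": 0,"wz": 0},{"hand": 100,"dx": 0,"dy": 0,"dz": -2,"wx": 0,"wy": 0,"wz": 0},{"hand": 100,"dx": 0,"dy": 0,"dz": -1,"wx": 0,"wy": 0,"wz": 0}]}}

```text
time: 42.0
position: [442.3, 298.2, 30.8]
tcp_rot: [1.0, -0.0, -0.002, 0.001]
wrist_force: [-0.9, -0.0, -1.5]
width: 1.003
```

>>> {"api": "send_rows", "payload": {"motion": [{"hand": 100,"dx": 0,"dy": 0,"dz": -0.6,"wx": 0,"wy": 0,"wz": 0},{"hand": 85,"dx": 0,"dy": 0,"dz": 0,"wx": 0,"wy": 0,"wz": 0},{"hand": 75,"dx": 0,"dy": 0,"dz": 0,"wx": 0,"wy": 0,"wz": 0},{"hand": 70,"dx": 0,"dy": 0,"dz": 0,"wx": 0,"wy": 0,"wz": 0},{"hand": 66,"dx": 0,"dy": 0,"dz": 0,"wx": 0,"wy": 0,"wz": 0},{"hand": 55,"dx": 0,"dy": 0,"dz": 0,"wx": 0,"wy": 0,"wz": 0},{"hand": 55,"dx": 0,"dy": 0,"dz": 0,"wx": 0,"wy": 0,"wz": 0},{"hand": 55,"dx": 0,"dy": 0,"dz": 0,"wx": 0,"wy": 0,"wz": 0}], "squeeze": 25}}

```text
time: 42.67
position: [444.9, 299.6, 28.7]
tcp_rot: [1.0, 0.0, 0.001, -0.0]
wrist_force: [-0.6, -0.1, 5.5]
width: 0.651
```

>>> {"api": "send_rows", "payload": {"motion": [{"hand": 55,"dx": 0,"dy": 0,"dz": 0.5,"wx": 0,"wy": 0,"wz": 0},{"hand": 55,"dx": 0,"dy": 0,"dz": 1,"wx": 0,"wy": 0,"wz": 0},{"hand": 55,"dx": 0,"dy": 0,"dz": 1,"wx": 0,"wy": 0,"wz": 0},{"hand": 55,"dx": 1,"dy": -0.1,"dz": 0.5,"wx": 0,"wy": 0,"wz": 0},{"hand": 55,"dx": 1.5,"dy": -0.2,"dz": 0,"wx": 0,"wy": 0,"wz": 0},{"hand": 55,"dx": 1.5,"dy": -0.2,"dz": 0,"wx": 0,"wy": 0,"wz": 0},{"hand": 55,"dx": 1.5,"dy": -0.2,"dz": 0,"wx": 0,"wy": 0,"wz": 0},{"hand": 55,"dx": 1.5,"dy": -0.2,"dz": 0,"wx": 0,"wy": 0,"wz": 0}], "squeeze": 30}}

```text
time: 43.33
position: [515.6, 289.9, 58.1]
tcp_rot: [1.0, -0.0, 0.0, -0.0]
wrist_force: [-0.7, 1.0, -4.4]
width: 0.645
```

>>> {"api": "send_rows", "payload": {"motion": [{"hand": 55,"dx": 1,"dy": 0,"dz": 0,"wx": 0,"wy": 0,"wz": 0},{"hand": 55,"dx": 0.5,"dy": 0,"dz": -0.5,"wx": 0,"wy": 0,"wz": 0},{"hand": 55,"dx": 0,"dy": 0,"dz": -1,"wx": 0,"wy": 0,"wz": 0},{"hand": 55,"dx": 0,"dy": 0,"dz": -1,"wx": 0,"wy": 0,"wz": 0},{"hand": 55,"dx": 0,"dy": 0,"dz": -0.5,"wx": 0,"wy": 0,"wz": 0},{"hand": 55,"dx": 0,"dy": 0,"dz": 0,"wx": 0,"wy": 0,"wz": 0},{"hand": 55,"dx": 0,"dy": 0,"dz": 0,"wx": 0,"wy": 0,"wz": 0},{"hand": 55,"dx": 0,"dy": 0,"dz": 0,"wx": 0,"wy": 0,"wz": 0}]}}

```text
time: 44.0
position: [528.7, 290.4, 27.5]
tcp_rot: [1.0, 0.0, -0.0, -0.0]
wrist_force: [0.6, -0.3, -4.2]
width: 0.649
```

>>> {"api": "send_rows", "payload": {"motion": [{"hand": 55,"dx": 0,"dy": 0,"dz": -0.2,"wx": 0,"wy": 0,"wz": 0},{"hand": 55,"dx": 0,"dy": 0,"dz": -0.1,"wx": 0,"wy": 0,"wz": 0},{"hand": 55,"dx": 0,"dy": 0,"dz": 0,"wx": 0,"wy": 0,"wz": 0},{"hand": 55,"dx": 0,"dy": 0,"dz": 0,"wx": 0,"wy": 0,"wz": 0}]}}

```text
time: 44.33
position: [529.1, 290.2, 24.7]
tcp_rot: [1.0, 0.0, 0.0, -0.0]
wrist_force: [-1.7, -0.4, -3.8]
width: 0.647
```

>>> {"api": "send_rows", "payload": {"motion": [{"hand": 75,"dx": 0,"dy": 0,"dz": 0,"wx": 0,"wy": 0,"wz": 0},{"hand": 100,"dx": 0,"dy": 0,"dz": 0,"wx": 0,"wy": 0,"wz": 0},{"hand": 100,"dx": 0,"dy": 0,"dz": 0,"wx": 0,"wy": 0,"wz": 0},{"hand": 100,"dx": 0,"dy": 0,"dz": 0,"wx": 0,"wy": 0,"wz": 0},{"hand": 100,"dx": 0,"dy": 0,"dz": 1,"wx": 0,"wy": 0,"wz": 0},{"hand": 100,"dx": 0,"dy": 0,"dz": 2,"wx": 0,"wy": 0,"wz": 0},{"hand": 100,"dx": 0,"dy": 0,"dz": 3,"wx": 0,"wy": 0,"wz": 0},{"hand": 100,"dx": 0,"dy": 0,"dz": 3,"wx": 0,"wy": 0,"wz": 0}]}}

```text
time: 45.0
position: [528.4, 290.0, 115.7]
tcp_rot: [1.0, -0.0, -0.001, 0.0]
wrist_force: [0.5, 0.0, -0.3]
width: 0.999
```

>>> {"api": "send_rows", "payload": {"motion": [{"hand": 100,"dx": 1.2,"dy": 0.4,"dz": 1,"wx": 0,"wy": 0,"wz": 0},{"hand": 100,"dx": 1.5,"dy": 0.4,"dz": 0,"wx": 0,"wy": 0,"wz": 0},{"hand": 100,"dx": 1.5,"dy": 0.4,"dz": 0,"wx": 0,"wy": 0,"wz": 0},{"hand": 100,"dx": 1.5,"dy": 0.4,"dz": 0,"wx": 0,"wy": 0,"wz": 0},{"hand": 100,"dx": 1.5,"dy": 0.4,"dz": 0,"wx": 0,"wy": 0,"wz": 0},{"hand": 100,"dx": 1.5,"dy": 0.5,"dz": 0,"wx": 0,"wy": 0,"wz": 0},{"hand": 100,"dx": 0,"dy": 0,"dz": 0,"wx": 0,"wy": 0,"wz": 0},{"hand": 100,"dx": 0,"dy": 0,"dz": 0,"wx": 0,"wy": 0,"wz": 0}]}}

```text
time: 45.67
position: [616.4, 315.2, 125.2]
tcp_rot: [1.0, -0.0, 0.0, -0.0]
wrist_force: [0.2, -0.1, -0.8]
width: 0.998
```

```bash
python3 jars.py 2;python3 plan.py
```

```text
side jar_clear_mid 0.65 loc [331. 208.] body [615.3 314.4] 214 lid [614.  310.7] 162 z [ 6. 85.]
side jar_amber_mid 0.58 loc [310. 217.] body [528.9 289.2] 310 lid [529.4 286. ] 130 z [ 2. 81.]
side jar_amber_mid 0.46 loc [276. 233.] body None 0 lid None 0 z [-1.  7.]
top jar_clear_mid 0.74 loc [222. 213.] body [613.8 317.5] 78 lid [601.6 289.9] 93 z [10. 88.]
top jar_amber_mid 0.81 loc [225. 242.] body [527. 292.] 74 lid [527.  290.5] 252 z [19. 85.]
pos [615.6 315.1 124.8] psi 0.0002 jaw [ 0. -1.  0.] tilt [-0. -0. -1.] q [0.3  0.53 1.32 0.   1.3  1.87] t 45.9667 F [-1.  -0.6  0.7]
```

View pics/sidej2.png

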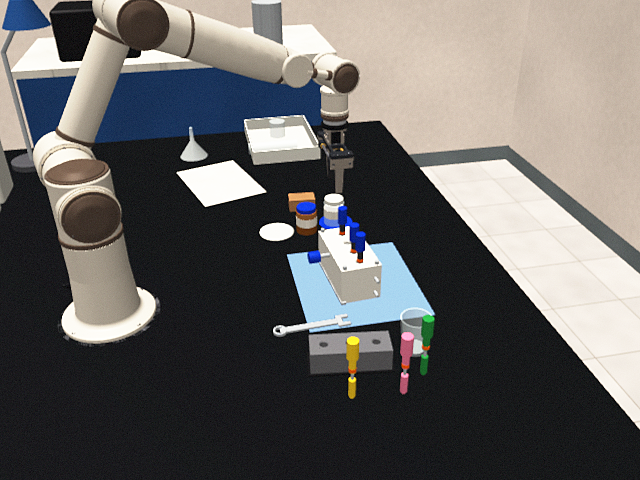

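The amber jar stands upright at (529,289.5), and the clear one hasn't moved. Descending on the clear jar.

>>> {"api": "send_rows", "payload": {"motion": [{"hand": 100,"dx": 0,"dy": 0,"dz": -1.5,"wx": 0,"wy": 0,"wz": 0},{"hand": 100,"dx": 0,"dy": 0,"dz": -2,"wx": 0,"wy": 0,"wz": 0},{"hand": 100,"dx": 0,"dy": 0,"dz": -2,"wx": 0,"wy": 0,"wz": 0},{"hand": 100,"dx": 0,"dy": 0,"dz": -2,"wx": 0,"wy": 0,"wz": 0},{"hand": 100,"dx": 0,"dy": 0,"dz": -1.5,"wx": 0,"wy": 0,"wz": 0},{"hand": 100,"dx": 0,"dy": 0,"dz": -0.8,"wx": 0,"wy": 0,"wz": 0},{"hand": 90,"dx": 0,"dy": 0,"dz": 0,"wx": 0,"wy": 0,"wz": 0},{"hand": 80,"dx": 0,"dy": 0,"dz": 0,"wx": 0,"wy": 0,"wz": 0}]}}

```text
time: 46.63
position: [616.2, 315.3, 26.9]
tcp_rot: [1.0, 0.0, 0.0, -0.0]
wrist_force: [0.5, 0.5, -0.1]
width: 0.876
```

>>> {"api": "send_rows", "payload": {"motion": [{"hand": 75,"dx": 0,"dy": 0,"dz": 0,"wx": 0,"wy": 0,"wz": 0},{"hand": 70,"dx": 0,"dy": 0,"dz": 0,"wx": 0,"wy": 0,"wz": 0},{"hand": 66,"dx": 0,"dy": 0,"dz": 0,"wx": 0,"wy": 0,"wz": 0},{"hand": 55,"dx": 0,"dy": 0,"dz": 0,"wx": 0,"wy": 0,"wz": 0},{"hand": 55,"dx": 0,"dy": 0,"dz": 0,"wx": 0,"wy": 0,"wz": 0},{"hand": 55,"dx": 0,"dy": 0,"dz": 0,"wx": 0,"wy": 0,"wz": 0},{"hand": 55,"dx": 0,"dy": 0,"dz": 0,"wx": 0,"wy": 0,"wz": 0}], "squeeze": 30}}

```text
time: 47.22
position: [616.9, 315.6, 27.9]
tcp_rot: [1.0, 0.0, 0.001, -0.0]
wrist_force: [-0.2, 0.5, 5.7]
width: 0.646
```

```bash
python3 plan.py; python3 - <<'E'
from meas import *
for c in('side','top'):
    p=load(f'{c}j2.npz');C=cloud(p);I=p['frame'];X,Y,Z=C[...,0],C[...,1],C[...,2]
    m=(np.hypot(X-440,Y-297)<75)&(abs(Z-4)<8)&(I.min(-1)>120)
    v,u=np.where(m);print(c,m.sum(),cv2.minEnclosingCircle(np.array([pix2w(p,a,b,z=4)[:2] for a,b in zip(u,v)],np.float32)),np.mean([pix2w(p,a,b,z=4)[:2] for a,b in zip(u,v)],0))
E
```

```text
pos [616.9 315.6  27.9] psi 0.0 jaw [ 0.    -1.    -0.001] tilt [ 0.002  0.001 -1.   ] q [0.3  0.64 1.36 0.   1.14 1.87] t 47.2167 F [-0.2  0.5  5.7]
side 491 ((441.8929443359375, 296.06329345703125), 52.16474151611328) [441.4713139  294.91642854]
top 597 ((440.0821533203125, 298.9164733886719), 51.29721450805664) [444.37319808 280.97519618]
```

>>> {"api": "send_rows", "payload": {"motion": [{"hand": 55,"dx": 0,"dy": 0,"dz": 0.5,"wx": 0,"wy": 0,"wz": 0},{"hand": 55,"dx": 0,"dy": 0,"dz": 1.2,"wx": 0,"wy": 0,"wz": 0},{"hand": 55,"dx": 0,"dy": 0,"dz": 1.8,"wx": 0,"wy": 0,"wz": 0},{"hand": 55,"dx": 0,"dy": 0,"dz": 2,"wx": 0,"wy": 0,"wz": 0},{"hand": 55,"dx": 0,"dy": 0,"dz": 2.2,"wx": 0,"wy": 0,"wz": 0},{"hand": 55,"dx": 0,"dy": 0,"dz": 2,"wx": 0,"wy": 0,"wz": 0},{"hand": 55,"dx": 0,"dy": 0,"dz": 1.3,"wx": 0,"wy": 0,"wz": 0},{"hand": 55,"dx": 0,"dy": 0,"dz": 0,"wx": 0,"wy": 0,"wz": 0}]}}

```text
time: 47.88
position: [617.9, 315.8, 140.6]
tcp_rot: [1.0, 0.0, 0.003, -0.001]
wrist_force: [0.6, 0.3, -3.4]
width: 0.649
```

>>> {"api": "send_rows", "payload": {"motion": [{"hand": 55,"dx": -1,"dy": -0.15,"dz": 0,"wx": 0,"wy": 0,"wz": 0},{"hand": 55,"dx": -1.8,"dy": -0.25,"dz": 0,"wx": 0,"wy": 0,"wz": 0},{"hand": 55,"dx": -2.2,"dy": -0.25,"dz": 0,"wx": 0,"wy": 0,"wz": 0},{"hand": 55,"dx": -2.3,"dy": -0.25,"dz": 0,"wx": 0,"wy": 0,"wz": 0},{"hand": 55,"dx": -2.3,"dy": -0.25,"dz": 0,"wx": 0,"wy": 0,"wz": 0},{"hand": 55,"dx": -2.3,"dy": -0.25,"dz": 0,"wx": 0,"wy": 0,"wz": 0},{"hand": 55,"dx": -2.2,"dy": -0.25,"dz": 0,"wx": 0,"wy": 0,"wz": 0},{"hand": 55,"dx": -1.8,"dy": -0.2,"dz": 0,"wx": 0,"wy": 0,"wz": 0}]}}

```text
time: 48.55
position: [454.2, 296.0, 134.7]
tcp_rot: [1.0, 0.0, -0.002, 0.001]
wrist_force: [-0.6, 1.5, -4.3]
width: 0.653
```

>>> {"api": "send_rows", "payload": {"motion": [{"hand": 55,"dx": -1.5,"dy": -0.1,"dz": 0,"wx": 0,"wy": 0,"wz": 0},{"hand": 55,"dx": 0,"dy": 0,"dz": 0,"wx": 0,"wy": 0,"wz": 0},{"hand": 55,"dx": 0,"dy": 0,"dz": 0,"wx": 0,"wy": 0,"wz": 0},{"hand": 55,"dx": 0,"dy": 0,"dz": 0,"wx": 0,"wy": 0,"wz": 0}]}}

```text
time: 48.88
position: [442.5, 295.6, 136.1]
tcp_rot: [1.0, -0.0, -0.0, 0.0]
wrist_force: [0.5, 0.2, -4.3]
width: 0.646
```

```bash
python3 plan.py
```

```text
pos [442.5 295.6 136.1] psi -0.0001 jaw [-0. -1.  0.] tilt [-0. -0. -1.] q [ 0.36  0.12  1.8  -0.    1.22  1.93] t 48.8833 F [ 0.5  0.2 -4.3]
```

>>> {"api": "send_rows", "payload": {"motion": [{"hand": 55,"dx": 0,"dy": 0.05,"dz": -1.2,"wx": 0,"wy": 0,"wz": 0},{"hand": 55,"dx": 0,"dy": 0,"dz": -2,"wx": 0,"wy": 0,"wz": 0},{"hand": 55,"dx": 0,"dy": 0,"dz": -2.2,"wx": 0,"wy": 0,"wz": 0},{"hand": 55,"dx": 0,"dy": 0,"dz": -2.2,"wx": 0,"wy": 0,"wz": 0},{"hand": 55,"dx": 0,"dy": 0,"dz": -1.8,"wx": 0,"wy": 0,"wz": 0},{"hand": 55,"dx": 0,"dy": 0,"dz": -0.8,"wx": 0,"wy": 0,"wz": 0},{"hand": 55,"dx": 0,"dy": 0,"dz": 0,"wx": 0,"wy": 0,"wz": 0},{"hand": 55,"dx": 0,"dy": 0,"dz": 0,"wx": 0,"wy": 0,"wz": 0}]}}

```text
time: 49.55
position: [442.4, 296.1, 34.4]
tcp_rot: [1.0, -0.0, -0.0, 0.0]
wrist_force: [1.4, -0.1, -2.9]
width: 0.652
```

>>> {"api": "send_rows", "payload": {"motion": [{"hand": 55,"dx": 0,"dy": 0,"dz": -0.3,"wx": 0,"wy": 0,"wz": 0},{"hand": 55,"dx": 0,"dy": 0,"dz": 0,"wx": 0,"wy": 0,"wz": 0},{"hand": 55,"dx": 0,"dy": 0,"dz": 0,"wx": 0,"wy": 0,"wz": 0},{"hand": 55,"dx": 0,"dy": 0,"dz": 0,"wx": 0,"wy": 0,"wz": 0}]}}

```text
time: 49.88
position: [442.7, 296.4, 32.4]
tcp_rot: [1.0, 0.0, 0.001, -0.0]
wrist_force: [-0.2, -0.1, -3.8]
width: 0.649
```

>>> {"api": "send_rows", "payload": {"motion": [{"hand": 55,"dx": 0,"dy": 0,"dz": -0.2,"wx": 0,"wy": 0,"wz": 0},{"hand": 55,"dx": 0,"dy": 0,"dz": -0.15,"wx": 0,"wy": 0,"wz": 0},{"hand": 55,"dx": 0,"dy": 0,"dz": 0,"wx": 0,"wy": 0,"wz": 0},{"hand": 55,"dx": 0,"dy": 0,"dz": 0,"wx": 0,"wy": 0,"wz": 0}]}}

```text
time: 50.22
position: [442.0, 296.2, 28.0]
tcp_rot: [1.0, 0.0, -0.0, 0.0]
wrist_force: [-0.3, -0.5, -4.1]
width: 0.651
```

>>> {"api": "send_rows", "payload": {"motion": [{"hand": 55,"dx": 0,"dy": 0,"dz": -0.1,"wx": 0,"wy": 0,"wz": 0},{"hand": 55,"dx": 0,"dy": 0,"dz": 0,"wx": 0,"wy": 0,"wz": 0},{"hand": 55,"dx": 0,"dy": 0,"dz": 0,"wx": 0,"wy": 0,"wz": 0}]}}

```text
time: 50.47
position: [442.1, 296.2, 27.9]
tcp_rot: [1.0, 0.0, -0.0, 0.0]
wrist_force: [-4.3, -2.6, 5.3]
width: 0.65
```

>>> {"api": "send_rows", "payload": {"motion": [{"hand": 70,"dx": 0,"dy": 0,"dz": 0,"wx": 0,"wy": 0,"wz": 0},{"hand": 100,"dx": 0,"dy": 0,"dz": 0,"wx": 0,"wy": 0,"wz": 0},{"hand": 100,"dx": 0,"dy": 0,"dz": 0,"wx": 0,"wy": 0,"wz": 0},{"hand": 100,"dx": 0,"dy": 0,"dz": 0,"wx": 0,"wy": 0,"wz": 0},{"hand": 100,"dx": 0,"dy": 0,"dz": 1,"wx": 0,"wy": 0,"wz": 0},{"hand": 100,"dx": 0,"dy": 0,"dz": 2,"wx": 0,"wy": 0,"wz": 0},{"hand": 100,"dx": 0,"dy": 0,"dz": 3,"wx": 0,"wy": 0,"wz": 0},{"hand": 100,"dx": 0,"dy": 0,"dz": 3.5,"wx": 0,"wy": 0,"wz": 0}]}}

```text
time: 51.13
position: [440.7, 295.6, 122.2]
tcp_rot: [1.0, -0.0, -0.002, 0.001]
wrist_force: [0.3, -0.3, -0.1]
width: 1.005
```

>>> {"api": "send_rows", "payload": {"motion": [{"hand": 100,"dx": 1.2,"dy": -0.1,"dz": 0,"wx": 0,"wy": 0,"wz": 0},{"hand": 100,"dx": 1.5,"dy": -0.1,"dz": 0,"wx": 0,"wy": 0,"wz": 0},{"hand": 100,"dx": 1.5,"dy": -0.1,"dz": 0,"wx": 0,"wy": 0,"wz": 0},{"hand": 100,"dx": 1.5,"dy": -0.1,"dz": 0,"wx": 0,"wy": 0,"wz": 0},{"hand": 100,"dx": 1.5,"dy": -0.1,"dz": 0,"wx": 0,"wy": 0,"wz": 0},{"hand": 100,"dx": 1.5,"dy": -0.1,"dz": 0,"wx": 0,"wy": 0,"wz": 0},{"hand": 100,"dx": 0,"dy": 0,"dz": 0,"wx": 0,"wy": 0,"wz": 0},{"hand": 100,"dx": 0,"dy": 0,"dz": 0,"wx": 0,"wy": 0,"wz": 0}]}}

```text
time: 51.8
position: [529.3, 290.1, 122.6]
tcp_rot: [1.0, -0.0, 0.0, -0.0]
wrist_force: [0.2, -0.3, -0.7]
width: 0.998
```

```bash
python3 plan.py; python3 jars.py 3; python3 - <<'E'
from meas import *
for c in('side','top'):
    p=load(f'{c}j3.npz');C=cloud(p);I=p['frame'];X,Y,Z=C[...,0],C[...,1],C[...,2]
    h=cv2.cvtColor(I,cv2.COLOR_BGR2HSV)
    m=(np.hypot(X-620,Y-316)<80)&(abs(Z-4)<10)&(abs(h[...,0].astype(int)-118)<12)&(h[...,1]>150)
    v,u=np.where(m);print(c,m.sum(),cv2.minEnclosingCircle(np.array([pix2w(p,a,b,z=4)[:2] for a,b in zip(u,v)],np.float32)),np.mean([pix2w(p,a,b,z=4)[:2] for a,b in zip(u,v)],0))
E
```

```text
pos [529.3 290.1 122.6] psi -0.0006 jaw [-0.001 -1.    -0.   ] tilt [ 0.  0. -1.] q [0.3  0.31 1.6  0.   1.23 1.87] t 51.8 F [ 0.2 -0.3 -0.7]
side jar_clear_mid 0.84 loc [276. 219.] body [440.9 295. ] 318 lid [441.3 290.4] 167 z [ 6. 86.]
side jar_clear_mid 0.45 loc [317. 258.] body None 0 lid [508.7   9.3] 168 z [72. 97.]
side jar_amber_mid 0.71 loc [308. 221.] body [528.9 289.2] 317 lid [523.6 287.1] 128 z [ 1. 81.]
top jar_clear_mid 0.48 loc [232. 272.] body [439.  297.8] 30 lid None 0 z [ 6. 67.]
top jar_amber_mid 0.72 loc [325. 227.] body [557.3  20.3] 90 lid [570.9  22.9] 1252 z [ 21. 100.]
top jar_amber_mid 0.54 loc [226. 246.] body [527.4 291.7] 52 lid [526.9 290.4] 97 z [ 2. 85.]
side 318 ((615.984130859375, 303.59039306640625), 79.244140625) [615.59361328 320.37708368]
top 427 ((619.8880615234375, 312.71368408203125), 54.25603103637695) [630.37678034 297.62301548]
```

View pics/sidej3.png

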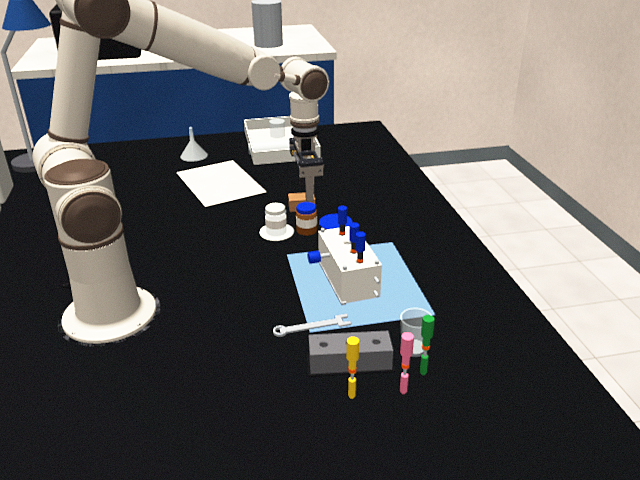

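The clear jar stands centred on the white pad, measured at (441,295). Now the amber one goes to the blue pad.

>>> {"api": "send_rows", "payload": {"motion": [{"hand": 100,"dx": 0,"dy": 0,"dz": -1.5,"wx": 0,"wy": 0,"wz": 0},{"hand": 100,"dx": 0,"dy": 0,"dz": -2,"wx": 0,"wy": 0,"wz": 0},{"hand": 100,"dx": 0,"dy": 0,"dz": -2,"wx": 0,"wy": 0,"wz": 0},{"hand": 100,"dx": 0,"dy": 0,"dz": -2,"wx": 0,"wy": 0,"wz": 0},{"hand": 100,"dx": 0,"dy": 0,"dz": -1.5,"wx": 0,"wy": 0,"wz": 0},{"hand": 100,"dx": 0,"dy": 0,"dz": -0.8,"wx": 0,"wy": 0,"wz": 0},{"hand": 90,"dx": 0,"dy": 0,"dz": 0,"wx": 0,"wy": 0,"wz": 0},{"hand": 80,"dx": 0,"dy": 0,"dz": 0,"wx": 0,"wy": 0,"wz": 0}]}}

```text
time: 52.77
position: [529.0, 290.3, 24.4]
tcp_rot: [1.0, 0.0, -0.0, 0.0]
wrist_force: [-0.2, -0.2, -0.4]
width: 0.877
```

>>> {"api": "send_rows", "payload": {"motion": [{"hand": 75,"dx": 0,"dy": 0,"dz": 0,"wx": 0,"wy": 0,"wz": 0},{"hand": 70,"dx": 0,"dy": 0,"dz": 0,"wx": 0,"wy": 0,"wz": 0},{"hand": 66,"dx": 0,"dy": 0,"dz": 0,"wx": 0,"wy": 0,"wz": 0},{"hand": 55,"dx": 0,"dy": 0,"dz": 0,"wx": 0,"wy": 0,"wz": 0},{"hand": 55,"dx": 0,"dy": 0,"dz": 0,"wx": 0,"wy": 0,"wz": 0},{"hand": 55,"dx": 0,"dy": 0,"dz": 0,"wx": 0,"wy": 0,"wz": 0},{"hand": 55,"dx": 0,"dy": 0,"dz": 0,"wx": 0,"wy": 0,"wz": 0}], "squeeze": 30}}

```text
time: 53.35
position: [529.9, 290.3, 25.2]
tcp_rot: [1.0, 0.0, 0.001, -0.0]
wrist_force: [-1.4, -1.3, 5.3]
width: 0.644
```

>>> {"api": "send_rows", "payload": {"motion": [{"hand": 55,"dx": 0,"dy": 0,"dz": 0.5,"wx": 0,"wy": 0,"wz": 0},{"hand": 55,"dx": 0,"dy": 0,"dz": 1,"wx": 0,"wy": 0,"wz": 0},{"hand": 55,"dx": 0,"dy": 0,"dz": 1,"wx": 0,"wy": 0,"wz": 0},{"hand": 55,"dx": 0,"dy": 0,"dz": 1,"wx": 0,"wy": 0,"wz": 0},{"hand": 55,"dx": 0,"dy": 0,"dz": 0,"wx": 0,"wy": 0,"wz": 0},{"hand": 55,"dx": 0,"dy": 0,"dz": 0,"wx": 0,"wy": 0,"wz": 0}]}}

```text
time: 53.85
position: [529.9, 290.4, 60.3]
tcp_rot: [1.0, 0.0, 0.001, -0.0]
wrist_force: [0.5, 0.0, -4.3]
width: 0.649
```

```bash
python3 plan.py
```

```text
pos [529.9 290.4  60.3] psi 0.0 jaw [ 0.    -1.    -0.001] tilt [ 0.002  0.001 -1.   ] q [0.3  0.39 1.64 0.   1.11 1.87] t 53.85 F [ 0.5  0.  -4.3]
```

>>> {"api": "send_rows", "payload": {"motion": [{"hand": 55,"dx": 1,"dy": 0.3,"dz": 0,"wx": 0,"wy": 0,"wz": 0},{"hand": 55,"dx": 1.5,"dy": 0.4,"dz": 0,"wx": 0,"wy": 0,"wz": 0},{"hand": 55,"dx": 1.5,"dy": 0.4,"dz": 0,"wx": 0,"wy": 0,"wz": 0},{"hand": 55,"dx": 1.5,"dy": 0.4,"dz": 0,"wx": 0,"wy": 0,"wz": 0},{"hand": 55,"dx": 1.5,"dy": 0.4,"dz": 0,"wx": 0,"wy": 0,"wz": 0},{"hand": 55,"dx": 1.1,"dy": 0.4,"dz": 0,"wx": 0,"wy": 0,"wz": 0},{"hand": 55,"dx": 1,"dy": 0.35,"dz": 0,"wx": 0,"wy": 0,"wz": 0},{"hand": 55,"dx": 0,"dy": 0,"dz": 0,"wx": 0,"wy": 0,"wz": 0}]}}

```text
time: 54.52
position: [621.3, 316.8, 58.4]
tcp_rot: [1.0, -0.0, 0.0, -0.0]
wrist_force: [-0.3, 0.5, -5.4]
width: 0.65
```

>>> {"api": "send_rows", "payload": {"motion": [{"hand": 55,"dx": 0,"dy": 0,"dz": -1,"wx": 0,"wy": 0,"wz": 0},{"hand": 55,"dx": 0,"dy": 0,"dz": -1,"wx": 0,"wy": 0,"wz": 0},{"hand": 55,"dx": 0,"dy": 0,"dz": -0.8,"wx": 0,"wy": 0,"wz": 0},{"hand": 55,"dx": 0,"dy": 0,"dz": 0,"wx": 0,"wy": 0,"wz": 0},{"hand": 55,"dx": 0,"dy": 0,"dz": 0,"wx": 0,"wy": 0,"wz": 0},{"hand": 55,"dx": 0,"dy": 0,"dz": 0,"wx": 0,"wy": 0,"wz": 0}]}}

```text
time: 55.02
position: [619.3, 316.5, 30.3]
tcp_rot: [1.0, 0.0, -0.001, 0.0]
wrist_force: [0.9, 0.7, -5.3]
width: 0.647
```

>>> {"api": "send_rows", "payload": {"motion": [{"hand": 55,"dx": 0,"dy": 0,"dz": -0.15,"wx": 0,"wy": 0,"wz": 0},{"hand": 55,"dx": 0,"dy": 0,"dz": 0,"wx": 0,"wy": 0,"wz": 0},{"hand": 55,"dx": 0,"dy": 0,"dz": 0,"wx": 0,"wy": 0,"wz": 0}]}}

```text
time: 55.27
position: [619.9, 316.6, 29.4]
tcp_rot: [1.0, -0.0, -0.0, 0.0]
wrist_force: [-0.5, 0.1, -3.8]
width: 0.648
```

>>> {"api": "send_rows", "payload": {"motion": [{"hand": 55,"dx": 0,"dy": 0,"dz": -0.15,"wx": 0,"wy": 0,"wz": 0},{"hand": 55,"dx": 0,"dy": 0,"dz": 0,"wx": 0,"wy": 0,"wz": 0},{"hand": 55,"dx": 0,"dy": 0,"dz": 0,"wx": 0,"wy": 0,"wz": 0}]}}

```text
time: 55.52
position: [620.4, 316.8, 28.6]
tcp_rot: [1.0, 0.0, 0.0, -0.0]
wrist_force: [-0.7, -0.6, -1.9]
width: 0.647
```

>>> {"api": "send_rows", "payload": {"motion": [{"hand": 70,"dx": 0,"dy": 0,"dz": 0,"wx": 0,"wy": 0,"wz": 0},{"hand": 100,"dx": 0,"dy": 0,"dz": 0,"wx": 0,"wy": 0,"wz": 0},{"hand": 100,"dx": 0,"dy": 0,"dz": 0,"wx": 0,"wy": 0,"wz": 0},{"hand": 100,"dx": 0,"dy": 0,"dz": 0,"wx": 0,"wy": 0,"wz": 0},{"hand": 100,"dx": 0,"dy": 0,"dz": 1,"wx": 0,"wy": 0,"wz": 0},{"hand": 100,"dx": 0,"dy": 0,"dz": 2,"wx": 0,"wy": 0,"wz": 0},{"hand": 100,"dx": 0,"dy": 0,"dz": 3,"wx": 0,"wy": 0,"wz": 0},{"hand": 100,"dx": 0,"dy": 0,"dz": 3.5,"wx": 0,"wy": 0,"wz": 0}]}}

```text
time: 56.18
position: [618.7, 316.3, 122.8]
tcp_rot: [1.0, -0.0, -0.002, 0.001]
wrist_force: [0.4, 0.4, -0.1]
width: 1.003
```

>>> {"api": "send_rows", "payload": {"motion": [{"hand": 100,"dx": 0,"dy": 0,"dz": 3,"wx": 0,"wy": 0,"wz": 0},{"hand": 100,"dx": 0,"dy": 0,"dz": 3,"wx": 0,"wy": 0,"wz": 0},{"hand": 100,"dx": -2.5,"dy": 0,"dz": 2,"wx": 0,"wy": 0,"wz": 0},{"hand": 100,"dx": -3,"dy": 0,"dz": 1,"wx": 0,"wy": 0,"wz": 0},{"hand": 100,"dx": -3,"dy": 0,"dz": 0,"wx": 0,"wy": 0,"wz": 0},{"hand": 100,"dx": -3,"dy": 0,"dz": 0,"wx": 0,"wy": 0,"wz": 0},{"hand": 100,"dx": -3,"dy": 0,"dz": 0,"wx": 0,"wy": 0,"wz": 0},{"hand": 100,"dx": -3,"dy": 0,"dz": 0,"wx": 0,"wy": 0,"wz": 0}]}}

```text
time: 56.85
position: [443.8, 316.6, 214.1]
tcp_rot: [1.0, -0.0, 0.001, -0.0]
wrist_force: [0.3, 0.4, -0.6]
width: 1.003
```

>>> {"api": "send_rows", "payload": {"motion": [{"hand": 100,"dx": -3,"dy": 0,"dz": 0,"wx": 0,"wy": 0,"wz": 0},{"hand": 100,"dx": -3,"dy": 0,"dz": 0,"wx": 0,"wy": 0,"wz": 0},{"hand": 100,"dx": -3,"dy": 0,"dz": 0,"wx": 0,"wy": 0,"wz": 0},{"hand": 100,"dx": 0,"dy": 0,"dz": 0,"wx": 0,"wy": 0,"wz": 0},{"hand": 100,"dx": 0,"dy": 0,"dz": 0,"wx": 0,"wy": 0,"wz": 0}]}}

```text
time: 57.27
position: [354.5, 317.0, 214.1]
tcp_rot: [1.0, 0.001, 0.001, -0.0]
wrist_force: [0.2, -0.3, 0.3]
width: 1.002
```

```bash
python3 plan.py; python3 jars.py 4; python3 - <<'E'
import cv2
a=cv2.imread('pics/sidej4.png')[180:380,240:460];cv2.imwrite('pics/sidej4c.png',cv2.resize(a,None,fx=3.5,fy=3,interpolation=cv2.INTER_CUBIC))
E
```

```text
pos [354.5 317.  214.1] psi 0.0015 jaw [ 0.001 -1.    -0.001] tilt [ 0.002  0.001 -1.   ] q [ 0.47 -0.11  1.87 -0.    1.38  2.04] t 57.2667 F [ 0.2 -0.3  0.3]
side jar_clear_mid 0.59 loc [277. 218.] body [440.7 295.3] 315 lid [436.6 290.1] 173 z [ 7. 85.]
side jar_amber_mid 0.69 loc [331. 206.] body [600.2 342.3] 303 lid [599.4 340.3] 155 z [ 3. 85.]
side jar_amber_mid 0.55 loc [344. 267.] body [573. -55.] 686 lid [577.8 -40.8] 807 z [ 2. 97.]
top jar_clear_mid 0.59 loc [350. 211.] body None 0 lid [605.8 -48.7] 113 z [ 87. 175.]
top jar_clear_mid 0.57 loc [220. 276.] body [439.  297.7] 45 lid [438.9 297.2] 347 z [38. 89.]
top jar_amber_mid 0.61 loc [323. 226.] body [557.5  22.3] 92 lid [570.5  23.6] 1261 z [ 10. 100.]
top jar_amber_mid 0.58 loc [206. 217.] body [598.1 344.4] 107 lid [598.2 343.5] 342 z [ 3. 88.]
```

View pics/sidej4c.png

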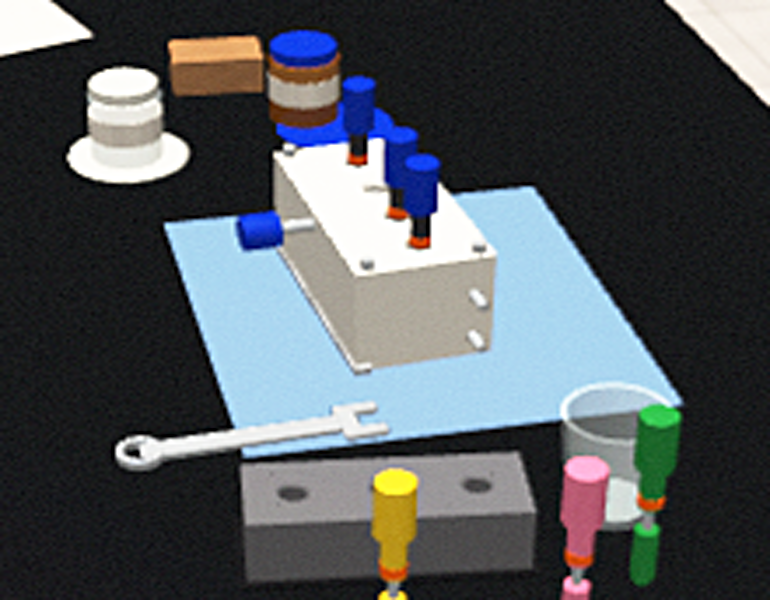

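View pics/topj4.png

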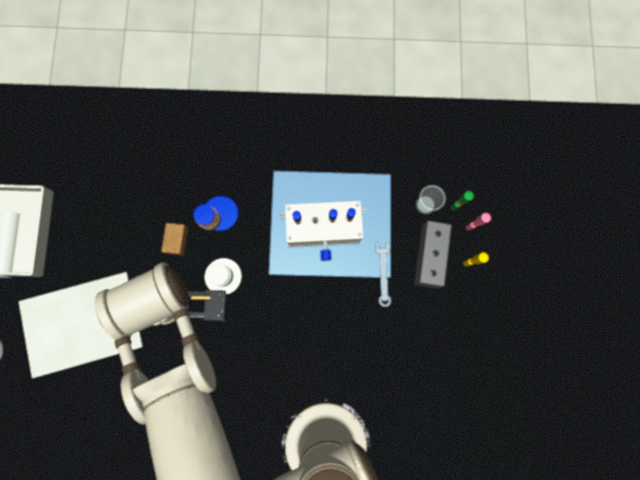

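The amber jar was knocked aside after I placed it (the announced disturbance). It is upright but at (600,342), about 33 mm off the pad's centre, so I'll pick it up again. The clear jar is still centred and all rods are level.

>>> {"api": "send_rows", "payload": {"motion": [{"hand": 100,"dx": 2,"dy": 0.2,"dz": 0,"wx": 0,"wy": 0,"wz": 0},{"hand": 100,"dx": 2.5,"dy": 0.3,"dz": 0,"wx": 0,"wy": 0,"wz": 0},{"hand": 100,"dx": 2.8,"dy": 0.3,"dz": 0,"wx": 0,"wy": 0,"wz": 0},{"hand": 100,"dx": 2.8,"dy": 0.3,"dz": 0,"wx": 0,"wy": 0,"wz": 0},{"hand": 100,"dx": 2.8,"dy": 0.3,"dz": 0,"wx": 0,"wy": 0,"wz": 0},{"hand": 100,"dx": 2.8,"dy": 0.3,"dz": 0,"wx": 0,"wy": 0,"wz": 0},{"hand": 100,"dx": 2.8,"dy": 0.3,"dz": 0,"wx": 0,"wy": 0,"wz": 0},{"hand": 100,"dx": 2.8,"dy": 0.3,"dz": 0,"wx": 0,"wy": 0,"wz": 0}]}}

```text
time: 58.23
position: [570.0, 339.4, 212.4]
tcp_rot: [1.0, -0.0, -0.0, 0.0]
wrist_force: [0.0, 0.4, 1.6]
width: 1.0
```

>>> {"api": "send_rows", "payload": {"motion": [{"hand": 100,"dx": 2,"dy": 0.2,"dz": 0,"wx": 0,"wy": 0,"wz": 0},{"hand": 100,"dx": 1.3,"dy": 0,"dz": 0,"wx": 0,"wy": 0,"wz": 0},{"hand": 100,"dx": 0,"dy": 0,"dz": 0,"wx": 0,"wy": 0,"wz": 0},{"hand": 100,"dx": 0,"dy": 0,"dz": 0,"wx": 0,"wy": 0,"wz": 0},{"hand": 100,"dx": 0,"dy": 0,"dz": 0,"wx": 0,"wy": 0,"wz": 0}]}}

```text
time: 58.65
position: [600.5, 341.6, 212.7]
tcp_rot: [1.0, -0.0, -0.001, 0.0]
wrist_force: [0.1, -0.1, 0.3]
width: 0.997
```

```bash
python3 plan.py; python3 jars.py 5
```

```text
pos [600.5 341.6 212.7] psi -0.0 jaw [-0. -1.  0.] tilt [-0.001 -0.    -1.   ] q [0.34 0.46 1.23 0.   1.45 1.91] t 58.65 F [ 0.1 -0.1  0.3]
side jar_clear_mid 0.59 loc [276. 218.] body [441.  295.2] 316 lid [437.  293.7] 177 z [ 5. 84.]
side jar_clear_mid 0.56 loc [345. 266.] body [572.3 -54.7] 688 lid [578.1 -39.2] 855 z [ 2. 98.]
side jar_amber_mid 0.77 loc [329. 207.] body [599.5 341.1] 308 lid [601.8 338.5] 157 z [ 8. 85.]
top jar_clear_mid 0.68 loc [218. 277.] body [439.  297.9] 62 lid [439.1 297.2] 351 z [29. 89.]
top jar_amber_mid 0.83 loc [205. 214.] body [598.2 344.6] 102 lid [588.9 324. ] 312 z [10. 89.]
```

>>> {"api": "send_rows", "payload": {"motion": [{"hand": 100,"dx": 0,"dy": 0,"dz": -2,"wx": 0,"wy": 0,"wz": 0},{"hand": 100,"dx": 0,"dy": 0,"dz": -2.5,"wx": 0,"wy": 0,"wz": 0},{"hand": 100,"dx": 0,"dy": 0,"dz": -2.5,"wx": 0,"wy": 0,"wz": 0},{"hand": 100,"dx": 0,"dy": 0,"dz": -2.5,"wx": 0,"wy": 0,"wz": 0},{"hand": 100,"dx": 0,"dy": 0,"dz": -2.5,"wx": 0,"wy": 0,"wz": 0},{"hand": 100,"dx": 0,"dy": 0,"dz": -2.5,"wx": 0,"wy": 0,"wz": 0},{"hand": 100,"dx": 0,"dy": 0,"dz": -2.5,"wx": 0,"wy": 0,"wz": 0},{"hand": 100,"dx": 0,"dy": 0,"dz": -1.4,"wx": 0,"wy": 0,"wz": 0}]}}

```text
time: 59.62
position: [599.0, 341.1, 25.8]
tcp_rot: [1.0, 0.0, -0.002, 0.001]
wrist_force: [-0.5, -0.3, -0.5]
width: 1.002
```

>>> {"api": "send_rows", "payload": {"motion": [{"hand": 90,"dx": 0,"dy": 0,"dz": 0,"wx": 0,"wy": 0,"wz": 0},{"hand": 80,"dx": 0,"dy": 0,"dz": 0,"wx": 0,"wy": 0,"wz": 0},{"hand": 72,"dx": 0,"dy": 0,"dz": 0,"wx": 0,"wy": 0,"wz": 0},{"hand": 67,"dx": 0,"dy": 0,"dz": 0,"wx": 0,"wy": 0,"wz": 0},{"hand": 55,"dx": 0,"dy": 0,"dz": 0,"wx": 0,"wy": 0,"wz": 0},{"hand": 55,"dx": 0,"dy": 0,"dz": 0,"wx": 0,"wy": 0,"wz": 0},{"hand": 55,"dx": 0,"dy": 0,"dz": 0,"wx": 0,"wy": 0,"wz": 0},{"hand": 55,"dx": 0,"dy": 0,"dz": 0,"wx": 0,"wy": 0,"wz": 0}], "squeeze": 30}}

```text
time: 60.28
position: [602.4, 342.4, 31.2]
tcp_rot: [1.0, 0.0, 0.002, -0.001]
wrist_force: [-0.5, 0.4, 5.1]
width: 0.65
```

>>> {"api": "send_rows", "payload": {"motion": [{"hand": 55,"dx": 0,"dy": 0,"dz": 0.5,"wx": 0,"wy": 0,"wz": 0},{"hand": 55,"dx": 0,"dy": 0,"dz": 1,"wx": 0,"wy": 0,"wz": 0},{"hand": 55,"dx": 0.7,"dy": -0.8,"dz": 0,"wx": 0,"wy": 0,"wz": 0},{"hand": 55,"dx": 0.7,"dy": -0.8,"dz": 0,"wx": 0,"wy": 0,"wz": 0},{"hand": 55,"dx": 0.6,"dy": -0.9,"dz": 0,"wx": 0,"wy": 0,"wz": 0},{"hand": 55,"dx": 0,"dy": 0,"dz": 0,"wx": 0,"wy": 0,"wz": 0},{"hand": 55,"dx": 0,"dy": 0,"dz": 0,"wx": 0,"wy": 0,"wz": 0},{"hand": 55,"dx": 0,"dy": 0,"dz": 0,"wx": 0,"wy": 0,"wz": 0}]}}

```text
time: 60.95
position: [620.8, 316.4, 43.5]
tcp_rot: [1.0, -0.0, -0.001, 0.0]
wrist_force: [-0.6, 0.1, -4.6]
width: 0.645
```

>>> {"api": "send_rows", "payload": {"motion": [{"hand": 55,"dx": 0.1,"dy": 0,"dz": -0.5,"wx": 0,"wy": 0,"wz": 0},{"hand": 55,"dx": 0,"dy": 0,"dz": -0.5,"wx": 0,"wy": 0,"wz": 0},{"hand": 55,"dx": 0,"dy": 0,"dz": -0.2,"wx": 0,"wy": 0,"wz": 0},{"hand": 55,"dx": 0,"dy": 0,"dz": 0,"wx": 0,"wy": 0,"wz": 0},{"hand": 55,"dx": 0,"dy": 0,"dz": 0,"wx": 0,"wy": 0,"wz": 0}]}}

```text
time: 61.37
position: [621.8, 316.9, 31.7]
tcp_rot: [1.0, 0.0, -0.0, 0.0]
wrist_force: [-0.1, -1.0, -4.0]
width: 0.647
```

>>> {"api": "send_rows", "payload": {"motion": [{"hand": 55,"dx": 0,"dy": 0,"dz": -0.15,"wx": 0,"wy": 0,"wz": 0},{"hand": 55,"dx": 0,"dy": 0,"dz": 0,"wx": 0,"wy": 0,"wz": 0},{"hand": 55,"dx": 0,"dy": 0,"dz": 0,"wx": 0,"wy": 0,"wz": 0}]}}

```text
time: 61.62
position: [622.1, 316.9, 31.3]
tcp_rot: [1.0, 0.0, 0.0, -0.0]
wrist_force: [-3.6, 0.2, 2.5]
width: 0.648
```

Contact. Releasing and retreating.

>>> {"api": "send_rows", "payload": {"motion": [{"hand": 70,"dx": 0,"dy": 0,"dz": 0,"wx": 0,"wy": 0,"wz": 0},{"hand": 100,"dx": 0,"dy": 0,"dz": 0,"wx": 0,"wy": 0,"wz": 0},{"hand": 100,"dx": 0,"dy": 0,"dz": 0,"wx": 0,"wy": 0,"wz": 0},{"hand": 100,"dx": 0,"dy": 0,"dz": 0,"wx": 0,"wy": 0,"wz": 0},{"hand": 100,"dx": 0,"dy": 0,"dz": 1,"wx": 0,"wy": 0,"wz": 0},{"hand": 100,"dx": 0,"dy": 0,"dz": 2,"wx": 0,"wy": 0,"wz": 0},{"hand": 100,"dx": 0,"dy": 0,"dz": 3,"wx": 0,"wy": 0,"wz": 0},{"hand": 100,"dx": 0,"dy": 0,"dz": 3.5,"wx": 0,"wy": 0,"wz": 0}]}}

```text
time: 62.28
position: [620.8, 316.2, 125.2]
tcp_rot: [1.0, -0.0, -0.002, 0.001]
wrist_force: [0.6, 1.1, -0.2]
width: 1.0
```

>>> {"api": "send_rows", "payload": {"motion": [{"hand": 100,"dx": 0,"dy": 0,"dz": 3,"wx": 0,"wy": 0,"wz": 0},{"hand": 100,"dx": 0,"dy": 0,"dz": 3,"wx": 0,"wy": 0,"wz": 0},{"hand": 100,"dx": -2.5,"dy": 0,"dz": 2,"wx": 0,"wy": 0,"wz": 0},{"hand": 100,"dx": -3,"dy": 0,"dz": 1,"wx": 0,"wy": 0,"wz": 0},{"hand": 100,"dx": -3,"dy": 0,"dz": 0,"wx": 0,"wy": 0,"wz": 0},{"hand": 100,"dx": -3,"dy": 0,"dz": 0,"wx": 0,"wy": 0,"wz": 0},{"hand": 100,"dx": -3,"dy": 0,"dz": 0,"wx": 0,"wy": 0,"wz": 0},{"hand": 100,"dx": -3,"dy": 0,"dz": 0,"wx": 0,"wy": 0,"wz": 0}]}}

```text
time: 62.95
position: [445.8, 316.6, 216.5]
tcp_rot: [1.0, -0.0, 0.001, -0.0]
wrist_force: [-0.4, 0.0, 0.5]
width: 0.999
```

>>> {"api": "send_rows", "payload": {"motion": [{"hand": 100,"dx": -3,"dy": 0,"dz": 0,"wx": 0,"wy": 0,"wz": 0},{"hand": 100,"dx": -3,"dy": 0,"dz": 0,"wx": 0,"wy": 0,"wz": 0},{"hand": 100,"dx": -3,"dy": 0,"dz": 0,"wx": 0,"wy": 0,"wz": 0},{"hand": 100,"dx": 0,"dy": 0,"dz": 0,"wx": 0,"wy": 0,"wz": 0},{"hand": 100,"dx": 0,"dy": 0,"dz": 0,"wx": 0,"wy": 0,"wz": 0},{"hand": 100,"dx": 0,"dy": 0,"dz": 0,"wx": 0,"wy": 0,"wz": 0}]}}

```text
time: 63.45
position: [358.0, 316.9, 216.5]
tcp_rot: [1.0, 0.0, 0.001, -0.0]
wrist_force: [0.5, -0.8, -0.4]
width: 0.997
```

```bash
python3 plan.py; python3 jars.py 6; python3 - <<'E'
import cv2
from meas import *
a=cv2.imread('pics/sidej6.png')[180:380,240:460];cv2.imwrite('pics/sidej6c.png',cv2.resize(a,None,fx=3.5,fy=3,interpolation=cv2.INTER_CUBIC))
p=load('sidej6.npz');C=cloud(p);X,Y,Z=C[...,0],C[...,1],C[...,2]
for x,y in((586.8,90),(594.2,-1.7),(597.9,-47.4)):
    m=(np.hypot(X-x,Y-y)<20)&(Z>132)&(Z<180);print(np.percentile(Z[m],[90,97]).round(1), circ(C[m&(Z<165)][:,:2],12).round(1))
for c in('sidej6','side0','topj6','top0'):
    p=load(c+'.npz');C=cloud(p);I=p['frame'];hsv=cv2.cvtColor(I,cv2.COLOR_BGR2HSV)
    m=(abs(hsv[...,0].astype(int)-118)<12)&(hsv[...,1]>150)&(np.hypot(C[...,0]-490,C[...,1]-14)<35);print(c,'knob',C[m].mean(0).round(1))
E
```

```text
pos [358.  316.9 216.5] psi 0.0001 jaw [ 0.    -1.    -0.001] tilt [ 0.002  0.001 -1.   ] q [ 0.47 -0.1   1.86 -0.    1.38  2.04] t 63.45 F [ 0.5 -0.8 -0.4]
side jar_clear_mid 0.55 loc [276. 219.] body [440.6 295.4] 327 lid [440.1 290.4] 166 z [ 7. 84.]
side jar_amber_mid 0.77 loc [333. 208.] body [619.5 316.1] 196 lid [619.4 310.2] 160 z [ 6. 85.]
top jar_clear_mid 0.75 loc [324. 252.] body None 4 lid [507.7  19.5] 149 z [  2. 100.]
top jar_amber_mid 0.86 loc [212. 206.] body [617.4 318.7] 98 lid [616.9 317. ] 333 z [10. 89.]
[169.4 170.4] [587.7  91.1]
[169.2 170.6] [595.4  -1. ]
[169.3 170.9] [598.6 -46.9]
sidej6 knob [497.6   4.5  88.2]
side0 knob [497.5   4.5  88. ]
topj6 knob [495.9  15.7  95.5]
top0 knob [495.8  15.9  95.7]
```

View pics/sidej6c.png

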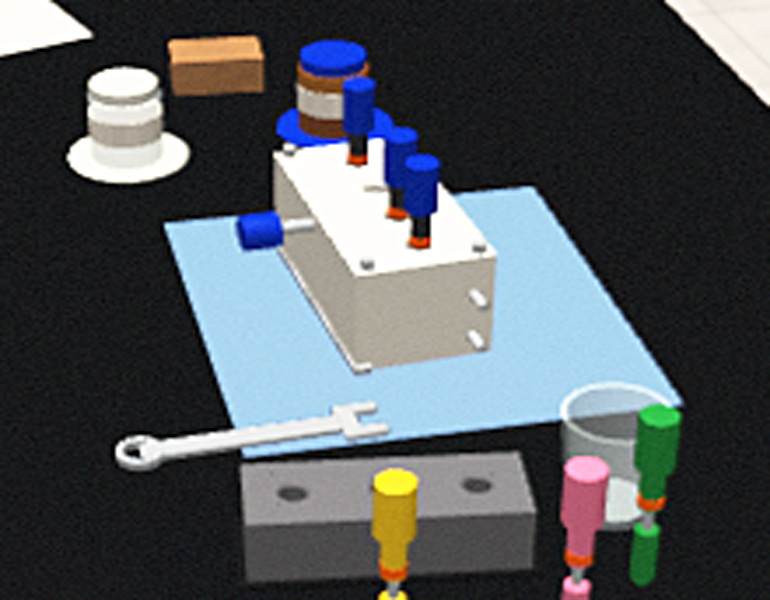

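View pics/topj6.png

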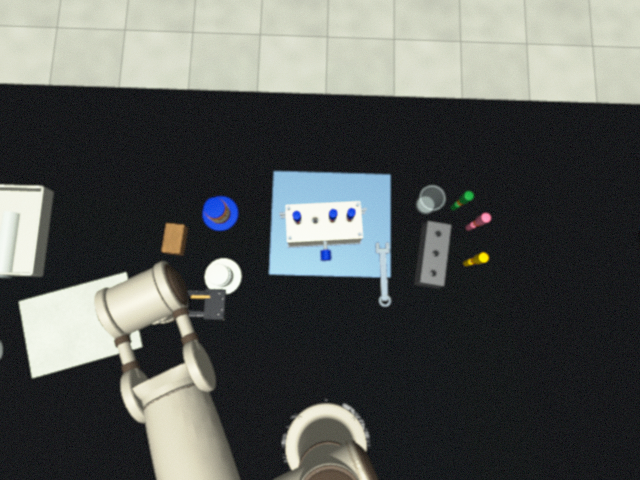

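Everything is in place. The amber jar is at (619.5,316) against a pad centre of (620,316), and the clear jar at (441,295) against (441,296). The knob is at its starting home position, the bands are level, and the bystanders haven't moved. Handing in.

```bash
python3 -c "
from bench import workorder
print(workorder.close_job())"
```

```text
the job is handed in; nothing more can be done
None
```

The test cell is ready, and I handed the job in at about 63 s of the 210 s allowed; no verdict is reported.

- **Latch:** I pulled the knob out 32 mm to its stop. After fitting the rods I pushed it back 32 mm to the stop. In the last pictures it sits within 0.2 mm of where it started.
- **Rods:** All three are in wells 3, 1 and 0, each pressed to the stop with 26–32 N. The bands are level with the block's top, and the caps reach about 170 mm, as they should. I left well 2 empty because depth images showed its floor 18 mm higher than the others. I did not press a rod there to confirm.
- **Jars:** The amber jar stands on the blue pad and the clear one on the white pad, both upright and within about 2 mm of centre. The amber jar was knocked about 33 mm aside after I first placed it, so I picked it up and set it back in the middle.
- **Bystanders:** The beaker, wrench and cardboard box look unmoved in the pictures.

**Checks that disagreed:** The two cameras differ by 2.5–5 mm in y, with the top camera reading high. I settled this against the arm's own position and the contact forces at the knob. The object-finding networks sometimes mislabelled things; on the final top picture one reported the knob as the clear jar. I checked those against the pictures.

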